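# Change the lamp filter and take a raking-light photograph

## Task

Change the lamp over and take the next raking-light shot: lift the frosted filter out of the holder on the front of the lamp, put the amber filter, which hangs rearmost on the crowded hook, all the way down in its place, and hang every other filter on the spare hook; no filter may be dropped or laid on the bench. Lay the painted test panel squarely inside the white outline on the black sample board, and turn the small inner dimmer knob to the green mark without disturbing the outer ring. When the shot is ready, press the red shutter-release plunger down to its stop and let it come up again; leave the set-up standing and do not push the jar, bottle or pot about.

Things in the scene. Friction and masses are not known exactly. Their poses are not given: they have to be found in the camera images.
- filter_amber: The wanted amber filter: square frame 90 x 90 x 8 mm with a tab 40 mm wide rising 55 mm from the middle of its upper edge; in the tab a hanging hole 24 wide x 30 mm high. Origin: middle of the square's lower edge; the hole's centre is 118 mm above it, the tab's top 145 mm. x thickness, y width, z up. 90 g. Hangs rearmost (nearest the post) on the crowded hook.
- filter_red: Red filter, red pane and tab, otherwise the same shape and origin as the amber one. May be absent; if present it starts on the crowded hook in front of the amber filter, the frames about 30 mm or more apart (centres) along the peg.
- filter_green: Green filter, green pane and tab, otherwise the same shape and origin as the amber one. May be absent; if present it starts on the crowded hook in front of the amber filter, the frames about 30 mm or more apart (centres) along the peg.
- filter_blue: Blue filter, blue pane and tab, otherwise the same shape and origin as the amber one. May be absent; if present it starts on the crowded hook in front of the amber filter, the frames about 30 mm or more apart (centres) along the peg.
- filter_frosted: Frosted white filter (white pane and tab) left in the lamp from the last shot; otherwise the same shape and origin as the amber one. At the start it stands fully home in the lamp's holder.
- hook_crowded: The crowded hook, a fixed stand: post 14 mm thick and one round peg 8 mm thick that points along its own -x, axis 200 mm high, straight for 134 mm from the post's axis; a collar of 13 mm radius round the post at the peg, the stand ends 12 mm above the peg's axis. A filter hung on it has its hole's centre 189 mm above the bench. Origin: on the bench under the post.
- hook_crowded_tip (a point): Upturned end of the crowded hook's peg, 142 mm from the post's axis; the tip's top is 7 mm above the top of the straight part, so a filter must be lifted 8 to 20 mm to pass it. Filters leave or enter only over the tip.
- hook_spare: The spare hook, empty at the start: the same as the crowded hook in shape, sizes, origin and axes (their places may be swapped). It holds four filters at 30 mm spacing, the rearmost about 26 mm from the post's axis.
- hook_spare_tip (a point): Upturned end of the spare hook's peg, as for the crowded hook.
- lamp_slot (a point): Centre of the filter holder's floor on the front of the fixed lamp, 28 mm above the bench. x along the lamp (its body on the +x side), y across, z up. Open at the top; channels 14 mm wide (x) and 96 mm apart (y) hold a frame with its thickness along x; straight to 72 mm above the floor, flared to 86 mm, the lamp no higher. A filter fully home has its origin at this point.
- sample_board: Fixed black board 150 x 120 x 6 mm in front of the lamp; the white outline 122 x 58 mm on it is centred and has its long side along the board's x. Origin: centre of its underside, on the bench.
- test_panel: Loose wooden test panel 110 (x) x 46 (y) x 14 mm (120 g), painted swatches on top. Origin: centre of its underside. Starts lying on the bench right of the sample board; it may get knocked aside.
- inner_knob_top (a point): Centre of the top of the inner dimmer knob (black, round, 28 mm across, upright axis, 28 mm high above the outer ring, with a white pointer line on top). The outer ring (aluminium, 58 mm across) has its top 28.5 mm below this point. The console below is 46 mm high, fixed.
- inner_knob (a joint): Angle of the inner knob, rad, growing clockwise seen from above, range 0 to 2.6, stays where left (friction 0.03 N m). At 0 the white line points along the console's -x. The green mark is at 1.30.
- outer_knob (a joint): Angle of the outer ring (colour temperature), rad, clockwise from above; black line as pointer; turns apart from the inner knob with light friction (0.04 N m), leave as found.
- outer_mark (a point): Pointer mark on the rim of the outer ring, 29 mm from its axis; it shows whether the ring has been turned.
- release_top (a point): Centre of the top of the red round plunger head (38 mm across) of the shutter release on the console, 85 mm above the bench when up, 95 mm from the knob's axis. Presses straight down.
- release (a joint): Travel of the plunger, m: 0 up, 0.012 at its stop. Spring: 3 N to start, about 7 N at the stop; comes up by itself.
- solvent_bottle: Bystander: brown bottle, 60 mm across, 150 mm high, behind the lamp. Origin: centre of its underside.
- varnish_jar: Bystander: glass jar, 60 mm across, 75 mm high, beside the lamp. Origin: centre of its underside.
- brush_pot: Bystander: white pot, 72 mm across, 95 mm high, with brushes reaching 190 mm, behind and between the hooks. Origin: centre of its underside.

How it is judged:
By the outcome, as a careful person would: the job done as asked, in the order asked, and still so for the second after the job is handed in, with the robot touching nothing.
Of filter_red, filter_green, filter_blue only 2 to 3 are there at a start; the rules pass over those that are not, and their reading is None.
At some moment in a run one of test_panel may be knocked a few centimetres aside while the robot is not near it.
It also fails if it takes over 192 s, if anything falls off the work surface, if the arm or the gripper's body presses on something with over 40 N, if the wrist force passes 120 N, or if a joint passes its speed limit or range.

## Robot

A 6-joint arm with a two-finger parallel gripper is mounted at the origin on the work surface. World frame = base frame: x ahead of the robot, y to its left, z up, the work surface at z = 0. Lengths are in m, angles in degrees, forces in N, time in s.
With the tool pointing down it reaches from about 0.425 to 0.95 m from the base axis. Payload 3.5 kg.
Tool frame: the origin (TCP) lies where the fingers leave the gripper's body, on its centre line; the fingertips stand tips_ahead ahead of it and the grasp point (between the pads) lies 54 mm ahead of it (tips_ahead is the distance from the TCP to the fingertips, in m); z points along the fingers, x is the direction in which the jaws open and shut, and the axes are right-handed (so a half turn about z gives the same grasp; the last joint's range is limited). The gripper opens to 85 mm and grips with 20 to 120 N. Pads are 22 mm wide; open, the fingers measure 114 mm over their backs; the gripper's body (76 mm by 85 mm) begins 54 mm behind the grasp point. The pads swing forward as they close: fully open they stand 13 mm farther back than shut.
Start: joints at [55.921, 16.404, 90.338, -0, 73.258, -8.594], TCP at [0.29, 0.609, 0.304] pointing down, gripper open.
Joint ranges: [-158.93, 158.93], [-51.34, 127.21], [12.03, 142.37], [-87.48, 267.48], [13.55, 161.25], [-162.69, 162.69]. Speed limits (degrees/s): [159.86, 159.86, 180, 180, 180, 180].

## Interface

Orientations are given as a 3x3 rotation matrix whose columns are the frame's x, y, z axes.
In Python, from workcell import observe, get_image, close_job, tips_ahead gives the robot as it stands.
- The arm moves only by the tool drive_tool, never from a script. Its argument "motion" is one flat list of numbers, 7 for each row, row after row: the turn, a rotation vector about the tool's x, y, z in degrees, then the shift along the tool's x, y, z in cm, then the closure, from 0 (fully open) to 1 (shut). In form: [wx, wy, wz, dx, dy, dz, jaw, wx, wy, wz, dx, dy, dz, jaw, ...]. A call has exactly 10 rows; each row is the pose to reach, as a shift and turn from the pose measured when the call began, along the tool's axes at that moment; what a row does not reach only later rows make up. A row lasts 1/8 s, in which the tool goes at most 62.5 mm and 10.7 degrees, less where a joint would pass 70% of its speed; a pose out of reach is approached as far as the arm can. A call with a gripper value outside its range is refused whole. The fingers move at their own pace and stop on an object; "newtons" is the grip in N (left out, the last holds). Time passes only in rows, so rows that repeat a pose let the fingers close, or fill a call up. It gives the time, the measured TCP pose, the force and the opening at its end, in the units of the state.
- observe(): the state, without advancing time (a new reading comes with each control period).
- get_image(name): name is "side" or "top"; returns a dict with "img" (384x512x3 uint8, blue, green, red), "mtx" (3x3 intrinsics, pixels), "k1" (the pictures are not rectified: a ray, as slopes to the right and down, at radius r is drawn at 1 + k1 r^2 times it, then the intrinsics apply), "T" (4x4, takes a point from camera to world coordinates). Camera axes: x right, y up, looking along -z (the intrinsics and any distortion apply to the point x, -y, -z); pixel columns grow to the right and rows downward; lengths in m; the calibration is good to about 2 mm. A picture is of the moment at which its call begins. There is no depth.
- close_job(): hands the job in, once; it reports no verdict.
The state is a dict: "time": time; "q": joint angles; "qvel": joint speeds; "effort": joint torques, N m; "tcp_pos": TCP position; "tool_rot": TCP orientation; "ft_force": force on the tool from outside, world axes, zero at the start; "moment": the same for the moment, N m; "finger_gap": opening from 0.0 (shut) to 1.0 (fully open).
Only numpy, scipy, OpenCV 4.12 (cv2) and the standard library are available. Lean on these libraries where they do the work, as an engineer would, in place of code of your own. Each camera call takes 0.05 s, during which the arm holds its last target.

## Working session

There is one attempt and no reset: what is moved stays moved. The work goes in short steps, Python scripts to look and compute and a tool call to move; the robot and the scene stay as the last step left them, time stands still between calls to the robot, and variables do not carry over. Pictures are saved under pics/ and viewed, and the job is handed in when it is done.

Besides the shell and the picture viewer there is one more tool, called after "Emit:" by a JSON object that holds its "name" and its "arguments", one argument or row to a line. drive_tool: Moves the arm, as the interface text tells. Its arguments: {"type":"object","properties":{"motion":{"type":"array","items":{"type":"number"}},"newtons":{"type":"number"}},"required":["motion"]}

```bash
ls; mkdir -p pics; python3 - <<'E'
from workcell import observe,get_image,tips_ahead
import cv2
print(tips_ahead if not callable(tips_ahead) else tips_ahead())
s=observe()
for k,v in s.items(): print(k,v)
for n in("side","top"):
    d=get_image(n); cv2.imwrite(f"pics/{n}0.png",d["img"]); print(n,d["mtx"],d["k1"],d["T"])
E
```

```text
pics
0.0726
time 0.0
q [ 5.59207502e+01  1.64571242e+01  9.04232070e+01 -1.00122433e-03
  7.32575233e+01 -8.59450872e+00]
qvel [ 4.27844591e-02  6.02573440e-02 -9.43183152e-02 -2.38042372e-02
  4.24137672e-02  3.76296751e-05]
effort [ 3.68556484e-04 -4.05988812e+01 -2.92620510e+01 -2.88636886e-05
  5.82474255e-03  2.80712136e-06]
tcp_pos [0.2901359  0.60892768 0.30250032]
tool_rot [[ 4.30264556e-01  9.02701851e-01 -1.33432259e-03]
 [ 9.02699696e-01 -4.30266488e-01 -2.00218835e-03]
 [-2.38149342e-03 -3.43021914e-04 -9.99997105e-01]]
ft_force [ 0.73883105  0.40610978 -0.04161223]
moment [ 0.01726665 -0.01260949 -0.02534567]
finger_gap 1.0019030814517138
side [[361.8368822    0.         254.81188949]
 [  0.         361.8368822  196.25193287]
 [  0.           0.           1.        ]] -0.1146761762463476 [[ 0.90232786  0.31198577 -0.29743792  0.27580107]
 [-0.43074656  0.62672339 -0.64936523 -0.69770978]
 [-0.0161814   0.7140607   0.69989677  0.90076544]
 [ 0.          0.          0.          1.        ]]
top [[421.12246316   0.         253.79682962]
 [  0.         421.12246316 191.10370614]
 [  0.           0.           1.        ]] 0.05077995701930515 [[-0.01813296  0.99647669 -0.08188651  0.51196532]
 [-0.99983216 -0.01785777  0.00409189 -0.00896598]
 [ 0.00261516  0.08194697  0.99663326  1.15338401]
 [ 0.          0.          0.          1.        ]]
```

View pics/side0.png

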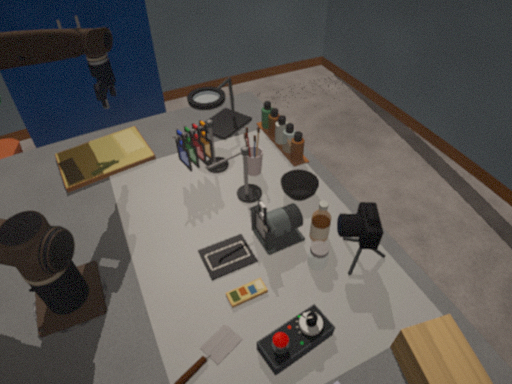

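View pics/top0.png

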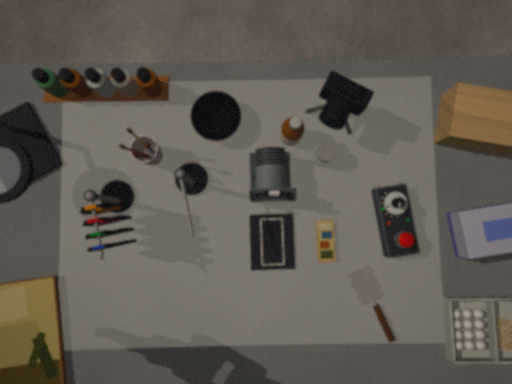

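```bash
cat > h.py <<'E'
import numpy as np,cv2
from workcell import observe,get_image,tips_ahead
def ray(d,px):
    p=np.array(px,float).reshape(1,1,2);K=d["mtx"]
    xd=np.array([(p[0,0,0]-K[0,2])/K[0,0],(p[0,0,1]-K[1,2])/K[1,1]]);x=xd.copy()
    for _ in range(50): x=xd/(1+d["k1"]*(x@x))
    v=d["T"][:3,:3]@np.array([x[0],-x[1],-1]);return d["T"][:3,3],v/np.linalg.norm(v)
def onz(d,px,z):
    o,v=ray(d,px);return o+v*(z-o[2])/v[2]
def tri(d1,p1,d2,p2):
    o1,v1=ray(d1,p1);o2,v2=ray(d2,p2)
    A=np.stack([v1,-v2],1);t=np.linalg.lstsq(A,o2-o1,rcond=None)[0]
    a=o1+t[0]*v1;b=o2+t[1]*v2;return (a+b)/2,np.linalg.norm(a-b)
def proj(d,P):
    c=d["T"][:3,:3].T@(np.array(P)-d["T"][:3,3]);x=np.array([c[0]/-c[2],-c[1]/-c[2]])
    x=x*(1+d["k1"]*(x@x));K=d["mtx"];return np.array([K[0,0]*x[0]+K[0,2],K[1,1]*x[1]+K[1,2]])
def crop(d,name,x0,y0,x1,y1,s):
    im=cv2.resize(d["img"][y0:y1,x0:x1],None,fx=s,fy=s,interpolation=cv2.INTER_CUBIC)
    for i in range((x0//10+1)*10,x1,10):
        cv2.putText(im,str(i),(int((i-x0+.5)*s)-8,8),0,.3,(255,255,255),1);cv2.line(im,(int((i-x0+.5)*s),10),(int((i-x0+.5)*s),14),(255,255,255),1)
    for j in range((y0//10+1)*10,y1,10):
        cv2.putText(im,str(j),(0,int((j-y0+.5)*s)+3),0,.3,(255,255,255),1);cv2.line(im,(18,int((j-y0+.5)*s)),(23,int((j-y0+.5)*s)),(255,255,255),1)
    cv2.imwrite("pics/"+name,im)
E
python3 - <<'E'
from h import *
import pickle
t=get_image("top");s=get_image("side");pickle.dump((t,s),open("d0.pkl","wb"))
crop(t,"t_a.png",60,120,220,270,5)
crop(s,"s_a.png",165,85,285,205,5)
crop(t,"t_b.png",235,110,345,275,3.6)
crop(s,"s_b.png",190,190,345,310,5)
crop(t,"t_c.png",360,175,430,265,6)
crop(s,"s_c.png",250,295,345,375,6)
E
```

```text
(no output)
```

View pics/t_a.png

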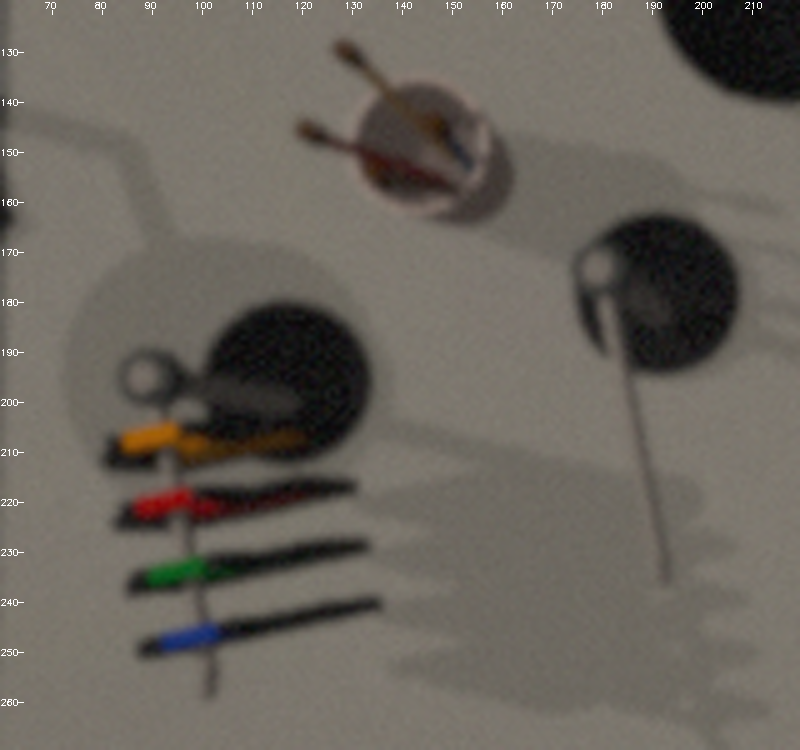

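View pics/s_a.png

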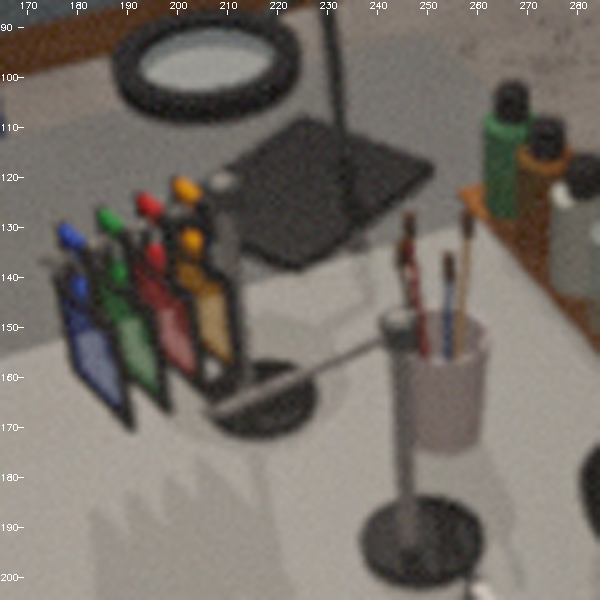

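View pics/t_b.png

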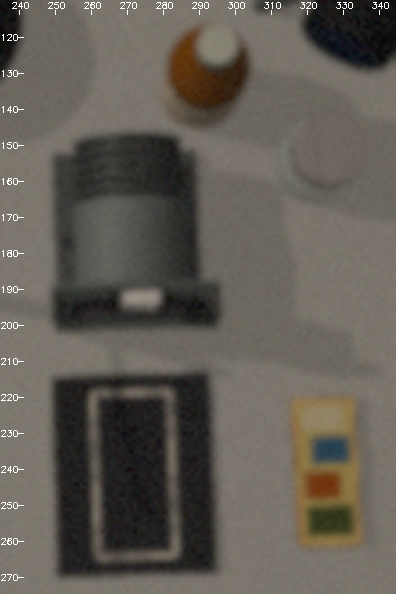

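View pics/s_b.png

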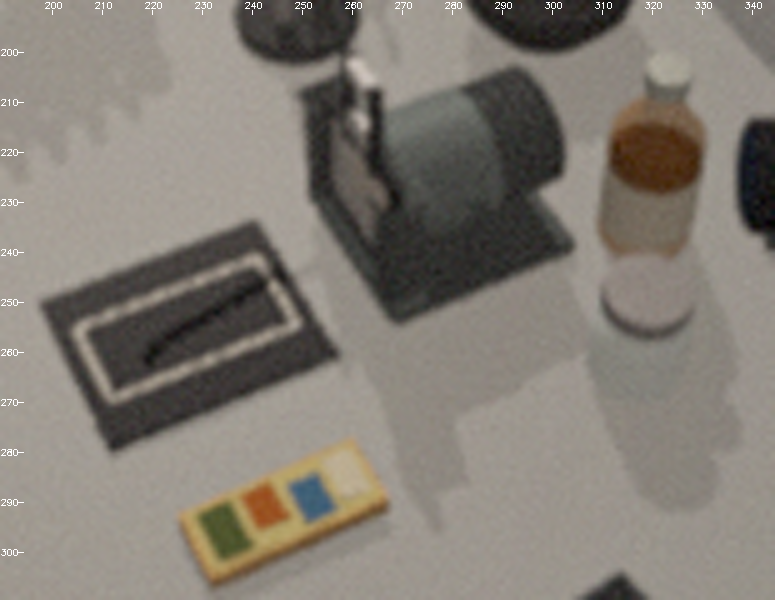

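View pics/t_c.png

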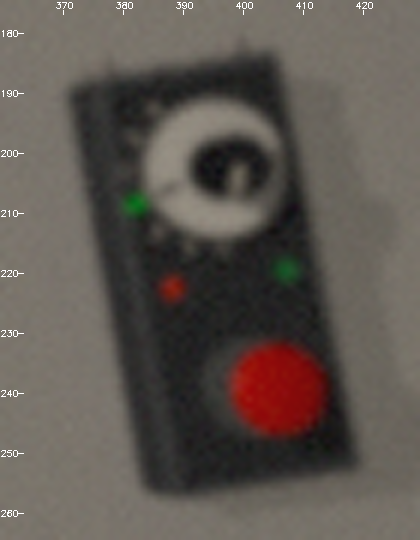

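View pics/s_c.png

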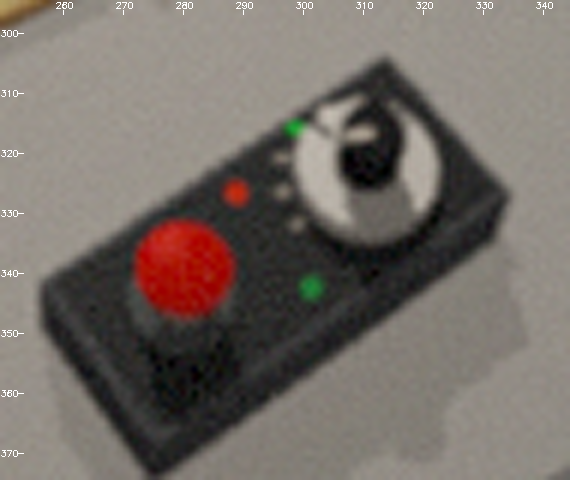

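```bash
python3 - <<'E'
from h import *
import pickle
t,s=pickle.load(open("d0.pkl","rb"))
np.set_printoptions(precision=4,suppress=True)
for n,a,b,z in [("crowd post",(89.5,195),(209,121.5),.212),("spare post",(179,173),(244,149.5),.212),("crowd tip",(101.3,257),None,.209),("spare tip",(192.8,235),(207,168),.209),
 ("lamp tab",(273.5,192.5),(260.5,204.5),.173)]:
    print(n,onz(t,a,z),tri(t,a,s,b) if b else "")
for n,a in [("crowd base",(116.5,195.5)),("spare base",(191,178))]: print(n,onz(t,a,.005))
hsv=cv2.cvtColor(t["img"],cv2.COLOR_BGR2HSV)
for n,lo,hi,box,z in [("amber",(8,150,90),(25,255,255),(80,200,105,212),.216),("red",(172,150,60),(180,255,255),(80,212,110,228),.216),("green",(45,120,50),(75,255,255),(80,225,110,240),.216),("blue",(105,120,60),(130,255,255),(80,240,110,255),.216)]:
    m=cv2.inRange(hsv,lo,hi);
    if n=="red": m|=cv2.inRange(hsv,(0,150,60),(6,255,255))
    mm=np.zeros_like(m);x0,y0,x1,y1=box;mm[y0:y1,x0:x1]=m[y0:y1,x0:x1]
    ys,xs=np.nonzero(mm);r=cv2.minAreaRect(np.stack([xs,ys],1).astype(np.float32))
    print(n,len(xs),r,onz(t,r[0],z))
# outlines
for n,lo,hi,box,z in [("white",(0,0,100),(180,70,255),(255,215,290,268),.006),("board",(0,0,0),(180,255,60),(245,212,300,272),.006),("panel",(15,60,100),(30,255,255),(310,215,340,268),.014)]:
    m=cv2.inRange(hsv,lo,hi);mm=np.zeros_like(m);x0,y0,x1,y1=box;mm[y0:y1,x0:x1]=m[y0:y1,x0:x1]
    ys,xs=np.nonzero(mm);r=cv2.minAreaRect(cv2.convexHull(np.stack([xs,ys],1).astype(np.float32)))
    c=np.array([onz(t,p,z) for p in cv2.boxPoints(r)]);c0=c.mean(0)
    print(n,len(xs),c0,[round(float(np.linalg.norm(c[i]-c[i-1])),4) for i in range(4)],np.degrees([np.arctan2(*(c[i]-c[i-1])[1::-1]) for i in range(4)]))
print("plunger",onz(t,(406,239.5),.085),tri(t,(406,239.5),s,(280,337)))
print("knob",onz(t,(397.5,202),.1025),"ring",onz(t,(395,202.5),.046+.0285-.0005), tri(t,(397.5,202),s,(311,317)))
E
```

```text
crowd post [0.5872 0.3523 0.212 ] (array([0.5874, 0.3536, 0.2089]), np.float64(0.0001215261488137136))
spare post [0.6331 0.1544 0.212 ] (array([0.6335, 0.1561, 0.2035]), np.float64(0.001411385704845171))
crowd tip [0.45   0.3256 0.209 ] 
spare tip [0.4939 0.1247 0.209 ] (array([0.495 , 0.1254, 0.2019]), np.float64(0.002416277428316142))
lamp tab [ 0.5884 -0.0589  0.173 ] (array([ 0.5872, -0.0585,  0.1715]), np.float64(0.0028858689330190754))
crowd base [0.601  0.3595 0.005 ]
spare base [0.6454 0.1576 0.005 ]
amber 61 ((92.0, 206.5), (5.0, 16.0), 90.0) [0.5613 0.345  0.216 ]
red 67 ((95.0, 220.5), (5.0, 16.0), 90.0) [0.5303 0.338  0.216 ]
green 40 ((95.01924133300781, 234.09616088867188), (3.3339743614196777, 12.159199714660645), 78.69007110595703) [0.5005 0.3375 0.216 ]
blue 38 ((97.44230651855469, 247.21153259277344), (3.3339743614196777, 11.374736785888672), 78.69007110595703) [0.4718 0.3318 0.216 ]
white 80 [ 0.4697 -0.0601  0.006 ] [0.1246, 0.062, 0.1246, 0.0613] [   1.0956  -88.8238 -179.1959   91.1643]
board 1845 [ 0.4691 -0.0602  0.006 ] [0.1454, 0.1169, 0.1454, 0.1155] [   0.7534  -89.2888 -179.7963   90.7029]
panel 586 [ 0.4683 -0.2032  0.014 ] [0.1137, 0.0524, 0.1137, 0.0519] [   1.2034  -87.9621 -179.0458   92.0915]
plunger [ 0.4712 -0.3925  0.085 ] (array([ 0.4718, -0.3916,  0.088 ]), np.float64(0.0009012980725517274))
knob [ 0.5647 -0.37    0.1025] ring [ 0.565  -0.3734  0.074 ] (array([ 0.5658, -0.3775,  0.0807]), np.float64(2.7956923982621936e-05))
```

```bash
cat >> h.py <<'E'
def rel(*ways):
    "ways: (x,y,z,yaw of tool x) -> turn deg & shift cm in tool frame"
    from scipy.spatial.transform import Rotation as R
    s=observe();R0=s["tool_rot"];p0=s["tcp_pos"]
    print("t %.2f tcp %s yaw %.2f gap %.3f F %s"%(s["time"],np.round(p0,4),np.degrees(np.arctan2(R0[1,0],R0[0,0])),s["finger_gap"],np.round(s["ft_force"],1)))
    for x,y,z,a in ways:
        a=np.radians(a);Rt=np.array([[np.cos(a),np.sin(a),0],[np.sin(a),-np.cos(a),0],[0,0,-1]])
        w=np.degrees(R.from_matrix(R0.T@Rt).as_rotvec());d=R0.T@(np.array([x,y,z])-p0)*100
        print(np.round(w,2),np.round(d,2))
def hook(which,d,z=0):
    P,a={"c":((.5872,.3523),11.2),"s":((.6331,.1544),12.0)}[which];a=np.radians(a)
    return (P[0]-d*np.cos(a),P[1]-d*np.sin(a),z,np.degrees(a)+90)
E
python3 - <<'E'
from h import *
rel((.588,-.0587,.36,91),(.588,-.0587,.207,91))
E
```

```text
t 0.20 tcp [0.2903 0.6091 0.303 ] yaw 64.51 gap 0.998 F [ 0.  -0.4 -0.8]
[ -0.03   0.08 -26.49] [-47.47  55.61  -5.64]
[ -0.03   0.08 -26.49] [-47.45  55.61   9.66]
```

Emit:
{"name": "drive_tool", "arguments": {
  "motion": [0,0,0,0,0,-5.5,0,0,0,-5,-5,5.8,-5.6,0,0,0,-9,-9.5,11.2,-5.6,0,0,0,-12,-14,16.5,-5.6,0,0,0,-15,-18.5,21.8,-5.6,0,0,0,-18,-23,27,-5.6,0,0,0,-21,-27.5,32.3,-5.6,0,0,0,-24,-32,37.5,-5.6,0,0,0,-26.5,-36.5,42.8,-5.6,0,0,0,-26.5,-41,48,-5.6,0]
}}

```text
time: 1.45
tcp_pos: [0.5197, 0.0935, 0.3595]
tool_rot: [[-0.018, 1.0, -0.0], [1.0, 0.018, -0.001], [-0.001, -0.0, -1.0]]
ft_force: [0.7, 0.3, -0.4]
finger_gap: 1.001
```

```bash
python3 - <<'E'
from h import *
rel((.588,-.0587,.30,91),(.588,-.0587,.207,91))
t=get_image("top");s=get_image("side")
crop(t,"t_d.png",60,120,220,270,5)
crop(s,"s_d.png",165,85,285,205,5)
import pickle;pickle.dump((t,s),open("d1.pkl","wb"))
E
```

```text
t 1.45 tcp [0.5197 0.0935 0.3595] yaw 91.03 gap 1.001 F [ 0.7  0.3 -0.4]
[-0.02  0.06  0.03] [-15.33   6.56   5.97]
[-0.02  0.06  0.03] [-15.32   6.56  15.27]
```

Emit:
{"name": "drive_tool", "arguments": {
  "motion": [0,0,0,-5,2.2,0,0,0,0,0,-10,4.4,2,0,0,0,0,-15.3,6.55,5,0,0,0,0,-15.3,6.55,7,0,0,0,0,-15.3,6.55,9.5,0,0,0,0,-15.3,6.55,12,0,0,0,0,-15.3,6.55,14,0,0,0,0,-15.3,6.55,15.2,0,0,0,0,-15.3,6.55,15.2,0,0,0,0,-15.3,6.55,15.2,0]
}}

```text
time: 2.8
tcp_pos: [0.5886, -0.0622, 0.2088]
tool_rot: [[-0.011, 1.0, 0.001], [1.0, 0.011, -0.004], [-0.004, 0.001, -1.0]]
ft_force: [0.1, -0.4, 0.2]
finger_gap: 1.001
```

```bash
python3 - <<'E'
from h import *
rel((.588,-.0587,.207,91))
t=get_image("top");s=get_image("side")
crop(t,"t_e.png",220,130,330,230,6)
crop(s,"s_e.png",200,150,320,270,5)
E
```

```text
t 2.80 tcp [ 0.5886 -0.0622  0.2088] yaw 90.61 gap 1.001 F [ 0.1 -0.4  0.2]
[ 0.07  0.2  -0.39] [ 0.35 -0.05  0.17]
```

View pics/t_e.png

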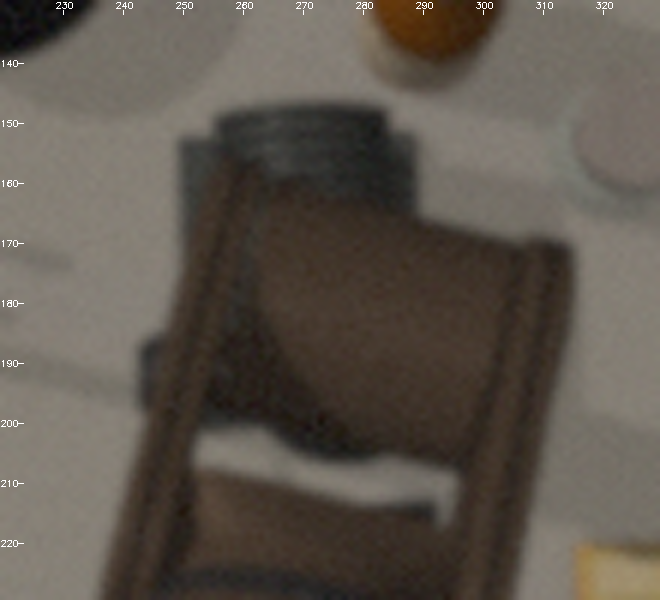

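View pics/s_e.png

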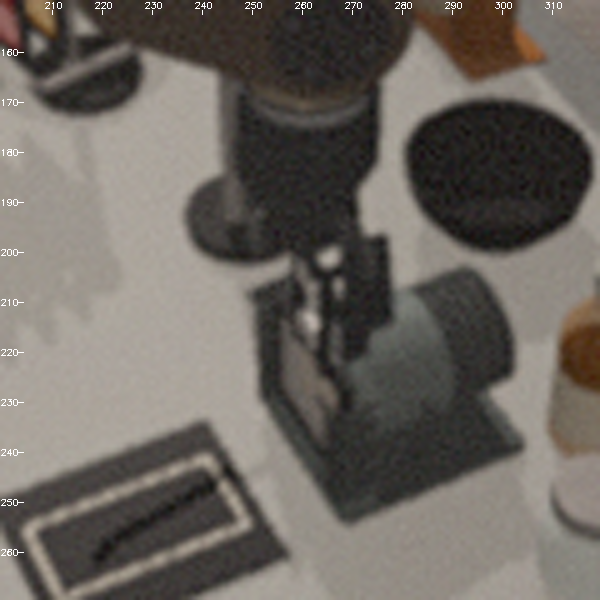

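Emit:
{"name": "drive_tool", "arguments": {
  "motion": [0,0,-0.4,0.35,-0.05,0.17,0,0,0,-0.4,0.35,-0.05,0.17,0,0,0,-0.4,0.35,-0.05,0.17,0.3,0,0,-0.4,0.35,-0.05,0.17,1,0,0,-0.4,0.35,-0.05,0.17,1,0,0,-0.4,0.35,-0.05,0.17,1,0,0,-0.4,0.35,-0.05,0.17,1,0,0,-0.4,0.35,-0.05,0.17,1,0,0,-0.4,0.35,-0.05,0.17,1,0,0,-0.4,0.35,-0.05,0.17,1],
  "newtons": 30
}}

```text
time: 4.15
tcp_pos: [0.5881, -0.0589, 0.2073]
tool_rot: [[-0.017, 1.0, 0.002], [1.0, 0.017, -0.004], [-0.004, 0.002, -1.0]]
ft_force: [-0.3, -1.7, 0.9]
finger_gap: 0.464
```

```bash
python3 - <<'E'
from h import *
rel((.588,-.0587,.30,91),hook("s",.19,.264+.05),hook("s",.19,.264))
print(tips_ahead)
E
```

```text
t 4.15 tcp [ 0.5881 -0.0589  0.2073] yaw 91.00 gap 0.464 F [-0.3 -1.7  0.9]
[0.09 0.23 0.  ] [-0.01  0.   -9.27]
[  0.07   0.23 -11.  ] [ 17.59 -13.76 -10.76]
[  0.07   0.23 -11.  ] [ 17.61 -13.77  -5.76]
0.0726
```

Emit:
{"name": "drive_tool", "arguments": {
  "motion": [0,0,0,0,0,-1,1,0,0,0,0,0,-2.5,1,0,0,0,0,0,-4,1,0,0,0,0,0,-6,1,0,0,0,0,0,-8,1,0,0,0,0,0,-10,1,0,0,0,0,0,-11.5,1,0,0,0,0,0,-12,1,0,0,0,0,0,-12,1,0,0,0,0,0,-12,1]
}}

```text
time: 5.4
tcp_pos: [0.5876, -0.0584, 0.3262]
tool_rot: [[-0.017, 1.0, -0.0], [1.0, 0.017, -0.003], [-0.003, -0.0, -1.0]]
ft_force: [0.7, 0.4, -0.7]
finger_gap: 0.464
```

```bash
python3 - <<'E'
from h import *
rel(hook("s",.19,.314),hook("s",.19,.264))
s=get_image("side");crop(s,"s_f.png",200,110,320,270,3.7)
E
```

```text
t 5.40 tcp [ 0.5876 -0.0584  0.3262] yaw 91.00 gap 0.464 F [ 0.7  0.4 -0.7]
[ -0.03   0.19 -11.  ] [ 17.58 -13.73   1.16]
[ -0.03   0.19 -11.  ] [ 17.59 -13.73   6.16]
```

View pics/s_f.png

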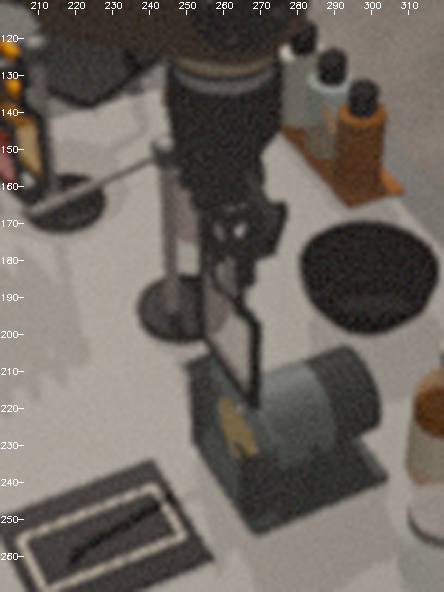

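Emit:
{"name": "drive_tool", "arguments": {
  "motion": [0,0,0,2,-4,0,1,0,0,-2,4,-8,0,1,0,0,-5,6,-12,0,1,0,0,-8,9,-14.5,0,1,0,0,-11,12,-14.5,1,1,0,0,-11,15,-14.2,3,1,0,0,-11,17.2,-13.9,4.5,1,0,0,-11,17.6,-13.8,6,1,0,0,-11,17.6,-13.8,6,1,0,0,-11,17.6,-13.8,6,1]
}}

```text
time: 6.7
tcp_pos: [0.4468, 0.1143, 0.2659]
tool_rot: [[-0.207, 0.978, 0.0], [0.978, 0.207, -0.004], [-0.004, -0.0, -1.0]]
ft_force: [0.0, -0.5, -0.6]
finger_gap: 0.463
```

```bash
python3 - <<'E'
from h import *
rel(hook("s",.19,.264),hook("s",.026,.264),hook("s",.026,.248))
s=get_image("side");crop(s,"s_g.png",180,110,300,250,4)
t=get_image("top");crop(t,"t_g.png",150,150,270,270,5)
E
```

```text
t 6.70 tcp [0.4468 0.1143 0.2659] yaw 101.95 gap 0.463 F [ 0.  -0.5 -0.6]
[-0.03  0.21 -0.05] [0.05 0.06 0.19]
[-0.03  0.21 -0.05] [ 0.06 16.46  0.19]
[-0.03  0.21 -0.05] [ 0.07 16.46  1.79]
```

View pics/s_g.png

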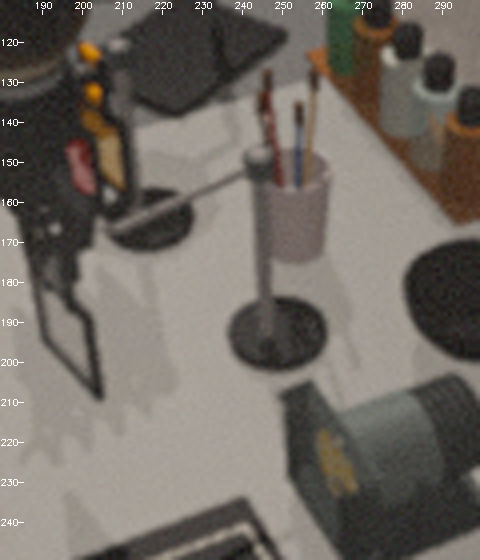

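View pics/t_g.png

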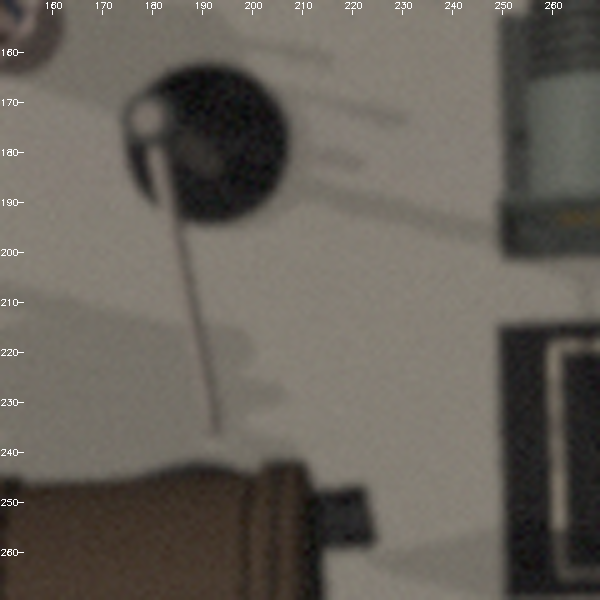

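```bash
python3 - <<'E'
from h import *
import pickle
t,s=pickle.load(open("d0.pkl","rb"))
for n,P in [("hole",(.4468,.1143,.2046)),("corner -y low",(.4468+.0093,.1143-.044,.0866)),("tip",hook("s",.142)[:2]+(.205,)),("tip211",hook("s",.142)[:2]+(.211,)),("post",hook("s",0)[:2]+(.212,)),("postfoot",hook("s",0)[:2]+(.01,)),("cpost",hook("c",0)[:2]+(.212,)),("cfoot",hook("c",0)[:2]+(.01,))]:
    print(n,proj(s,P),proj(t,P))
E
```

```text
hole [192.49113888 174.21048135] [197.86835898 256.16704581]
corner -y low [204.96609939 210.33610414] [221.51296611 248.67704767]
tip [206.30818056 167.39718485] [192.98699378 234.84329774]
tip211 [206.09238382 165.85932338] [192.60516395 234.90173392]
post [244.21844909 147.64829658] [179.00058609 173.00670966]
postfoot [246.28757308 193.58745321] [191.94985334 182.26158033]
cpost [209.00987788 120.92596564] [ 89.5227639  194.98535461]
cfoot [214.29455202 165.47929445] [118.55402794 200.41882316]
```

Emit:
{"name": "drive_tool", "arguments": {
  "motion": [0,0,0,0,1.5,0.15,1,0,0,0,0.05,3.5,0.15,1,0,0,0,0.05,6,0.15,1,0,0,0,0.05,8.5,0.15,1,0,0,0,0.05,11,0.15,1,0,0,0,0.05,13.5,0.15,1,0,0,0,0.05,15.5,0.15,1,0,0,0,0.05,16.4,0.15,1,0,0,0,0.05,16.4,0.15,1,0,0,0,0.05,16.4,0.15,1]
}}

```text
time: 8.05
tcp_pos: [0.6068, 0.1485, 0.265]
tool_rot: [[-0.207, 0.978, 0.001], [0.978, 0.207, -0.004], [-0.004, 0.0, -1.0]]
ft_force: [-0.2, 0.3, -0.6]
finger_gap: 0.459
```

```bash
python3 - <<'E'
from h import *
rel(hook("s",.026,.264),hook("s",.026,.2495))
s=get_image("side");crop(s,"s_h.png",180,110,300,250,4)
E
```

```text
t 8.05 tcp [0.6068 0.1485 0.265 ] yaw 101.93 gap 0.459 F [-0.2  0.3 -0.6]
[ 0.    0.21 -0.07] [0.03 0.09 0.1 ]
[ 0.    0.21 -0.07] [0.03 0.09 1.55]
```

View pics/s_h.png

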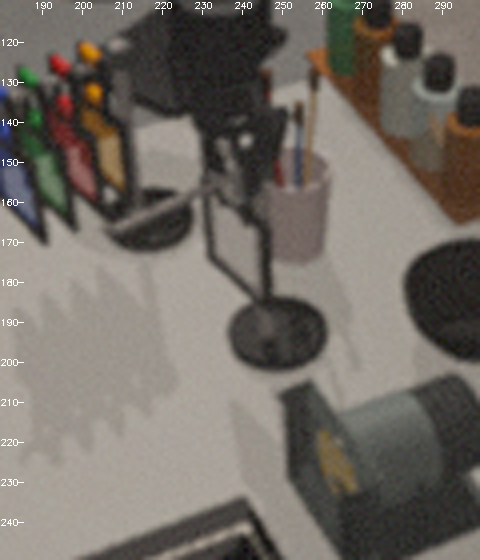

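Emit:
{"name": "drive_tool", "arguments": {
  "motion": [0,0,0,0,0.1,0.5,1,0,0,0,0,0.1,1.0,1,0,0,0,0,0.1,1.3,1,0,0,0,0,0.1,1.5,1,0,0,0,0,0.1,1.5,1,0,0,0,0,0.1,1.5,0.3,0,0,0,0,0.1,1.5,0,0,0,0,0,0.1,1.5,0,0,0,0,0,0.1,1.5,0,0,0,0,0,0.1,1.5,0]
}}

```text
time: 9.35
tcp_pos: [0.6078, 0.1487, 0.25]
tool_rot: [[-0.207, 0.978, 0.001], [0.978, 0.207, -0.004], [-0.004, 0.0, -1.0]]
ft_force: [0.6, -0.1, -1.1]
finger_gap: 0.998
```

```bash
python3 - <<'E'
from h import *
h=hook
rel(h("s",.026,.37),h("c",.1154,.37),h("c",.1154,.25))
s=get_image("side");crop(s,"s_i.png",180,110,300,250,4)
E
```

```text
t 9.35 tcp [0.6078 0.1487 0.25  ] yaw 101.94 gap 0.998 F [ 0.6 -0.1 -1.1]
[ 0.01  0.21 -0.06] [ -0.02  -0.   -12.  ]
[0.01 0.21 0.74] [ 20.45  -9.34 -12.07]
[0.01 0.21 0.74] [20.49 -9.34 -0.07]
```

View pics/s_i.png

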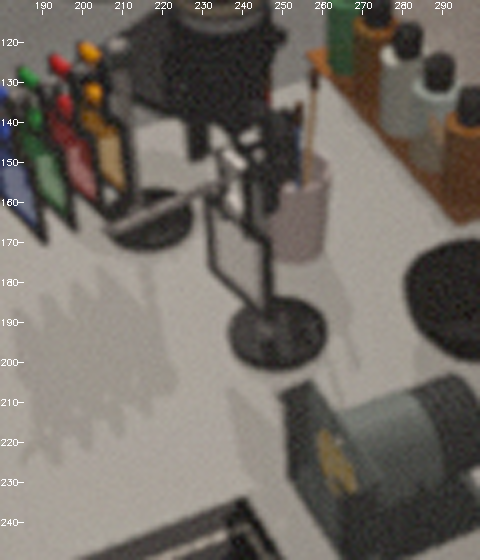

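Emit:
{"name": "drive_tool", "arguments": {
  "motion": [0,0,0,0,0,-4,0,0,0,0,0,0,-8,0,0,0,0,5,-2.3,-8,0,0,0,0,10,-4.6,-8,0,0,0,0.5,15.5,-7,-8,0,0,0,0.7,20,-9.2,-8,0,0,0,0.7,20.5,-9.3,-6,0,0,0,0.7,20.5,-9.3,-3,0,0,0,0.7,20.5,-9.3,-0.5,0,0,0,0.7,20.5,-9.3,-0.1,0]
}}

```text
time: 10.65
tcp_pos: [0.4737, 0.3288, 0.2471]
tool_rot: [[-0.194, 0.981, -0.004], [0.981, 0.194, -0.006], [-0.005, -0.005, -1.0]]
ft_force: [-0.0, 0.6, -0.1]
finger_gap: 0.998
```

```bash
python3 - <<'E'
from h import *
h=hook
rel(h("c",.1154,.25))
s=get_image("side");crop(s,"s_j.png",150,80,290,250,4)
E
```

```text
t 10.65 tcp [0.4737 0.3288 0.2471] yaw 101.19 gap 0.998 F [-0.   0.6 -0.1]
[-0.3   0.3  -0.01] [ 0.09  0.05 -0.29]
```

View pics/s_j.png

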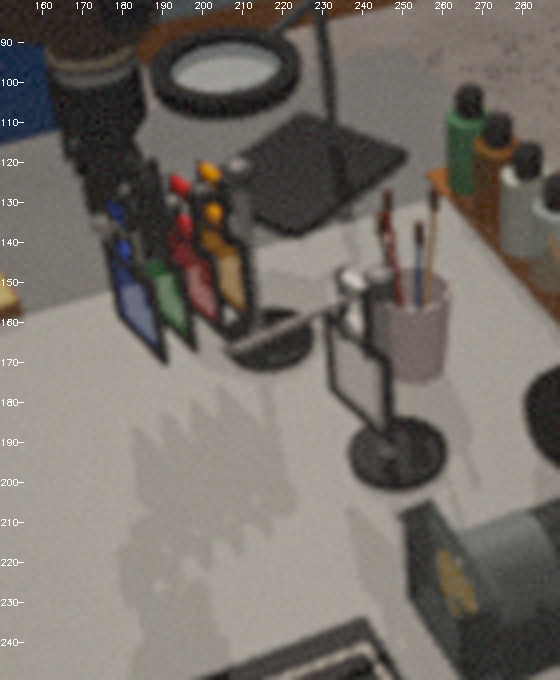

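Emit:
{"name": "drive_tool", "arguments": {
  "motion": [-0.3,0.3,0,0.1,0,-0.25,0,-0.3,0.3,0,0.1,0,-0.3,0.3,-0.3,0.3,0,0.1,0,-0.3,0.5,-0.3,0.3,0,0.1,0,-0.3,1,-0.3,0.3,0,0.1,0,-0.3,1,-0.3,0.3,0,0.1,0,-0.3,1,-0.3,0.3,0,0.1,0,-0.3,1,-0.3,0.3,0,0.1,0,-0.3,1,-0.3,0.3,0,0.1,0,-0.9,1,-0.3,0.3,0,0.1,0,-1.7,1]
}}

```text
time: 11.95
tcp_pos: [0.4733, 0.3299, 0.264]
tool_rot: [[-0.194, 0.981, -0.001], [0.981, 0.194, -0.0], [-0.0, -0.001, -1.0]]
ft_force: [-0.5, 0.1, -0.4]
finger_gap: 0.461
```

```bash
python3 - <<'E'
from h import *
h=hook
rel(h("c",.1154,.264),h("c",.20,.264),h("s",.19,.264))
s=get_image("side");crop(s,"s_k.png",150,80,290,200,5)
E
```

```text
t 11.95 tcp [0.4733 0.3299 0.264 ] yaw 101.19 gap 0.461 F [-0.5  0.1 -0.4]
[-0.05  0.01 -0.01] [-0.02  0.07  0.  ]
[-0.05  0.01 -0.01] [-0.02 -8.39  0.01]
[-0.05  0.01 -0.81] [-2.059e+01 -6.730e+00  1.000e-02]
```

View pics/s_k.png

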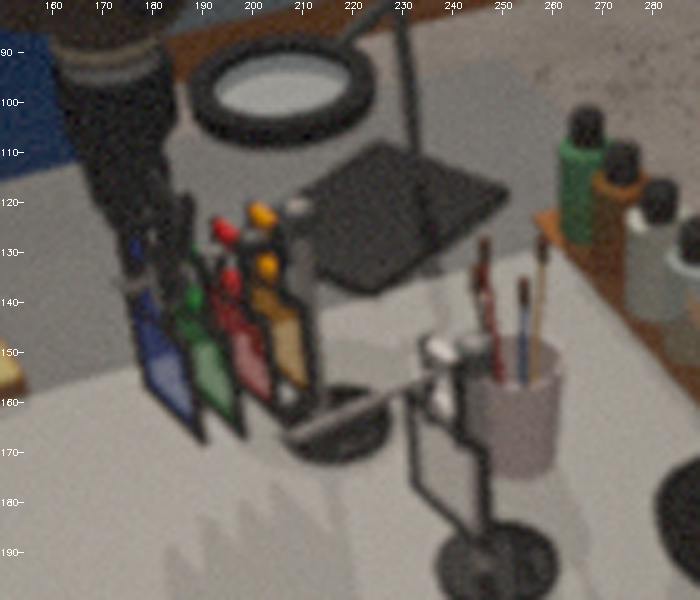

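Emit:
{"name": "drive_tool", "arguments": {
  "motion": [0,0,0,0,-1.5,0,1,0,0,0,0,-4,0,1,0,0,0,0,-6.5,0,1,0,0,0,0,-8.4,0,1,0,0,0,-2,-9,0,1,0,0,0,-7,-8.6,0,1,0,0,-0.5,-12,-8,0,1,0,0,-0.8,-17,-7.3,0,1,0,0,-0.8,-20.4,-6.8,0,1,0,0,-0.8,-20.6,-6.7,0,1]
}}

```text
time: 13.25
tcp_pos: [0.4485, 0.1127, 0.2655]
tool_rot: [[-0.203, 0.979, 0.002], [0.979, 0.203, 0.001], [0.0, 0.002, -1.0]]
ft_force: [0.2, 0.4, -1.8]
finger_gap: 0.465
```

```bash
python3 - <<'E'
from h import *
h=hook
rel(h("s",.19,.264),h("s",.056,.264),h("s",.056,.2495))
s=get_image("side");crop(s,"s_l.png",150,100,290,220,5)
E
```

```text
t 13.25 tcp [0.4485 0.1127 0.2655] yaw 101.73 gap 0.465 F [ 0.2  0.4 -1.8]
[ 0.11 -0.01 -0.27] [ 0.25 -0.08  0.15]
[ 0.11 -0.01 -0.27] [ 0.31 13.32  0.18]
[ 0.11 -0.01 -0.27] [ 0.31 13.32  1.63]
```

View pics/s_l.png

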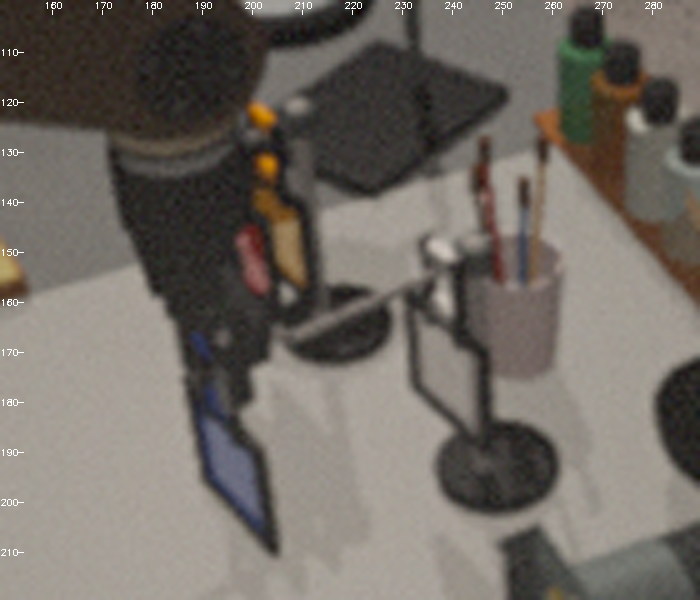

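Emit:
{"name": "drive_tool", "arguments": {
  "motion": [0.1,0,-0.3,0.25,0,0.15,1,0.1,0,-0.3,0.25,2,0.15,1,0.1,0,-0.3,0.3,4.5,0.15,1,0.1,0,-0.3,0.3,7,0.15,1,0.1,0,-0.3,0.3,9.5,0.15,1,0.1,0,-0.3,0.3,12,0.15,1,0.1,0,-0.3,0.3,13.3,0.15,1,0.1,0,-0.3,0.3,13.3,0.15,1,0.1,0,-0.3,0.3,13.3,0.7,1,0.1,0,-0.3,0.3,13.3,1.2,1]
}}

```text
time: 14.55
tcp_pos: [0.5771, 0.1438, 0.2532]
tool_rot: [[-0.21, 0.978, -0.001], [0.978, 0.21, 0.001], [0.001, -0.001, -1.0]]
ft_force: [0.4, 0.2, -0.5]
finger_gap: 0.464
```

```bash
python3 - <<'E'
from h import *
h=hook
rel(h("s",.056,.2495),h("s",.056,.33),h("c",.0868,.33),h("c",.0868,.25))
s=get_image("side");crop(s,"s_m.png",150,100,290,220,5)
E
```

```text
t 14.55 tcp [0.5771 0.1438 0.2532] yaw 102.11 gap 0.464 F [ 0.4  0.2 -0.5]
[-0.04 -0.04  0.11] [-0.13  0.1   0.37]
[-0.04 -0.04  0.11] [-0.12  0.09 -7.68]
[-0.04 -0.04  0.91] [20.32 -3.32 -7.67]
[-0.04 -0.04  0.91] [20.31 -3.32  0.33]
```

View pics/s_m.png

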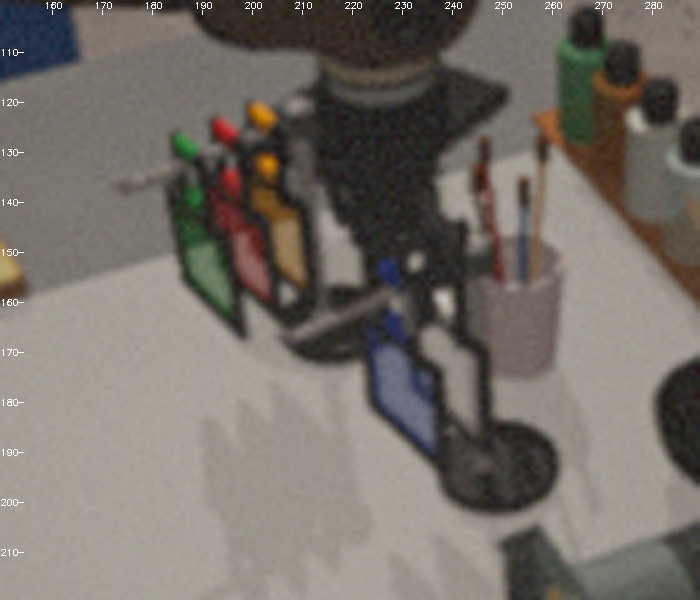

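Emit:
{"name": "drive_tool", "arguments": {
  "motion": [0,0,0,-0.1,0.1,0.2,1,0,0,0,-0.1,0.1,0.33,1,0,0,0,-0.1,0.1,0.33,0.5,0,0,0,-0.1,0.1,0.33,0,0,0,0,-0.1,0.1,0.33,0,0,0,0,-0.1,0.1,0.33,0,0,0,0,-0.1,0.1,0.33,0,0,0,0,-0.1,0.1,-2.5,0,0,0,0,-0.1,0.1,-6,0,0,0,0,0,0,-8,0]
}}

```text
time: 15.85
tcp_pos: [0.5775, 0.1437, 0.3345]
tool_rot: [[-0.21, 0.978, 0.001], [0.978, 0.21, 0.001], [0.001, 0.001, -1.0]]
ft_force: [-0.2, 0.5, -0.2]
finger_gap: 0.996
```

```bash
python3 - <<'E'
from h import *
h=hook
rel(h("c",.0868,.33),h("c",.0868,.25))
s=get_image("side");crop(s,"s_n.png",150,100,290,220,5)
t=get_image("top");crop(t,"t_n.png",60,120,220,270,5)
hsv=cv2.cvtColor(t["img"],cv2.COLOR_BGR2HSV)
m=cv2.inRange(hsv,(45,120,50),(75,255,255));m[:225]=0;m[240:]=0;m[:,:80]=0;m[:,110:]=0
ys,xs=np.nonzero(m)
if len(xs): print(len(xs),onz(t,(xs.mean(),ys.mean()),.216))
E
```

```text
t 15.85 tcp [0.5775 0.1437 0.3345] yaw 102.10 gap 0.996 F [-0.2  0.5 -0.2]
[ 0.04 -0.03  0.9 ] [20.33 -3.36  0.46]
[ 0.04 -0.03  0.9 ] [20.33 -3.36  8.46]
43 [0.50035608 0.33697101 0.216     ]
```

View pics/s_n.png

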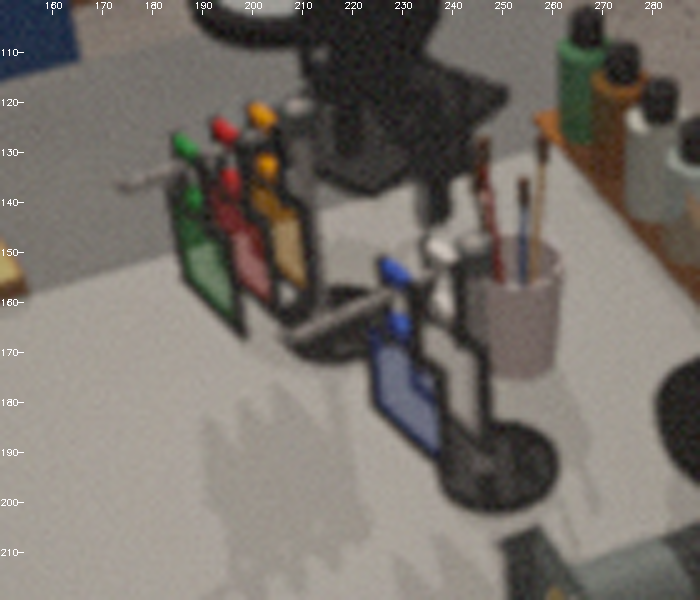

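Emit:
{"name": "drive_tool", "arguments": {
  "motion": [0,0,0,5,-0.8,0,0,0,0,0.5,10,-1.7,0,0,0,0,0.9,15.5,-2.6,0,0,0,0,0.9,20,-3.4,0,0,0,0,0.9,20.3,-3.4,2,0,0,0,0.9,20.3,-3.4,5,0,0,0,0.9,20.3,-3.4,7.5,0,0,0,0.9,20.3,-3.4,8.4,0,0,0,0.9,20.3,-3.4,8.4,0,0,0,0.9,20.3,-3.4,8.4,0]
}}

```text
time: 17.2
tcp_pos: [0.503, 0.3351, 0.2524]
tool_rot: [[-0.194, 0.981, 0.005], [0.981, 0.194, 0.002], [0.001, 0.005, -1.0]]
ft_force: [0.8, 0.2, 0.3]
finger_gap: 0.999
```

```bash
python3 - <<'E'
from h import *
h=hook
rel(h("c",.0868,.25))
s=get_image("side");crop(s,"s_o.png",150,80,290,200,5)
E
```

```text
t 17.20 tcp [0.503  0.3351 0.2524] yaw 101.19 gap 0.999 F [0.8 0.2 0.3]
[ 0.3  -0.03 -0.01] [ 0.05 -0.09  0.23]
```

View pics/s_o.png

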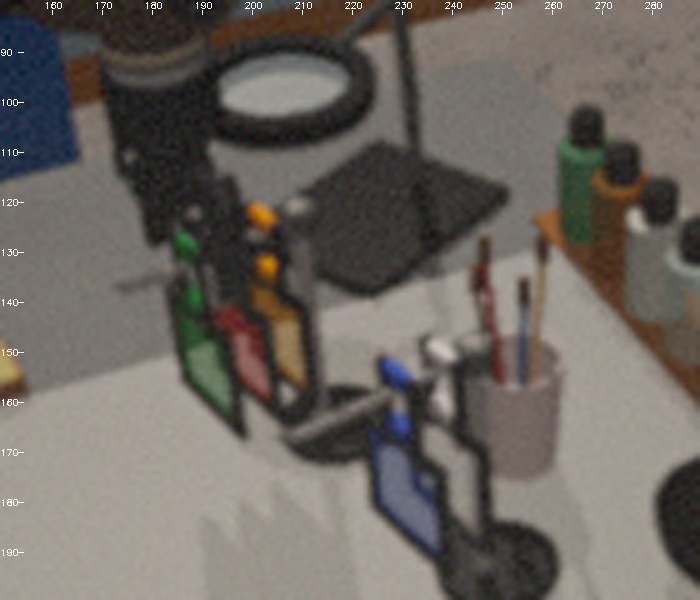

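Emit:
{"name": "drive_tool", "arguments": {
  "motion": [0.3,0,0,0.05,-0.15,0.2,0,0.3,0,0,0.05,-0.2,0.23,0.3,0.3,0,0,0.05,-0.2,0.23,0.5,0.3,0,0,0.05,-0.2,0.23,1,0.3,0,0,0.05,-0.2,0.23,1,0.3,0,0,0.05,-0.2,0.23,1,0.3,0,0,0.05,-0.2,0.23,1,0.3,0,0,0.05,-0.2,0.23,1,0.3,0,0,0.05,-0.2,-0.5,1,0.3,0,0,0.05,-0.2,-1.2,1]
}}

```text
time: 18.5
tcp_pos: [0.5007, 0.3352, 0.2646]
tool_rot: [[-0.194, 0.981, -0.0], [0.981, 0.194, 0.0], [0.0, -0.0, -1.0]]
ft_force: [0.1, 0.6, -1.8]
finger_gap: 0.462
```

```bash
python3 - <<'E'
from h import *
h=hook
rel(h("c",.0868,.264),h("c",.20,.264),h("s",.19,.264))
E
```

```text
t 18.50 tcp [0.5007 0.3352 0.2646] yaw 101.20 gap 0.462 F [ 0.1  0.6 -1.8]
[-0.02 -0.02 -0.  ] [-0.01  0.14  0.06]
[-0.02 -0.02 -0.  ] [-1.000e-02 -1.118e+01  6.000e-02]
[-0.02 -0.02 -0.8 ] [-20.58  -9.52   0.05]
```

Emit:
{"name": "drive_tool", "arguments": {
  "motion": [0,0,0,0,-2.5,0,1,0,0,0,0,-6,0,1,0,0,0,0,-9,0,1,0,0,0,0,-11.2,0,1,0,0,0,-2,-11.8,0,1,0,0,0,-7,-11.4,0,1,0,0,-0.5,-12,-10.8,0,1,0,0,-0.8,-17,-10.1,0,1,0,0,-0.8,-20.4,-9.6,0,1,0,0,-0.8,-20.6,-9.5,0,1]
}}

```text
time: 19.75
tcp_pos: [0.4485, 0.112, 0.265]
tool_rot: [[-0.203, 0.979, 0.001], [0.979, 0.203, -0.0], [-0.0, 0.0, -1.0]]
ft_force: [0.1, -0.6, -1.4]
finger_gap: 0.458
```

```bash
python3 - <<'E'
from h import *
h=hook
rel(h("s",.19,.264),h("s",.086,.264),h("s",.086,.2495))
s=get_image("side");crop(s,"s_p.png",150,100,290,220,5)
E
```

```text
t 19.75 tcp [0.4485 0.112  0.265 ] yaw 101.73 gap 0.458 F [ 0.1 -0.6 -1.4]
[ 0.03  0.01 -0.27] [ 0.31 -0.07  0.1 ]
[ 0.03  0.01 -0.27] [ 0.36 10.33  0.1 ]
[ 0.03  0.01 -0.27] [ 0.36 10.33  1.55]
```

View pics/s_p.png

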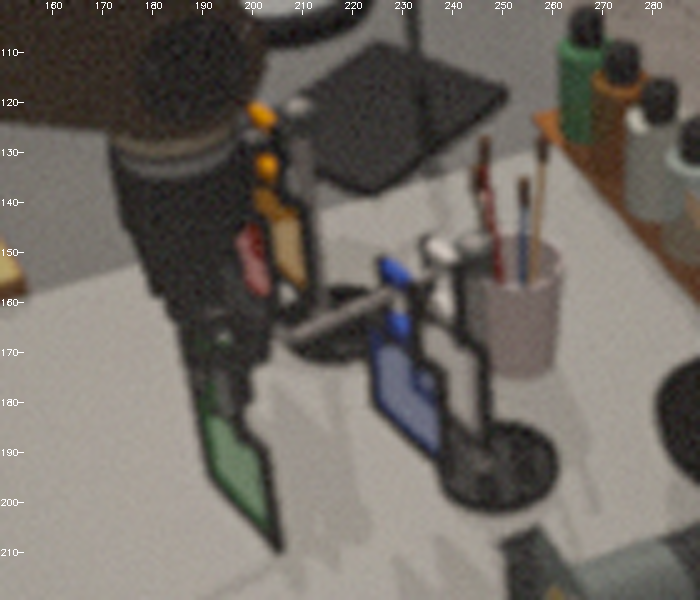

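Emit:
{"name": "drive_tool", "arguments": {
  "motion": [0,0,-0.3,0.3,0,0.1,1,0,0,-0.3,0.35,1,0.1,1,0,0,-0.3,0.35,3.5,0.1,1,0,0,-0.3,0.35,6,0.1,1,0,0,-0.3,0.35,8.5,0.1,1,0,0,-0.3,0.35,10.3,0.1,1,0,0,-0.3,0.35,10.3,0.1,1,0,0,-0.3,0.35,10.3,0.1,1,0,0,-0.3,0.35,10.3,0.7,1,0,0,-0.3,0.35,10.3,1.2,1]
}}

```text
time: 21.05
tcp_pos: [0.5477, 0.1375, 0.2523]
tool_rot: [[-0.21, 0.978, -0.0], [0.978, 0.21, 0.0], [0.0, -0.0, -1.0]]
ft_force: [-0.2, 0.6, -1.9]
finger_gap: 0.463
```

```bash
python3 - <<'E'
from h import *
h=hook
rel(h("s",.086,.2495))
s=get_image("side");crop(s,"s_q.png",150,100,290,220,5)
E
```

```text
t 21.05 tcp [0.5477 0.1375 0.2523] yaw 102.11 gap 0.463 F [-0.2  0.6 -1.9]
[-0.01 -0.01  0.11] [-0.12  0.1   0.28]
```

View pics/s_q.png

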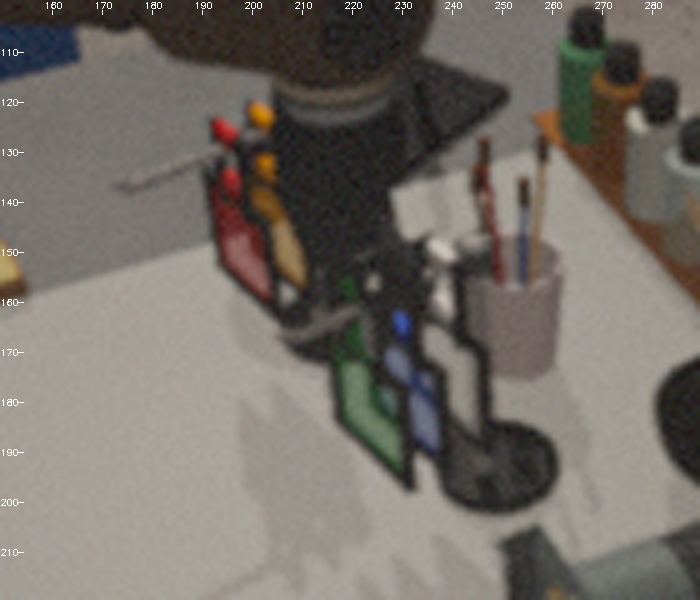

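Emit:
{"name": "drive_tool", "arguments": {
  "motion": [0,0,0,-0.1,0.1,0.2,1,0,0,0,-0.1,0.1,0.28,1,0,0,0,-0.1,0.1,0.28,0.5,0,0,0,-0.1,0.1,0.28,0,0,0,0,-0.1,0.1,0.28,0,0,0,0,-0.1,0.1,0.28,0,0,0,0,-0.1,0.1,0.28,0,0,0,0,-0.1,0.1,-2.5,0,0,0,0,-0.1,0.1,-6,0,0,0,0,0,0,-8,0]
}}

```text
time: 22.35
tcp_pos: [0.5481, 0.1374, 0.3336]
tool_rot: [[-0.21, 0.978, 0.001], [0.978, 0.21, 0.0], [0.0, 0.001, -1.0]]
ft_force: [-0.0, -0.5, -0.1]
finger_gap: 0.999
```

```bash
python3 - <<'E'
from h import *
h=hook
rel(h("c",.058,.33),h("c",.058,.25))
s=get_image("side");crop(s,"s_r.png",150,100,290,220,5)
t=get_image("top");
hsv=cv2.cvtColor(t["img"],cv2.COLOR_BGR2HSV)
m=cv2.inRange(hsv,(172,150,60),(180,255,255))|cv2.inRange(hsv,(0,150,60),(6,255,255));m[:212]=0;m[228:]=0;m[:,:80]=0;m[:,110:]=0
ys,xs=np.nonzero(m)
if len(xs): print(len(xs),onz(t,(xs.mean(),ys.mean()),.216))
E
```

```text
t 22.35 tcp [0.5481 0.1374 0.3336] yaw 102.10 gap 0.999 F [-0.  -0.5 -0.1]
[ 0.06 -0.    0.9 ] [20.28  2.53  0.37]
[ 0.06 -0.    0.9 ] [20.28  2.52  8.37]
71 [0.52969325 0.33788215 0.216     ]
```

View pics/s_r.png

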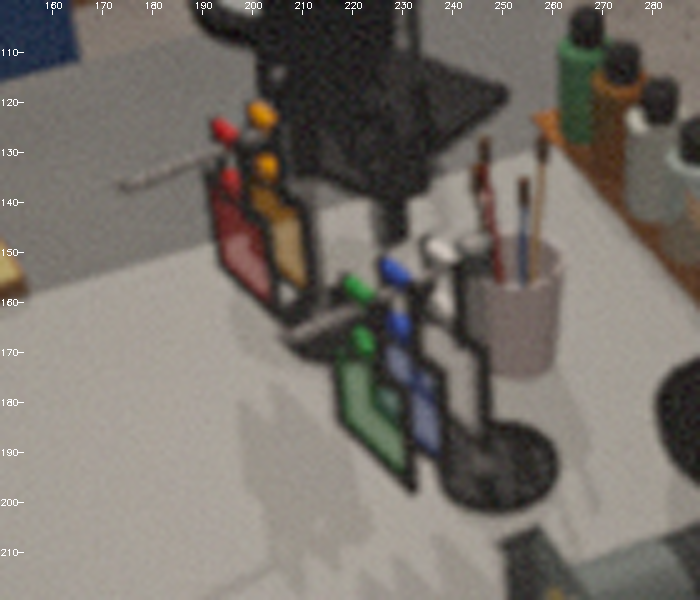

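Emit:
{"name": "drive_tool", "arguments": {
  "motion": [0,0,0,5,0.6,0,0,0,0,0.5,10,1.2,0,0,0,0,0.9,15.5,2,0,0,0,0,0.9,20,2.5,0,0,0,0,0.9,20.3,2.5,2,0,0,0,0.9,20.3,2.5,5,0,0,0,0.9,20.3,2.5,7.5,0,0,0,0.9,20.3,2.5,8.4,0,0,0,0.9,20.3,2.5,8.4,0,0,0,0.9,20.3,2.5,8.4,0]
}}

```text
time: 23.7
tcp_pos: [0.5312, 0.3412, 0.2517]
tool_rot: [[-0.194, 0.981, 0.006], [0.981, 0.194, 0.001], [0.0, 0.006, -1.0]]
ft_force: [-0.8, -0.2, 0.2]
finger_gap: 0.997
```

```bash
python3 - <<'E'
from h import *
h=hook
rel(h("c",.058,.25))
s=get_image("side");crop(s,"s_s.png",150,80,290,200,5)
E
```

```text
t 23.70 tcp [0.5312 0.3412 0.2517] yaw 101.18 gap 0.997 F [-0.8 -0.2  0.2]
[ 0.33 -0.01 -0.02] [-0.   -0.1   0.16]
```

View pics/s_s.png

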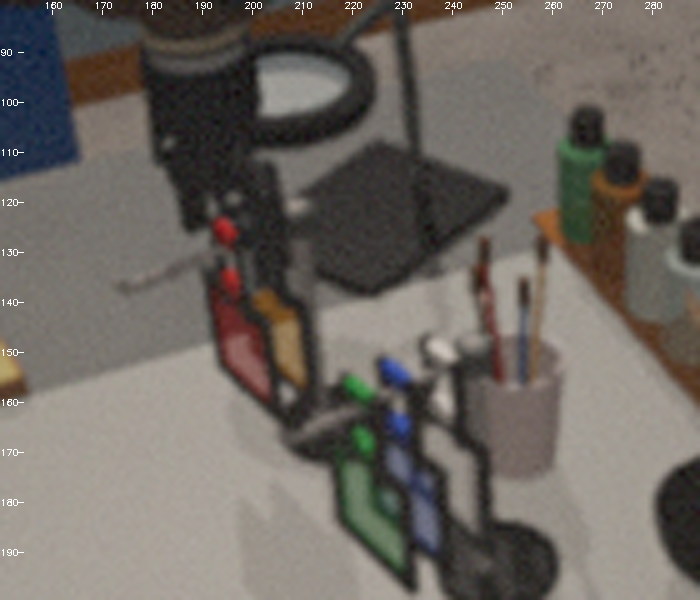

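Emit:
{"name": "drive_tool", "arguments": {
  "motion": [0.3,0,0,0,-0.1,0.15,0,0.3,0,0,0,-0.1,0.16,0.3,0.3,0,0,0,-0.1,0.16,0.5,0.3,0,0,0,-0.1,0.16,1,0.3,0,0,0,-0.1,0.16,1,0.3,0,0,0,-0.1,0.16,1,0.3,0,0,0,-0.1,0.16,1,0.3,0,0,0,-0.1,0.16,1,0.3,0,0,0,-0.1,-0.6,1,0.3,0,0,0,-0.1,-1.25,1]
}}

```text
time: 25.0
tcp_pos: [0.5301, 0.341, 0.2644]
tool_rot: [[-0.194, 0.981, 0.0], [0.981, 0.194, 0.0], [0.0, 0.0, -1.0]]
ft_force: [-0.5, -0.4, -0.4]
finger_gap: 0.466
```

```bash
python3 - <<'E'
from h import *
h=hook
rel(h("c",.058,.264),h("c",.20,.264),h("s",.19,.264))
E
```

```text
t 25.00 tcp [0.5301 0.341  0.2644] yaw 101.19 gap 0.466 F [-0.5 -0.4 -0.4]
[ 0.01 -0.   -0.01] [-0.01  0.02  0.04]
[ 0.01 -0.   -0.01] [-1.000e-02 -1.418e+01  4.000e-02]
[ 0.01 -0.   -0.81] [-20.58 -12.51   0.04]
```

Emit:
{"name": "drive_tool", "arguments": {
  "motion": [0,0,0,0,-3,0,1,0,0,0,0,-7,0,1,0,0,0,0,-11,0,1,0,0,0,0,-14.2,0,1,0,0,0,-2,-14.8,0,1,0,0,0,-7,-14.4,0,1,0,0,-0.5,-12,-13.8,0,1,0,0,-0.8,-17,-13.1,0,1,0,0,-0.8,-20.4,-12.6,0,1,0,0,-0.8,-20.5,-12.5,0,1]
}}

```text
time: 26.25
tcp_pos: [0.4484, 0.1131, 0.2649]
tool_rot: [[-0.203, 0.979, 0.001], [0.979, 0.203, -0.0], [-0.001, 0.001, -1.0]]
ft_force: [0.0, -0.1, -0.8]
finger_gap: 0.462
```

```bash
python3 - <<'E'
from h import *
h=hook
rel(h("s",.19,.264),h("s",.116,.264),h("s",.116,.2495))
s=get_image("side");crop(s,"s_t.png",150,100,290,220,5)
E
```

```text
t 26.25 tcp [0.4484 0.1131 0.2649] yaw 101.72 gap 0.462 F [ 0.  -0.1 -0.8]
[ 0.07  0.04 -0.28] [ 0.2  -0.08  0.09]
[ 0.07  0.04 -0.28] [0.23 7.32 0.1 ]
[ 0.07  0.04 -0.28] [0.23 7.32 1.55]
```

View pics/s_t.png

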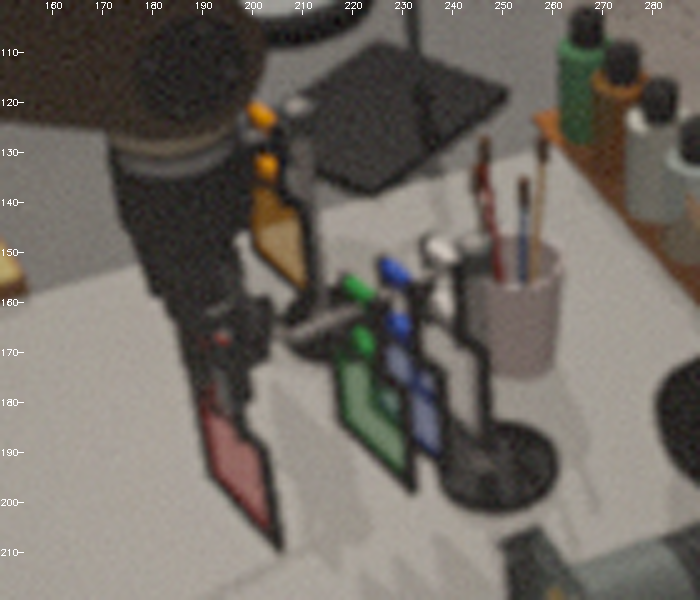

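Emit:
{"name": "drive_tool", "arguments": {
  "motion": [0,0,-0.3,0.2,0,0.1,1,0,0,-0.3,0.2,1,0.1,1,0,0,-0.3,0.2,2.5,0.1,1,0,0,-0.3,0.2,4.5,0.1,1,0,0,-0.3,0.2,6.5,0.1,1,0,0,-0.3,0.2,7.4,0.1,1,0,0,-0.3,0.2,7.4,0.1,1,0,0,-0.3,0.2,7.4,0.1,1,0,0,-0.3,0.2,7.4,0.7,1,0,0,-0.3,0.2,7.4,1.2,1]
}}

```text
time: 27.55
tcp_pos: [0.5197, 0.1312, 0.2523]
tool_rot: [[-0.21, 0.978, 0.0], [0.978, 0.21, 0.0], [0.0, 0.0, -1.0]]
ft_force: [-0.4, -0.6, -1.4]
finger_gap: 0.466
```

```bash
python3 - <<'E'
from h import *
h=hook
rel(h("s",.116,.2495))
s=get_image("side");crop(s,"s_u.png",150,100,290,220,5)
E
```

```text
t 27.55 tcp [0.5197 0.1312 0.2523] yaw 102.10 gap 0.466 F [-0.4 -0.6 -1.4]
[ 0.03 -0.    0.1 ] [-0.09 -0.02  0.28]
```

View pics/s_u.png

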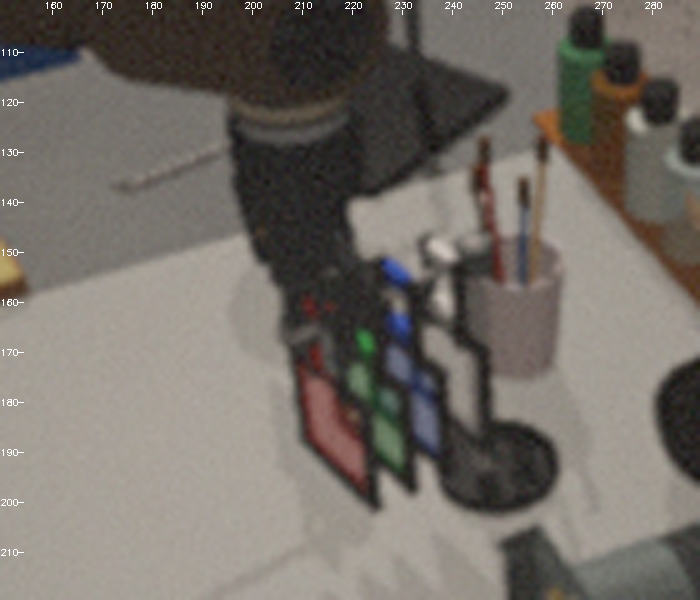

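Emit:
{"name": "drive_tool", "arguments": {
  "motion": [0,0,0,-0.1,0,0.2,1,0,0,0,-0.1,0,0.28,1,0,0,0,-0.1,0,0.28,0.5,0,0,0,-0.1,0,0.28,0,0,0,0,-0.1,0,0.28,0,0,0,0,-0.1,0,0.28,0,0,0,0,-0.1,0,0.28,0,0,0,0,-0.1,0,-2.5,0,0,0,0,-0.1,0,-6,0,0,0,0,0,0,-8,0]
}}

```text
time: 28.85
tcp_pos: [0.5199, 0.1312, 0.3336]
tool_rot: [[-0.209, 0.978, 0.002], [0.978, 0.209, 0.0], [-0.0, 0.002, -1.0]]
ft_force: [-0.3, 0.7, -0.8]
finger_gap: 0.998
```

```bash
python3 - <<'E'
from h import *
h=hook
rel(h("c",.0265,.33),h("c",.0265,.25))
s=get_image("side");crop(s,"s_v.png",150,100,290,220,5)
t=get_image("top");
crop(t,"t_v.png",60,120,220,270,5)
hsv=cv2.cvtColor(t["img"],cv2.COLOR_BGR2HSV)
m=cv2.inRange(hsv,(8,150,90),(25,255,255));m[:200]=0;m[212:]=0;m[:,:80]=0;m[:,100:]=0
ys,xs=np.nonzero(m)
if len(xs): print(len(xs),onz(t,(xs.mean(),ys.mean()),.216))
E
```

```text
t 28.85 tcp [0.5199 0.1312 0.3336] yaw 102.09 gap 0.998 F [-0.3  0.7 -0.8]
[0.1  0.01 0.89] [20.25  8.56  0.37]
[0.1  0.01 0.89] [20.25  8.55  8.37]
69 [0.55901347 0.34617792 0.216     ]
```

View pics/s_v.png

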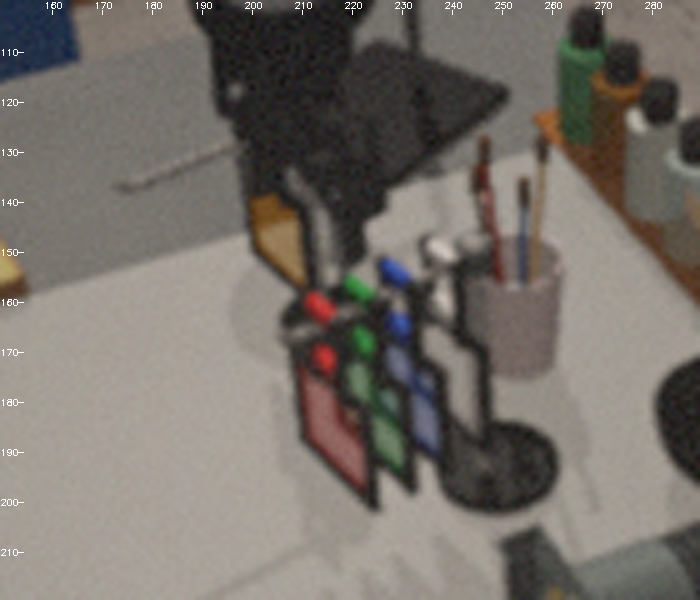

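View pics/t_v.png

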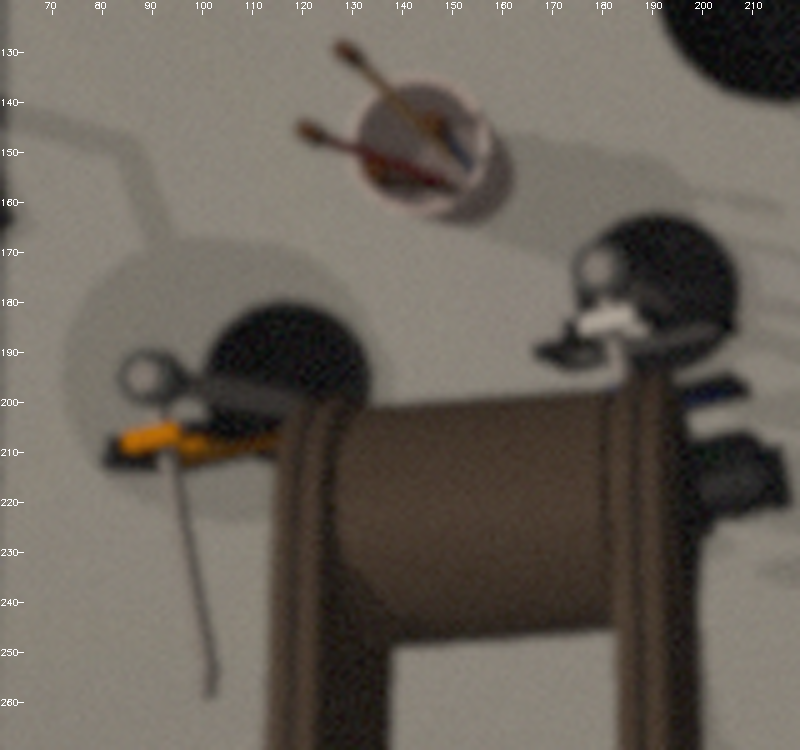

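Emit:
{"name": "drive_tool", "arguments": {
  "motion": [0,0,0,5,2,0,0,0,0,0.5,10,4.2,0,0,0,0,0.9,15.5,6.5,0,0,0,0,0.9,20,8.4,0,0,0,0,0.9,20.3,8.5,2,0,0,0,0.9,20.3,8.5,5,0,0,0,0.9,20.3,8.5,7.5,0,0,0,0.9,20.3,8.5,8.4,0,0,0,0.9,20.3,8.5,8.4,0,0,0,0.9,20.3,8.5,8.4,0]
}}

```text
time: 30.2
tcp_pos: [0.5618, 0.3475, 0.2519]
tool_rot: [[-0.194, 0.981, 0.006], [0.981, 0.194, 0.001], [-0.0, 0.006, -1.0]]
ft_force: [-0.1, 0.6, 0.9]
finger_gap: 1.004
```

```bash
python3 - <<'E'
from h import *
h=hook
rel(h("c",.027,.25))
s=get_image("side");crop(s,"s_w.png",150,80,290,200,5)
E
```

```text
t 30.20 tcp [0.5618 0.3475 0.2519] yaw 101.18 gap 1.004 F [-0.1  0.6  0.9]
[ 0.37  0.01 -0.02] [-0.03 -0.12  0.18]
```

View pics/s_w.png

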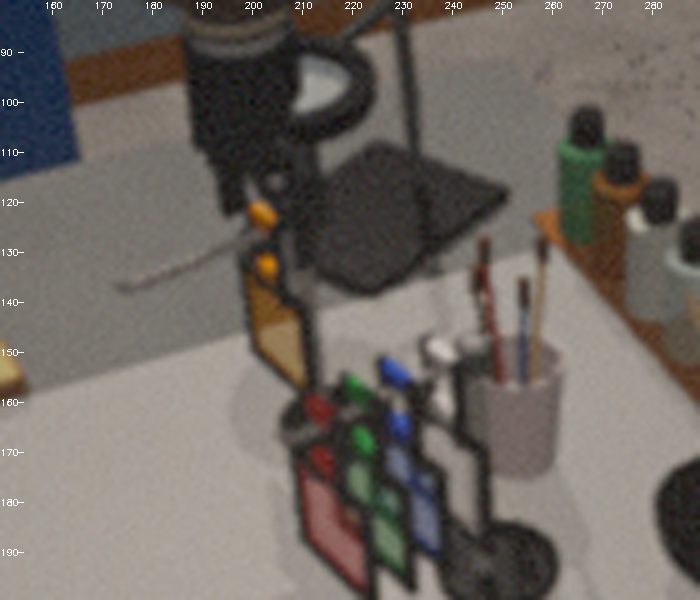

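Emit:
{"name": "drive_tool", "arguments": {
  "motion": [0.3,0,0,0,-0.1,0.18,0,0.3,0,0,0,-0.15,0.18,0.3,0.3,0,0,0,-0.15,0.18,0.5,0.3,0,0,0,-0.15,0.18,1,0.3,0,0,0,-0.15,0.18,1,0.3,0,0,0,-0.15,0.18,1,0.3,0,0,0,-0.15,0.18,1,0.3,0,0,0,-0.15,0.18,1,0.3,0,0,0,-0.15,-0.6,1,0.3,0,0,0,-0.15,-1.25,1]
}}

```text
time: 31.5
tcp_pos: [0.5602, 0.3473, 0.2647]
tool_rot: [[-0.194, 0.981, 0.001], [0.981, 0.194, 0.0], [-0.0, 0.001, -1.0]]
ft_force: [-0.3, 0.0, -0.8]
finger_gap: 0.46
```

```bash
python3 - <<'E'
from h import *
h=hook
rel(h("c",.027,.264),h("c",.20,.264),(.42,.20,.264,98),(.42,-.0587,.33,91),(.588,-.0587,.33,91))
t=get_image("top");crop(t,"t_x.png",60,120,220,270,5)
E
```

```text
t 31.50 tcp [0.5602 0.3473 0.2647] yaw 101.19 gap 0.460 F [-0.3  0.  -0.8]
[ 0.06  0.01 -0.01] [-0.03  0.05  0.07]
[ 0.06  0.01 -0.01] [ -0.03 -17.25   0.05]
[0.06 0.01 3.19] [-11.73 -16.61   0.05]
[6.000e-02 1.000e-02 1.019e+01] [-37.11 -21.62  -6.55]
[6.000e-02 1.000e-02 1.019e+01] [-40.37  -5.14  -6.53]
```

View pics/t_x.png

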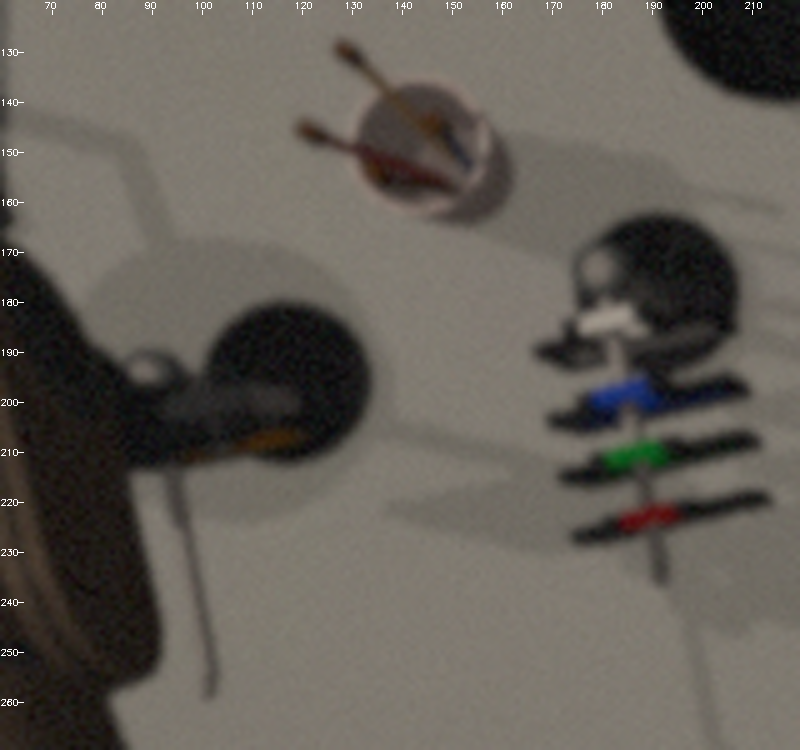

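Emit:
{"name": "drive_tool", "arguments": {
  "motion": [0,0,0,0,-2.5,0,1,0,0,0,0,-6.5,0,1,0,0,0,0,-10.5,0,1,0,0,0,0,-14.5,0,1,0,0,0,0,-17.2,0,1,0,0,1,-3,-17.5,-1,1,0,0,3,-8,-17,-3,1,0,0,5,-13.5,-17.2,-5,1,0,0,7,-19,-18,-6.5,1,0,0,9,-24.5,-19,-6.5,1]
}}

```text
time: 32.8
tcp_pos: [0.422, 0.0686, 0.3326]
tool_rot: [[-0.038, 0.999, 0.008], [0.999, 0.038, 0.0], [0.0, 0.008, -1.0]]
ft_force: [1.3, -0.6, -1.4]
finger_gap: 0.463
```

```bash
python3 - <<'E'
from h import *
rel((.45,-.0587,.33,91),(.588,-.0587,.33,91))
t=get_image("top");crop(t,"t_y.png",235,130,345,275,4)
E
```

```text
t 32.80 tcp [0.422  0.0686 0.3326] yaw 92.15 gap 0.463 F [ 1.3 -0.6 -1.4]
[ 0.44 -0.01  1.15] [-12.82   2.32   0.28]
[ 0.44 -0.01  1.15] [-13.34  16.11   0.38]
```

View pics/t_y.png

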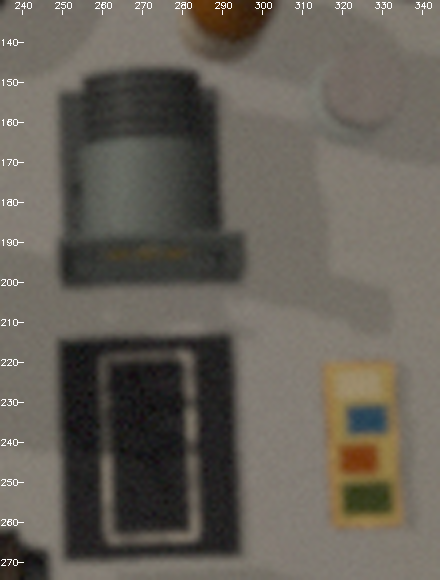

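```bash
python3 - <<'E'
from h import *
t=get_image("top")
for p in [(249,188),(295,188),(249.5,200),(295.5,200),(272.2,194)]: print(p,onz(t,p,.114))
print(proj(t,(.588,-.0587,.114)),proj(t,(.588,-.0587,.028)))
E
```

```text
(249, 188) [ 0.60529261 -0.00148927  0.114     ]
(295, 188) [ 0.60324913 -0.11543369  0.114     ]
(249.5, 200) [ 0.57549215 -0.00221302  0.114     ]
(295.5, 200) [ 0.57345952 -0.11588775  0.114     ]
(272.2, 194) [ 0.58935657 -0.05864556  0.114     ]
[272.23391481 194.54613232] [270.74889407 196.91578261]
```

Emit:
{"name": "drive_tool", "arguments": {
  "motion": [0.4,0,1.1,-4,2,0.2,1,0.4,0,1.1,-9,3,0.2,1,0.4,0,1.1,-13,6,0.2,1,0.4,0,1.1,-13.3,10,0.3,1,0.4,0,1.1,-13.3,14,0.3,1,0.4,0,1.1,-13.3,16,0.4,1,0.4,0,1.1,-13.3,16.1,0.4,1,0.4,0,1.1,-13.3,16.1,0.4,1,0.4,0,1.1,-13.3,16.1,0.4,1,0.4,0,1.1,-13.3,16.1,0.4,1]
}}

```text
time: 34.15
tcp_pos: [0.5864, -0.0618, 0.3285]
tool_rot: [[-0.011, 1.0, -0.002], [1.0, 0.011, -0.001], [-0.001, -0.002, -1.0]]
ft_force: [0.3, 0.4, 0.0]
finger_gap: 0.464
```

```bash
python3 - <<'E'
from h import *
rel((.588,-.0587,.33,91))
s=get_image("side");crop(s,"s_z.png",210,130,320,270,5)
T=get_image("top");crop(T,"t_z.png",235,130,345,275,4)
P=observe()["tcp_pos"]
for n,p in [("low-y",(P[0],P[1]-.045,P[2]-.179)),("low+y",(P[0],P[1]+.045,P[2]-.179)),("hi-y",(P[0],P[1]-.045,P[2]-.089))]: print(n,proj(s,p))
for x in(.584,.588,.592): print(x,proj(s,(x,-.0587-.045,.114)),proj(s,(x,-.0587+.045,.114)))
E
```

```text
t 34.15 tcp [ 0.5864 -0.0618  0.3285] yaw 90.65 gap 0.464 F [0.3 0.4 0. ]
[-0.1   0.08 -0.35] [ 0.31  0.17 -0.15]
low-y [268.54416964 221.24961318]
low+y [254.56749629 200.64072061]
hi-y [268.91217755 198.17887138]
0.584 [267.10316494 229.07743494] [253.5440729  208.55898983]
0.588 [268.35644788 228.60120332] [254.74599498 208.1305593 ]
0.592 [269.60678719 228.1259722 ] [255.94531242 207.70302349]
```

View pics/s_z.png

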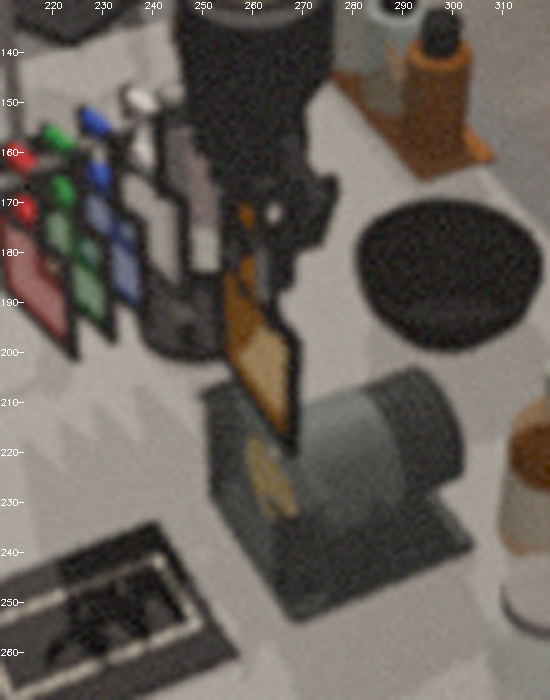

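Emit:
{"name": "drive_tool", "arguments": {
  "motion": [0,0,-0.4,0.31,0.17,0.5,1,0,0,-0.4,0.31,0.17,1,1,0,0,-0.4,0.31,0.17,1.5,1,0,0,-0.4,0.31,0.17,2,1,0,0,-0.4,0.31,0.17,2.2,1,0,0,-0.4,0.31,0.17,2.2,1,0,0,-0.4,0.31,0.17,2.2,1,0,0,-0.4,0.31,0.17,2.2,1,0,0,-0.4,0.31,0.17,2.2,1,0,0,-0.4,0.31,0.17,2.2,1]
}}

```text
time: 35.5
tcp_pos: [0.5882, -0.0588, 0.3065]
tool_rot: [[-0.018, 1.0, -0.002], [1.0, 0.018, -0.001], [-0.001, -0.002, -1.0]]
ft_force: [0.8, -0.2, -1.3]
finger_gap: 0.464
```

```bash
python3 - <<'E'
from h import *
rel((.588,-.0587,.30,91),(.588,-.0587,.207,91))
s=get_image("side");crop(s,"s_za.png",230,160,300,250,8)
E
```

```text
t 35.50 tcp [ 0.5882 -0.0588  0.3065] yaw 91.05 gap 0.464 F [ 0.8 -0.2 -1.3]
[-0.09  0.08  0.05] [ 0.02 -0.02  0.65]
[-0.09  0.08  0.05] [ 0.03 -0.    9.95]
```

View pics/s_za.png

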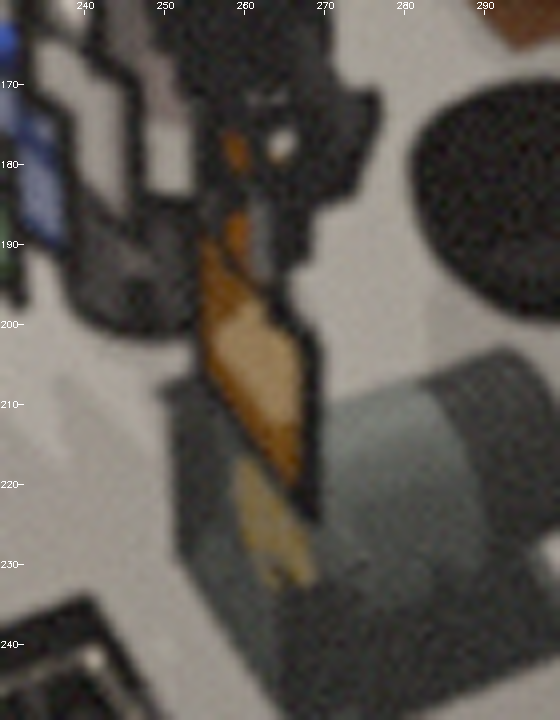

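Emit:
{"name": "drive_tool", "arguments": {
  "motion": [-0.1,0,0,0,0,0.5,1,-0.1,0,0,0,0,1.0,1,-0.1,0,0,0,0,1.5,1,-0.1,0,0,0,0,2,1,-0.1,0,0,0,0,2.5,1,-0.1,0,0,0,0,3,1,-0.1,0,0,0,0,3.5,1,-0.1,0,0,0,0,4,1,-0.1,0,0,0,0,4,1,-0.1,0,0,0,0,4,1]
}}

```text
time: 36.8
tcp_pos: [0.5882, -0.0589, 0.2666]
tool_rot: [[-0.018, 1.0, 0.0], [1.0, 0.018, -0.002], [-0.002, 0.0, -1.0]]
ft_force: [-0.3, 0.2, -1.3]
finger_gap: 0.465
```

```bash
python3 - <<'E'
from h import *
rel((.588,-.0587,.207,91))
s=get_image("side");crop(s,"s_zb.png",230,160,300,250,8)
E
```

```text
t 36.80 tcp [ 0.5882 -0.0589  0.2666] yaw 91.05 gap 0.465 F [-0.3  0.2 -1.3]
[0.02 0.09 0.05] [ 0.03 -0.02  5.96]
```

View pics/s_zb.png

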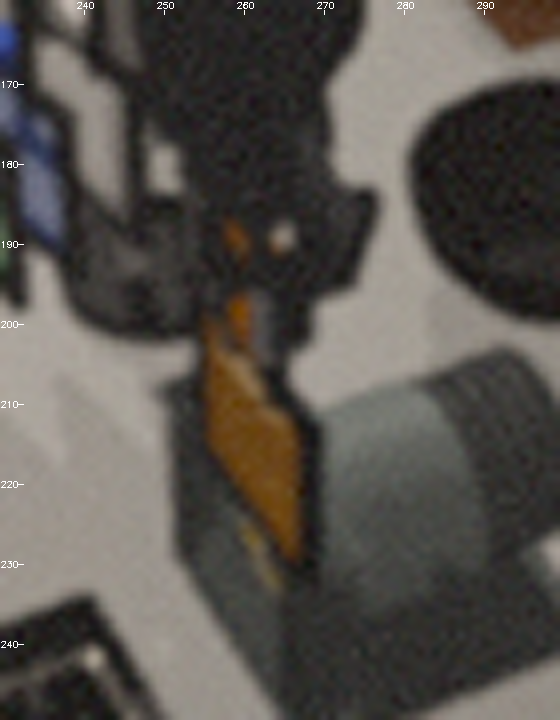

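Emit:
{"name": "drive_tool", "arguments": {
  "motion": [0,0,0,0,0,1,1,0,0,0,0,0,2,1,0,0,0,0,0,3,1,0,0,0,0,0,4,1,0,0,0,0,0,5,1,0,0,0,0,0,5.5,1,0,0,0,0,0,5.8,1,0,0,0,0,0,5.9,1,0,0,0,0,0,5.95,1,0,0,0,0,0,5.95,1]
}}

```text
time: 38.1
tcp_pos: [0.5885, -0.059, 0.2079]
tool_rot: [[-0.018, 1.0, 0.001], [1.0, 0.018, -0.002], [-0.002, 0.001, -1.0]]
ft_force: [-1.1, 0.0, 0.9]
finger_gap: 0.463
```

```bash
python3 - <<'E'
from h import *
rel((.588,-.0587,.207,91))
s=get_image("side");crop(s,"s_zc.png",230,160,300,250,8)
E
```

```text
t 38.10 tcp [ 0.5885 -0.059   0.2079] yaw 91.05 gap 0.463 F [-1.1  0.   0.9]
[0.07 0.1  0.05] [ 0.04 -0.04  0.09]
```

View pics/s_zc.png

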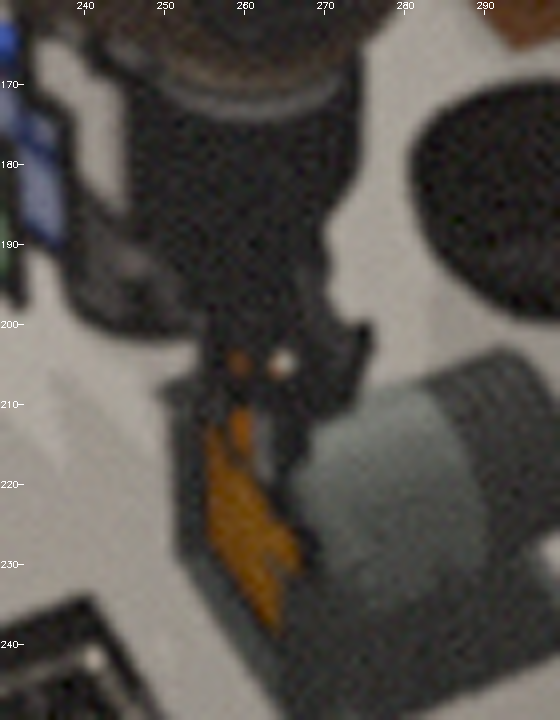

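Emit:
{"name": "drive_tool", "arguments": {
  "motion": [0,0,0,0,0,0.1,1,0,0,0,0,0,0.2,1,0,0,0,0,0,0.2,1,0,0,0,0,0,0.1,0.5,0,0,0,0,0,0.1,0,0,0,0,0,0,0.1,0,0,0,0,0,0,0.1,0,0,0,0,0,0,-2,0,0,0,0,0,0,-6,0,0,0,0,0,0,-10,0]
}}

```text
time: 39.4
tcp_pos: [0.5881, -0.0588, 0.3084]
tool_rot: [[-0.018, 1.0, 0.0], [1.0, 0.018, -0.001], [-0.001, 0.0, -1.0]]
ft_force: [1.2, 0.3, 0.4]
finger_gap: 0.999
```

```bash
python3 - <<'E'
from h import *
rel((.468,-.203,.30,91))
s=get_image("side");crop(s,"s_zd.png",190,190,300,310,6)
t=get_image("top");crop(t,"t_zd.png",235,130,345,275,4)
import pickle
_,s0=pickle.load(open("d0.pkl","rb"))
crop(s0,"s_0d.png",190,190,300,310,6)
E
```

```text
t 39.40 tcp [ 0.5881 -0.0588  0.3084] yaw 91.05 gap 0.999 F [1.2 0.3 0.4]
[0.01 0.08 0.05] [-14.19 -12.27   0.86]
```

View pics/s_zd.png

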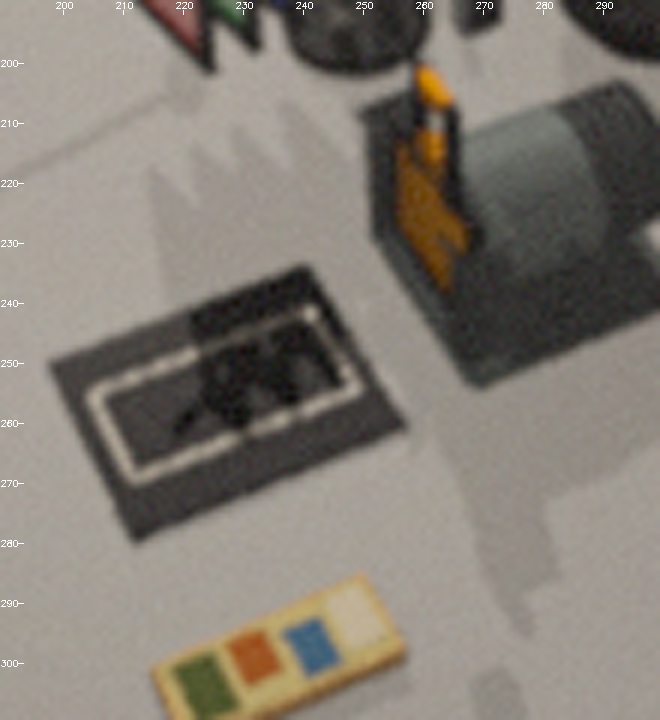

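View pics/s_0d.png

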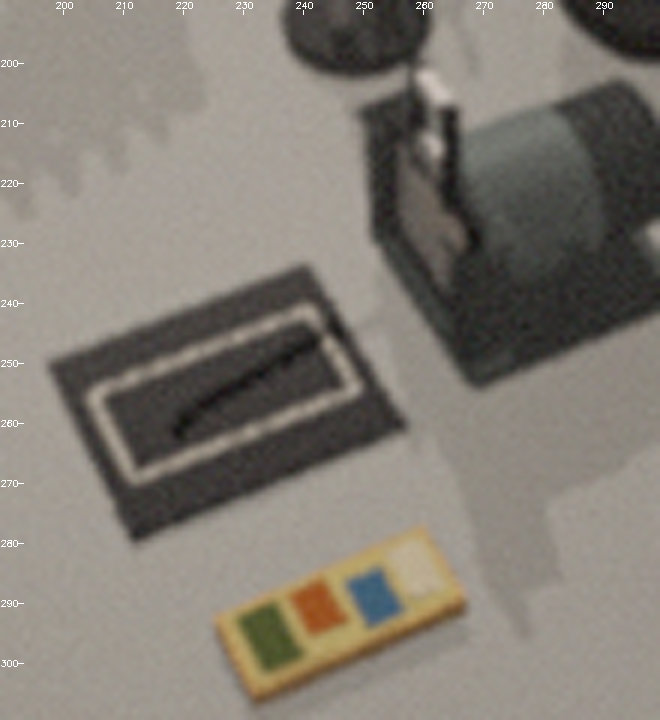

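View pics/t_zd.png

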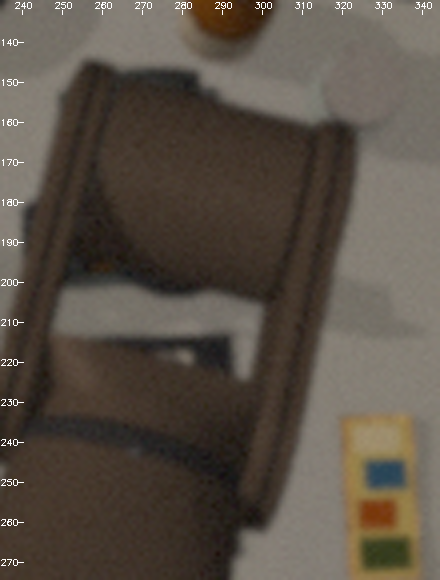

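```bash
cat >> h.py <<'E'
def panel(t,z=.014,box=(300,200,360,300)):
    hsv=cv2.cvtColor(t["img"],cv2.COLOR_BGR2HSV)
    m=cv2.inRange(hsv,(14,70,90),(32,255,255));mm=np.zeros_like(m);x0,y0,x1,y1=box;mm[y0:y1,x0:x1]=m[y0:y1,x0:x1]
    cs,_=cv2.findContours(mm,cv2.RETR_EXTERNAL,cv2.CHAIN_APPROX_NONE);c=max(cs,key=cv2.contourArea)
    r=cv2.minAreaRect(cv2.convexHull(c).astype(np.float32));b=cv2.boxPoints(r);P=np.array([onz(t,p,z) for p in b])
    e=[(np.linalg.norm(P[i]-P[i-1]),np.degrees(np.arctan2(*(P[i]-P[i-1])[1::-1]))%180) for i in range(4)]
    print("panel px",r,"world",P.mean(0).round(4),[(round(float(a),4),round(float(q),1)) for a,q in e])
    return P
E
python3 - <<'E'
from h import *
t=get_image("top");s=get_image("side")
panel(t);panel(s,box=(190,260,280,330))
crop(t,"t_ze.png",300,200,370,300,6)
rel((.436,-.217,.2,91))
E
```

```text
panel px ((329.7584533691406, 254.15231323242188), (42.43456268310547, 18.582456588745117), 86.8201675415039) world [ 0.433  -0.2137  0.014 ] [(0.1122, 1.3), (0.0499, 92.2), (0.1121, 1.0), (0.0494, 92.3)]
panel px ((236.07102966308594, 300.1549377441406), (16.628311157226562, 40.68064880371094), 65.37643432617188) world [ 0.433  -0.2178  0.014 ] [(0.05, 90.3), (0.1139, 2.3), (0.0519, 86.3), (0.1103, 1.5)]
t 39.60 tcp [ 0.5886 -0.059   0.3085] yaw 91.05 gap 1.000 F [-0.9  0.6 -1. ]
[0.17 0.13 0.05] [-15.5  -15.57  10.84]
```

View pics/t_ze.png

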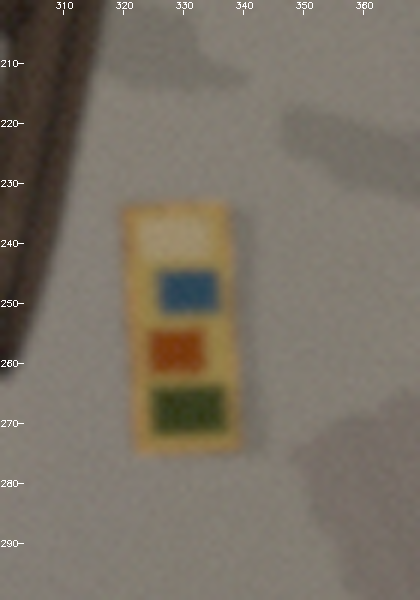

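```bash
python3 - <<'E'
from h import *
s=get_image("side");crop(s,"s_zf.png",230,130,310,220,8)
P=observe()["tcp_pos"]
for h in (.06,.0726,.0856): print(h,proj(s,(P[0],P[1]-.0425,P[2]-h)),proj(s,(P[0],P[1]-.057,P[2]-h)),proj(s,(P[0],P[1]+.0425,P[2]-h)))
print(P)
E
```

```text
0.06 [268.43796806 194.60210108] [271.00900302 198.12654458] [254.3411418  175.28983972]
0.0726 [268.38895709 198.05603956] [270.93497382 201.58167784] [254.41885242 178.72073082]
0.0856 [268.33904998 201.55270949] [270.85970144 205.07867328] [254.49763399 182.19890753]
[ 0.58794007 -0.05877742  0.3068933 ]
```

View pics/s_zf.png

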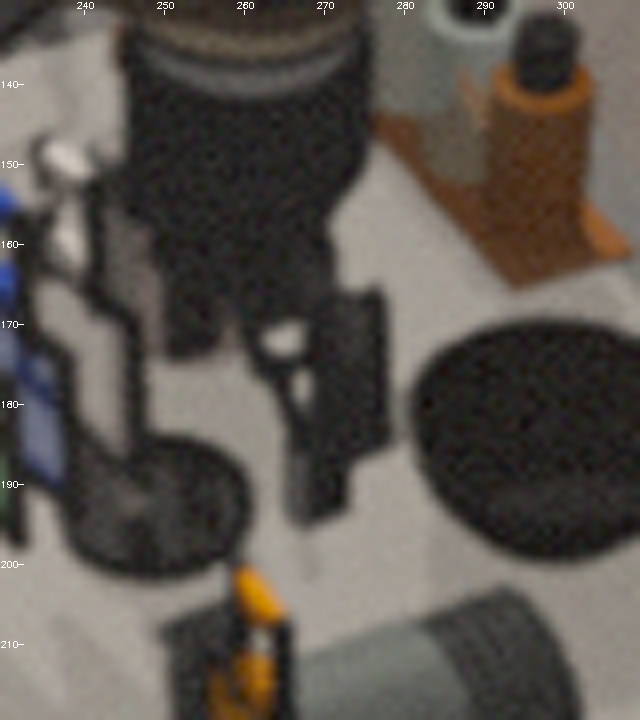

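Emit:
{"name": "drive_tool", "arguments": {
  "motion": [0,0,0,-3,-3,0,0,0,0,0,-7,-7,2,0,0,0,0,-11,-11,6,0,0,0,0,-15,-15,11,0,0,0,0,-15.4,-15.9,15,0,0,0,0,-15.4,-15.9,18,0,0,0,0,-15.4,-15.9,20,0,0,0,0,-15.4,-15.9,20,0,0,0,0,-15.4,-15.9,20,0,0,0,0,-15.4,-15.9,20,0]
}}

```text
time: 40.9
tcp_pos: [0.4324, -0.2162, 0.1081]
tool_rot: [[-0.019, 1.0, 0.002], [1.0, 0.019, -0.003], [-0.003, 0.001, -1.0]]
ft_force: [0.5, -0.3, 0.3]
finger_gap: 0.997
```

```bash
python3 - <<'E'
from h import *
rel((.433,-.2155,.0725,91.2))
s=get_image("side");crop(s,"s_zg.png",190,230,290,330,6)
panel(s,box=(190,260,280,330))
E
```

```text
t 40.90 tcp [ 0.4324 -0.2162  0.1081] yaw 91.07 gap 0.997 F [ 0.5 -0.3  0.3]
[ 0.08  0.15 -0.13] [0.08 0.06 3.56]
panel px ((227.10003662109375, 304.2000427246094), (16.54690170288086, 20.57182502746582), 63.43495178222656) world [ 0.4054 -0.2184  0.014 ] [(0.0497, 92.0), (0.0569, 4.6), (0.0506, 90.0), (0.0551, 3.7)]
```

View pics/s_zg.png

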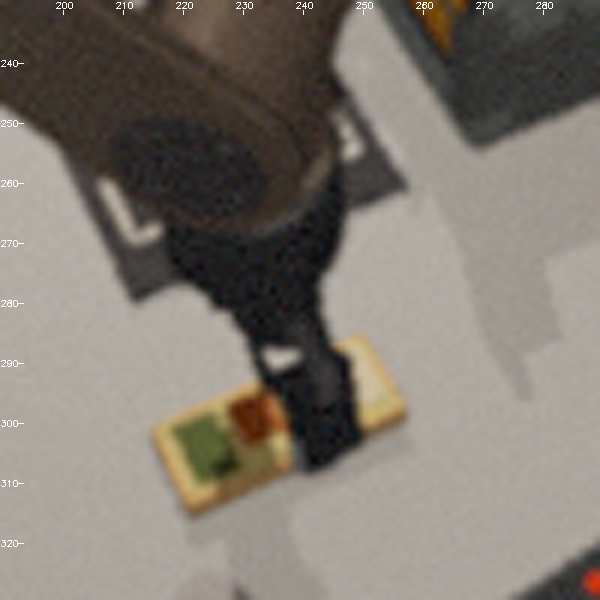

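Emit:
{"name": "drive_tool", "arguments": {
  "motion": [0,0,0,0.05,0.06,1,0,0,0,0,0.05,0.06,2,0,0,0,0,0.05,0.06,3,0,0,0,0,0.05,0.06,3.5,0,0,0,0,0.05,0.06,3.55,0.2,0,0,0,0.05,0.06,3.55,0.4,0,0,0,0.05,0.06,3.55,1,0,0,0,0.05,0.06,3.55,1,0,0,0,0.05,0.06,3.55,1,0,0,0,0.05,0.06,3.55,1]
}}

```text
time: 42.2
tcp_pos: [0.4334, -0.2161, 0.0731]
tool_rot: [[-0.019, 1.0, 0.002], [1.0, 0.019, -0.003], [-0.003, 0.002, -1.0]]
ft_force: [1.0, -0.6, 2.4]
finger_gap: 0.528
```

```bash
python3 - <<'E'
from h import *
rel((.433,-.2155,.11,91.2))
s=get_image("side");crop(s,"s_zh.png",190,230,290,330,6)
E
```

```text
t 42.20 tcp [ 0.4334 -0.2161  0.0731] yaw 91.06 gap 0.528 F [ 1.  -0.6  2.4]
[ 0.14  0.19 -0.14] [ 0.05 -0.03 -3.7 ]
```

View pics/s_zh.png

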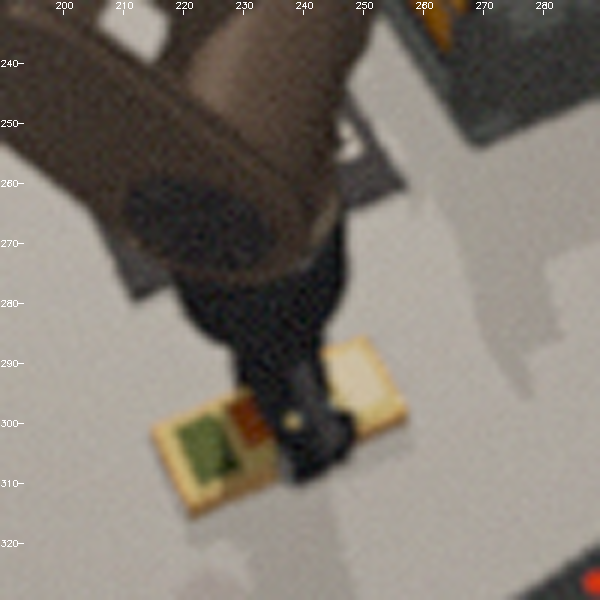

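```bash
python3 - <<'E'
from h import *
import pickle
t,s=pickle.load(open("d0.pkl","rb"))
P=np.array([onz(s,p,.006) for p in [(198,250),(240,234),(256.5,260.5),(212.5,279.5)]]);print(P.mean(0),P)
P=np.array([onz(s,p,.006) for p in [(205,256),(241.5,241.5),(249,254.5),(213,269)]]);print(P.mean(0),P)
P=np.array([onz(t,p,.006) for p in [(250,214),(292,213.5),(294,268),(251.5,269.5)]]);print(P.mean(0),P)
rel((.433,-.2155,.12,91.2),(.4695,-.0601,.12,90.9),(.4695,-.0601,.085,90.9))
E
```

```text
[ 0.46912613 -0.06170985  0.006     ] [[ 0.39643688 -0.00351837  0.006     ]
 [ 0.53926176 -0.00215607  0.006     ]
 [ 0.54195523 -0.11831547  0.006     ]
 [ 0.39885065 -0.12284949  0.006     ]]
[ 0.47091193 -0.06110607  0.006     ] [[ 0.40818163 -0.03454252  0.006     ]
 [ 0.53113432 -0.03214839  0.006     ]
 [ 0.53110525 -0.08821982  0.006     ]
 [ 0.41322653 -0.08951355  0.006     ]]
[ 0.46975632 -0.06009111  0.006     ] [[ 0.54391911 -0.00221315  0.006     ]
 [ 0.54323919 -0.116503    0.006     ]
 [ 0.39691534 -0.11797803  0.006     ]
 [ 0.39495164 -0.00367026  0.006     ]]
t 42.25 tcp [ 0.4334 -0.2161  0.0731] yaw 91.07 gap 0.527 F [0.  0.9 2.8]
[ 0.14  0.19 -0.13] [ 0.04 -0.03 -4.69]
[0.14 0.19 0.17] [15.51  3.91 -4.74]
[0.14 0.19 0.17] [15.53  3.9  -1.24]
```

Emit:
{"name": "drive_tool", "arguments": {
  "motion": [0,0,0,0,0,-1,1,0,0,0,0,0,-2.5,1,0,0,0,0,0,-4,1,0,0,0,2,0.5,-4.5,1,0,0,0,5,1.2,-4.5,1,0,0,0,8,2,-4.5,1,0,0,0,11,2.7,-4.5,1,0,0,0,14,3.3,-4.5,1,0,0,0,15.6,3.4,-4.5,1,0,0,0,15.6,3.4,-4.5,1]
}}

```text
time: 43.5
tcp_pos: [0.4643, -0.0588, 0.118]
tool_rot: [[-0.021, 1.0, 0.003], [1.0, 0.021, -0.004], [-0.004, 0.003, -1.0]]
ft_force: [0.5, -1.2, -1.4]
finger_gap: 0.53
```

```bash
python3 - <<'E'
from h import *
rel((.4695,-.0601,.085,91.0))
s=get_image("side");crop(s,"s_zi.png",180,190,280,290,6)
t=get_image("top");crop(t,"t_zi.png",235,180,345,285,5)
E
```

```text
t 43.50 tcp [ 0.4643 -0.0588  0.118 ] yaw 91.18 gap 0.530 F [ 0.5 -1.2 -1.4]
[0.15 0.21 0.18] [-0.13  0.51  3.3 ]
```

View pics/s_zi.png

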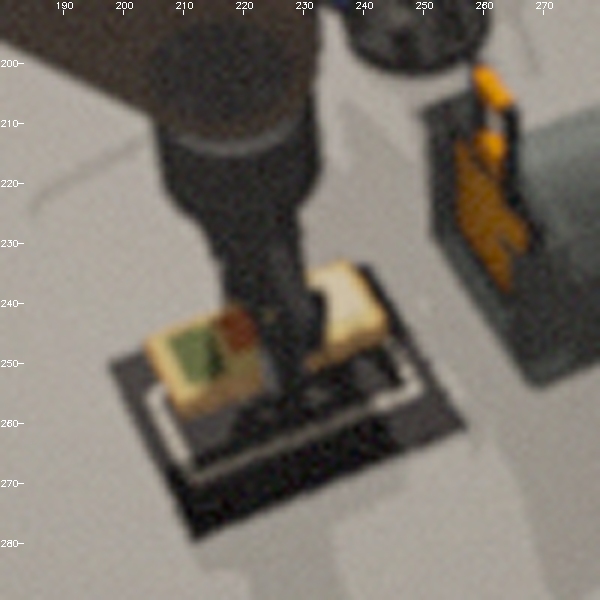

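View pics/t_zi.png

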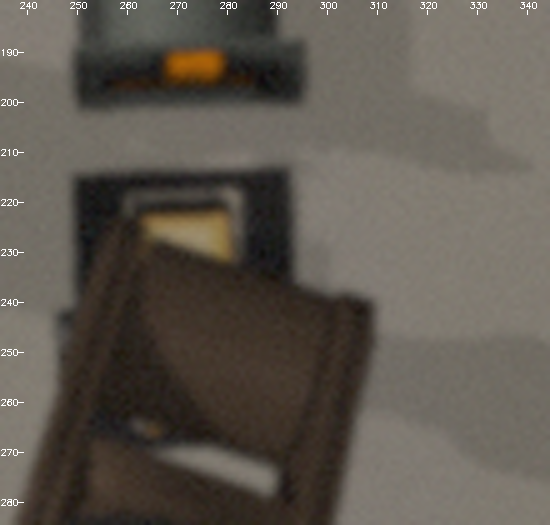

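```bash
python3 - <<'E'
from h import *
t=get_image("top");s=get_image("side")
for p in [(263,221.5),(280.5,221)]: print(onz(t,p,.059))
print("outline front corners",onz(t,(260,217),.006),onz(t,(283,216.5),.006))
rel((.4695,-.0605,.09,90.9))
E
```

```text
[ 0.52243024 -0.03587254  0.059     ]
[ 0.52291475 -0.08124317  0.059     ]
outline front corners [ 0.53528232 -0.02926288  0.006     ] [ 0.53552461 -0.09182959  0.006     ]
t 43.70 tcp [ 0.4644 -0.0602  0.1178] yaw 91.01 gap 0.535 F [ 0.1 -0.3 -1.2]
[0.15 0.21 0.11] [-0.03  0.5   2.78]
```

Emit:
{"name": "drive_tool", "arguments": {
  "motion": [0.1,0.2,0.2,-0.15,0.3,0.5,1,0.1,0.2,0.2,-0.15,0.55,1,1,0.1,0.2,0.2,-0.15,0.55,1.5,1,0.1,0.2,0.2,-0.15,0.55,2,1,0.1,0.2,0.2,-0.15,0.55,2.4,1,0.1,0.2,0.2,-0.15,0.55,2.6,1,0.1,0.2,0.2,-0.15,0.55,2.8,1,0.1,0.2,0.2,-0.15,0.55,2.8,1,0.1,0.2,0.2,-0.15,0.55,2.8,1,0.1,0.2,0.2,-0.15,0.55,2.8,1]
}}

```text
time: 44.95
tcp_pos: [0.4701, -0.0617, 0.09]
tool_rot: [[-0.014, 1.0, 0.001], [1.0, 0.014, -0.0], [-0.0, 0.001, -1.0]]
ft_force: [0.3, 0.3, -0.9]
finger_gap: 0.529
```

```bash
python3 - <<'E'
from h import *
t=get_image("top");s=get_image("side")
rel((.4695,-.0605,.0795,90.9))
crop(s,"s_zj.png",180,190,280,290,6)
crop(t,"t_zj.png",235,180,345,285,5)
E
```

```text
t 45.05 tcp [ 0.4701 -0.0617  0.0899] yaw 90.81 gap 0.527 F [ 0.1  0.3 -1.7]
[ 0.07  0.02 -0.09] [ 0.12 -0.06  1.04]
```

View pics/s_zj.png

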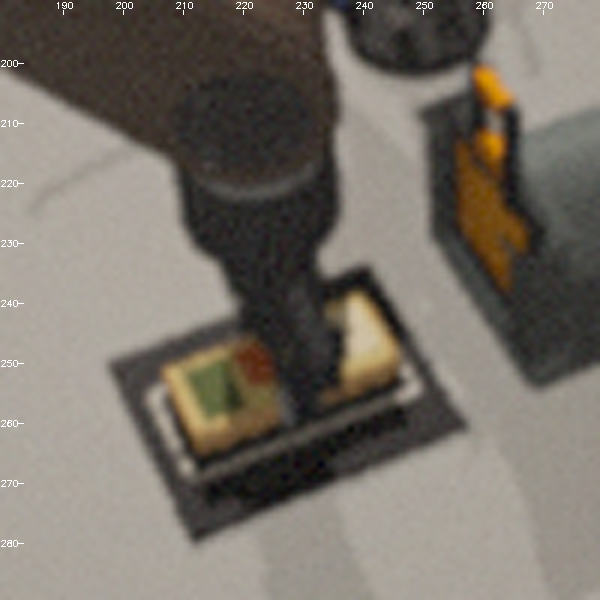

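View pics/t_zj.png

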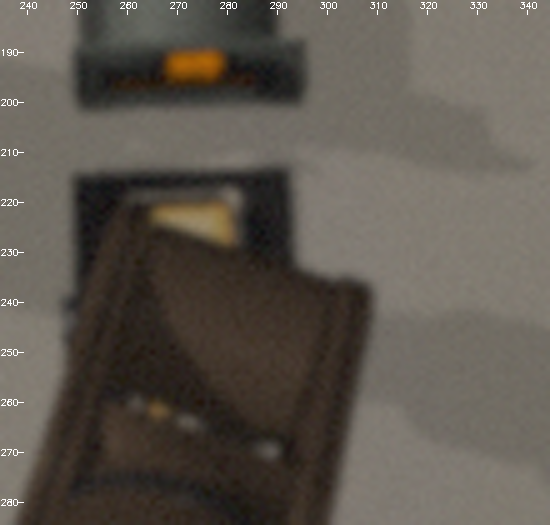

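Emit:
{"name": "drive_tool", "arguments": {
  "motion": [0,0,0,0.1,0,0.3,1,0,0,0,0.1,0,0.6,1,0,0,0,0.1,0,0.9,1,0,0,0,0.1,0,1.0,1,0,0,0,0.1,0,1.05,1,0,0,0,0.1,0,1.05,1,0,0,0,0.1,0,1.05,0.7,0,0,0,0.1,0,1.0,0.35,0,0,0,0.1,0,1.0,0.3,0,0,0,0.1,0,1.0,0.25]
}}

```text
time: 46.3
tcp_pos: [0.4703, -0.0608, 0.0802]
tool_rot: [[-0.014, 1.0, 0.002], [1.0, 0.014, -0.0], [-0.0, 0.002, -1.0]]
ft_force: [-0.5, 0.1, -0.9]
finger_gap: 0.751
```

```bash
python3 - <<'E'
from h import *
rel((.4695,-.0605,.0795,90.9),(.4695,-.0605,.2,90.9))
E
```

```text
t 46.30 tcp [ 0.4703 -0.0608  0.0802] yaw 90.81 gap 0.751 F [-0.5  0.1 -0.9]
[ 0.1   0.03 -0.09] [ 0.03 -0.08  0.07]
[ 0.1   0.03 -0.09] [  0.02  -0.06 -11.98]
```

Emit:
{"name": "drive_tool", "arguments": {
  "motion": [0,0,0,0,0,-1,0.2,0,0,0,0,0,-3,0,0,0,0,0,0,-6,0,0,0,0,0,0,-10,0,0,0,0,0,0,-15,0,0,0,0,0,0,-17,0,0,0,0,-5,0,-17,0,0,0,0,-10,0,-17,0,0,0,0,-15,0,-17,0,0,0,0,-18,0,-17,0]
}}

```text
time: 47.55
tcp_pos: [0.4724, -0.2429, 0.2512]
tool_rot: [[-0.012, 1.0, 0.003], [1.0, 0.012, -0.001], [-0.001, 0.003, -1.0]]
ft_force: [-0.8, 0.5, -0.0]
finger_gap: 1.003
```

```bash
python3 - <<'E'
from h import *
t=get_image("top");s=get_image("side")
rel((.565,-.372,.25,90.9))
crop(s,"s_zk.png",180,190,280,290,6)
crop(t,"t_zk.png",235,180,345,285,5)
crop(t,"t_zl.png",365,180,425,260,9)
crop(s,"s_zl.png",250,295,345,375,8)
try: panel(t,z=.02,box=(250,205,295,275)); panel(s,z=.02,box=(195,230,255,275))
except Exception as e: print(e)
E
```

```text
t 47.65 tcp [ 0.4725 -0.2433  0.2512] yaw 90.61 gap 1.000 F [0.7 0.1 0.1]
[ 0.15  0.11 -0.29] [-12.96   9.12   0.17]
panel px ((272.0, 241.5), (43.0, 18.0), 90.0) world [ 0.4694 -0.0598  0.02  ] [(0.114, 178.8), (0.0483, 89.0), (0.114, 178.6), (0.0479, 89.0)]
panel px ((226.53848266601562, 253.80770874023438), (16.547748565673828, 37.19879913330078), 70.34617614746094) world [ 0.4682 -0.0652  0.02  ] [(0.0605, 85.3), (0.115, 178.8), (0.0625, 81.4), (0.1107, 177.9)]
```

View pics/s_zk.png

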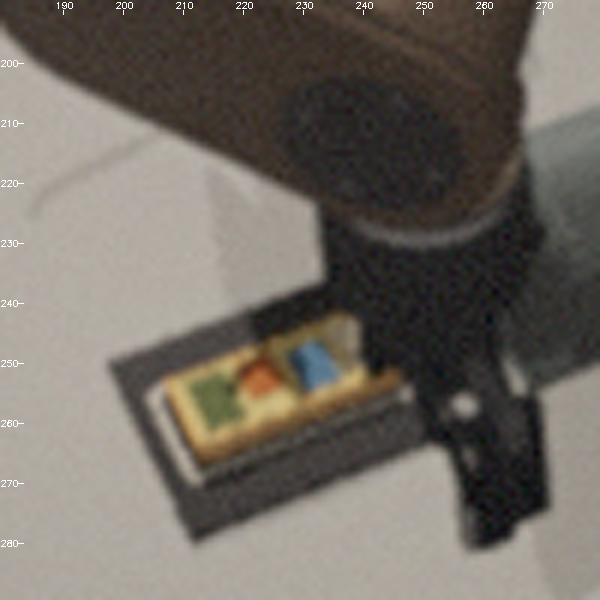

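View pics/t_zk.png

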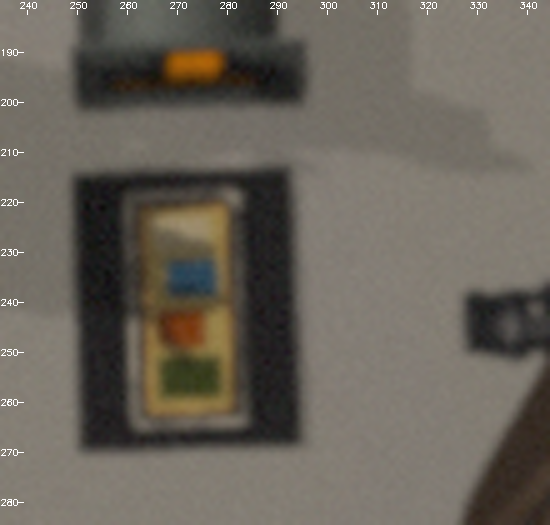

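View pics/t_zl.png

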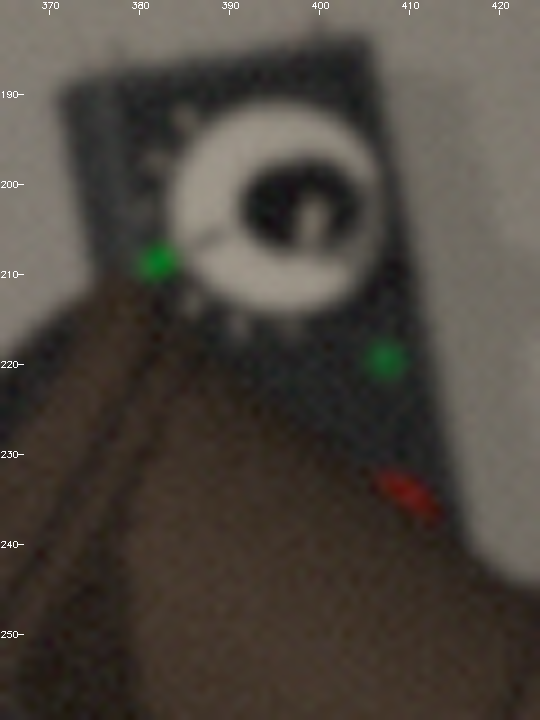

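View pics/s_zl.png

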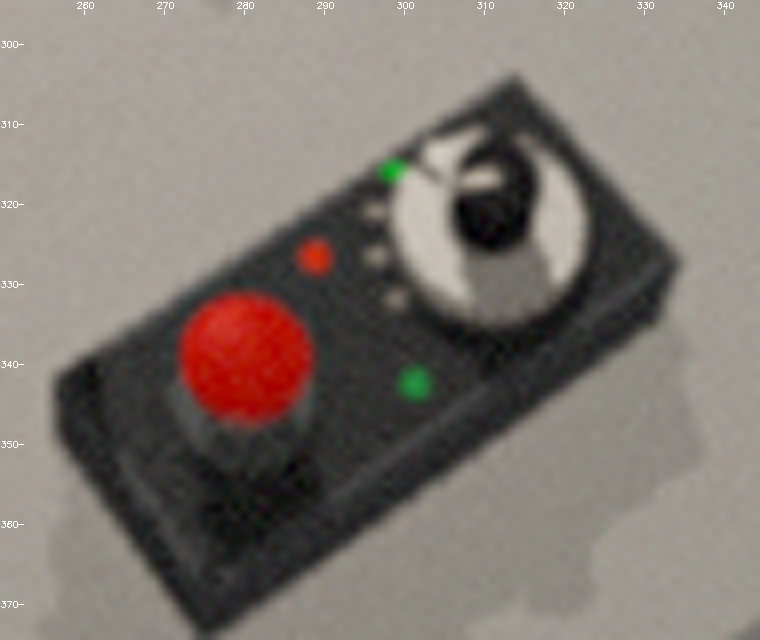

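```bash
python3 - <<'E'
from h import *
t=get_image("top");s=get_image("side")
g=cv2.cvtColor(t["img"],cv2.COLOR_BGR2GRAY)
# ring: bright region top view
def ell(d,box,thr):
    g=cv2.cvtColor(d["img"],cv2.COLOR_BGR2GRAY);x0,y0,x1,y1=box
    m=(g[y0:y1,x0:x1]>thr).astype(np.uint8)*255
    cs,_=cv2.findContours(m,cv2.RETR_EXTERNAL,cv2.CHAIN_APPROX_NONE);c=max(cs,key=cv2.contourArea)
    h=cv2.convexHull(c);e=cv2.fitEllipse(c);r=cv2.fitEllipse(h) if len(h)>5 else None
    return (np.array(e[0])+[x0,y0],e[1:]),(np.array(r[0])+[x0,y0],r[1:])
a=ell(t,(382,187,409,217),90);b=ell(s,(296,307,327,338),85)
print(a);print(b)
pt,ps=a[1][0],b[1][0]
print("ring",tri(t,pt,s,ps),[onz(t,pt,z) for z in(.06,.07)])
print("plungerred")
for d,box in((t,(390,225,425,255)),(s,(265,325,295,355))):
    hsv=cv2.cvtColor(d["img"],cv2.COLOR_BGR2HSV);m=cv2.inRange(hsv,(0,150,80),(8,255,255))|cv2.inRange(hsv,(174,150,80),(180,255,255));x0,y0,x1,y1=box
    ys,xs=np.nonzero(m[y0:y1,x0:x1]);print(len(xs),xs.mean()+x0,ys.mean()+y0,onz(d,(xs.mean()+x0,ys.mean()+y0),.085))
for z in (.085,.09,.095,.1): print(z,onz(t,(398,202.3),z),onz(s,(311,317.5),z))
E
```

```text
((array([394.38718319, 202.50900269]), ((20.714658737182617, 21.689960479736328), 22.972705841064453)), (array([395.02532291, 202.66663265]), ((22.74182891845703, 23.616971969604492), 108.93362426757812)))
((array([307.98371983, 320.52440739]), ((21.7366943359375, 30.498411178588867), 131.3475341796875)), (array([306.81381702, 319.88270187]), ((24.905099868774414, 34.807350158691406), 122.99917602539062)))
ring (array([ 0.56150251, -0.37473195,  0.06555409]), np.float64(0.007519307346853305)) [array([ 0.56524736, -0.37819157,  0.06      ]), array([ 0.56476004, -0.37481467,  0.07      ])]
plungerred
4 410.25 234.25 [ 0.48414712 -0.40374358  0.085     ]
232 280.64224137931035 338.5 [ 0.47252352 -0.39456955  0.085     ]
0.085 [ 0.56482909 -0.37723167  0.085     ] [ 0.56357733 -0.38032595  0.085     ]
0.09 [ 0.56458169 -0.3755082   0.09      ] [ 0.56181349 -0.38227126  0.09      ]
0.095 [ 0.56433429 -0.37378473  0.095     ] [ 0.56004965 -0.38421658  0.095     ]
0.1 [ 0.56408689 -0.37206126  0.1       ] [ 0.5582858  -0.38616189  0.1       ]
```

```bash
python3 - <<'E'
from h import *
t=get_image("top");s=get_image("side")
crop(t,"t_zm.png",385,190,412,217,22);crop(s,"s_zm.png",298,305,328,337,18)
print(onz(s,(310.8,322.5),.0585))
for z in(.085,.09):
  c=np.array([.5645,-.378])
  for n,d in(("t",t),("s",s)):
    print(z,n,"c",proj(d,(*c,z)).round(1),"console ang->rim:",[(a,proj(d,(c[0]+.012*np.cos(np.radians(190-a)),c[1]+.012*np.sin(np.radians(190-a)),z)).round(1).tolist()) for a in(-20,0,20,40,60)])
E
```

```text
[ 0.56544372 -0.38139084  0.0585    ]
0.085 t c [398.3 202.4] console ang->rim: [(-20, [400.9, 206.5]), (0, [399.4, 207.1]), (20, [397.7, 207.1]), (40, [396.1, 206.6]), (60, [394.8, 205.5])]
0.085 s c [310.8 316.6] console ang->rim: [(-20, [308.4, 320.4]), (0, [307.1, 319.3]), (20, [306.2, 317.9]), (40, [305.9, 316.3]), (60, [306.2, 314.8])]
0.09 t c [399.  202.3] console ang->rim: [(-20, [401.6, 206.4]), (0, [400.1, 207.0]), (20, [398.4, 207.0]), (40, [396.8, 206.5]), (60, [395.5, 205.4])]
0.09 s c [311.  315.6] console ang->rim: [(-20, [308.6, 319.4]), (0, [307.3, 318.3]), (20, [306.4, 316.9]), (40, [306.1, 315.3]), (60, [306.3, 313.8])]
```

View pics/t_zm.png

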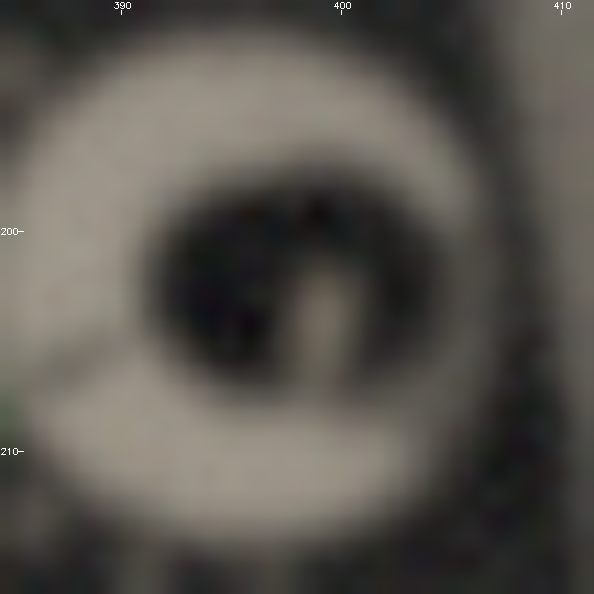

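View pics/s_zm.png

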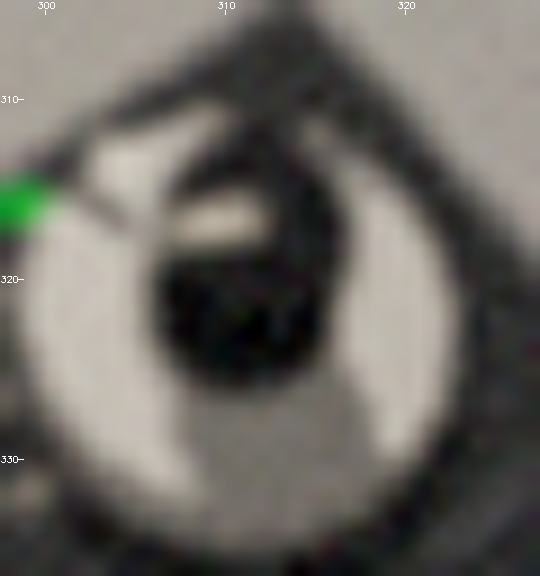

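```bash
python3 - <<'E'
from h import *
t=get_image("top");s=get_image("side")
def cen(d,box,lo,hi):
    hsv=cv2.cvtColor(d["img"],cv2.COLOR_BGR2HSV);m=cv2.inRange(hsv,lo,hi);x0,y0,x1,y1=box
    ys,xs=np.nonzero(m[y0:y1,x0:x1]);return (xs.mean()+x0,ys.mean()+y0)
g1=cen(t,(376,203,388,214),(50,120,50),(75,255,255));g2=cen(s,(294,310,303,322),(50,120,50),(75,255,255))
print(g1,g2,tri(t,g1,s,g2),onz(t,g1,.047),onz(s,g2,.047))
G=(onz(t,g1,.047)+onz(s,g2,.047))/2
for c in((.565,-.378),(.565,-.3805)): 
    v=G[:2]-np.array(c);print(np.linalg.norm(v),np.degrees(np.arctan2(v[1],v[0])))
rel((.565,-.379,.16,90.6),(.565,-.379,.143,90.6))
E
```

```text
(np.float64(382.09090909090907), np.float64(208.63636363636363)) (np.float64(298.4), np.float64(315.8)) (array([ 0.55053071, -0.34777452,  0.04848764]), np.float64(0.0005289856300129945)) [ 0.5508273  -0.34833978  0.047     ] [ 0.55075447 -0.34708214  0.047     ]
0.03345631093411051 115.13209359352734
0.03573541557402871 113.4294774995989
t 47.95 tcp [ 0.4726 -0.2395  0.2503] yaw 90.89 gap 0.998 F [-0.4 -0.2 -1.1]
[0.09 0.01 0.29] [-14.09   9.01   9.05]
[0.09 0.01 0.29] [-14.09   9.01  10.75]
```

Emit:
{"name": "drive_tool", "arguments": {
  "motion": [0,0,0,-5,3.2,0,0.3,0,0,0,-10,6.4,1,0.3,0,0,0,-14,9,3,0.3,0,0,0,-14.1,9,5,0.3,0,0,0,-14.1,9,6.5,0.3,0,0,0,-14.1,9,7.5,0.3,0,0,0,-14.1,9,8,0.3,0,0,0,-14.1,9,8,0.3,0,0,0,-14.1,9,8,0.3,0,0,0,-14.1,9,8,0.3]
}}

```text
time: 49.2
tcp_pos: [0.5651, -0.3793, 0.1714]
tool_rot: [[-0.016, 1.0, 0.003], [1.0, 0.016, -0.001], [-0.001, 0.003, -1.0]]
ft_force: [0.0, -0.4, -0.7]
finger_gap: 0.696
```

```bash
python3 - <<'E'
from h import *
t=get_image("top");s=get_image("side")
rel((.565,-.379,.143,90.6))
crop(s,"s_zn.png",260,260,345,350,8)
E
```

```text
t 49.30 tcp [ 0.565  -0.3793  0.171 ] yaw 90.89 gap 0.703 F [ 0.5 -0.6  0.2]
[0.13 0.04 0.29] [ 0.03 -0.01  2.8 ]
```

View pics/s_zn.png

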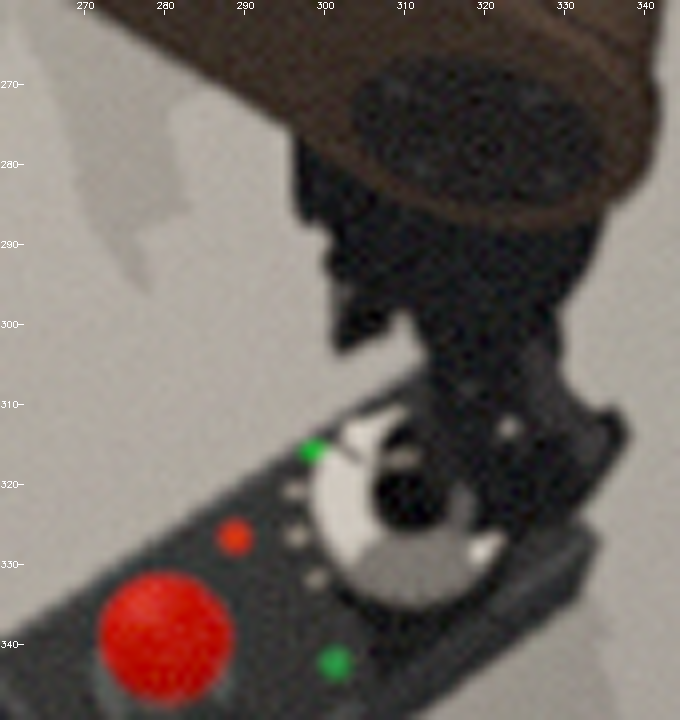

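Fingers straddle the knob (axis at about (311,317)). Descend and close lightly.

Emit:
{"name": "drive_tool", "arguments": {
  "motion": [0,0,0,0,0,0.7,0.3,0,0,0,0,0,1.4,0.3,0,0,0,0,0,2.1,0.3,0,0,0,0,0,2.6,0.3,0,0,0,0,0,2.6,0.4,0,0,0,0,0,2.6,0.5,0,0,0,0,0,2.6,0.6,0,0,0,0,0,2.6,1,0,0,0,0,0,2.6,1,0,0,0,0,0,2.6,1],
  "newtons": 20
}}

```text
time: 50.55
tcp_pos: [0.5652, -0.3805, 0.1458]
tool_rot: [[-0.015, 1.0, 0.004], [1.0, 0.015, -0.004], [-0.004, 0.004, -1.0]]
ft_force: [-0.9, -5.4, 0.8]
finger_gap: 0.316
```

```bash
python3 - <<'E'
from h import *
s=get_image("side");t=get_image("top")
rel((.565,-.379,.143,90.6))
crop(s,"s_zo.png",260,260,345,350,8)
E
```

```text
t 50.65 tcp [ 0.5652 -0.3805  0.1459] yaw 90.88 gap 0.308 F [ 0.9 -6.3  1. ]
[0.2  0.21 0.28] [ 0.15 -0.02  0.28]
```

View pics/s_zo.png

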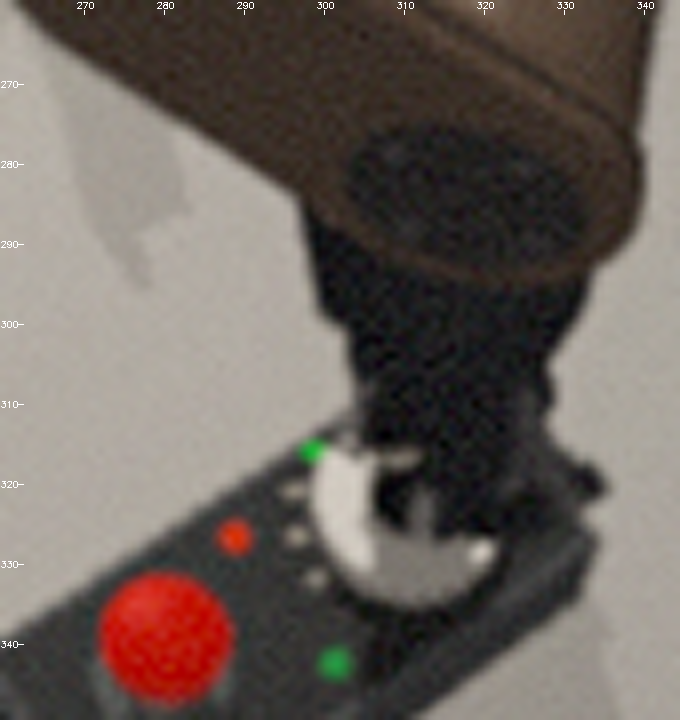

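Emit:
{"name": "drive_tool", "arguments": {
  "motion": [0,0,0,-0.15,0,0,1,0,0,8,-0.15,0,0,1,0,0,16,-0.15,0,0,1,0,0,24,-0.15,0,0,1,0,0,32,-0.15,0,0,1,0,0,40,-0.15,0,0,1,0,0,48,-0.15,0,0,1,0,0,54,-0.15,0,0,1,0,0,56,-0.15,0,0,1,0,0,56,-0.15,0,0,1]
}}

```text
time: 51.9
tcp_pos: [0.5657, -0.3801, 0.1458]
tool_rot: [[0.82, 0.573, 0.003], [0.573, -0.82, 0.001], [0.003, 0.001, -1.0]]
ft_force: [1.3, 5.8, 3.8]
finger_gap: 0.32
```

```bash
python3 - <<'E'
from h import *
s=get_image("side");t=get_image("top")
rel((.565,-.379,.143,34.9))
crop(s,"s_zp.png",260,260,345,350,8);crop(t,"t_zp.png",375,180,425,230,12)
E
```

```text
t 52.00 tcp [ 0.5657 -0.3802  0.1458] yaw 34.94 gap 0.317 F [1.1 5.6 3.1]
[ 0.08 -0.18  0.04] [ 0.01 -0.14  0.28]
```

View pics/s_zp.png

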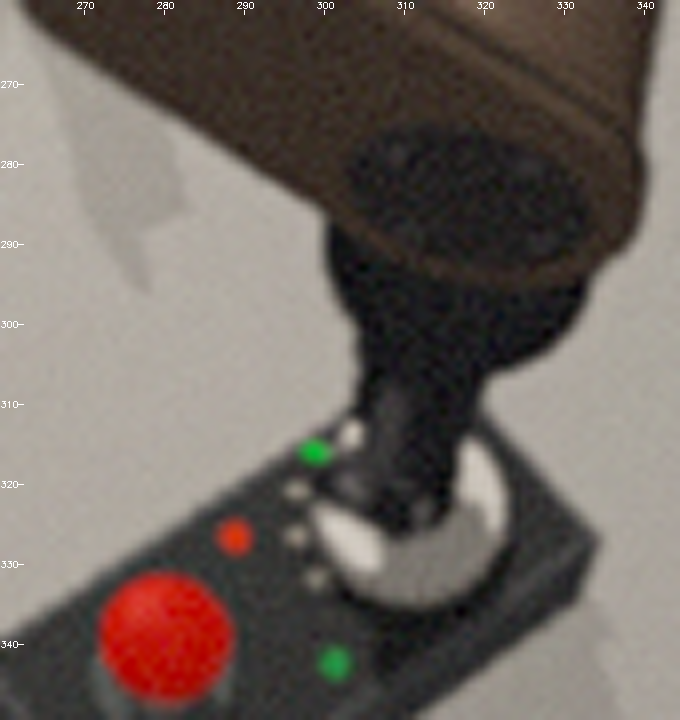

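Emit:
{"name": "drive_tool", "arguments": {
  "motion": [0,0,0,0,0,0,0.6,0,0,0,0,0,0,0.4,0,0,0,0,0,0,0.2,0,0,0,0,0,0,0.2,0,0,0,0,0,-2,0.2,0,0,0,0,0,-5,0.2,0,0,0,0,0,-9,0.2,0,0,0,0.2,-6,-10,0.2,0,0,0,0.5,-12,-10,0.2,0,0,0,0.6,-16.6,-10,0.2]
}}

```text
time: 53.25
tcp_pos: [0.4743, -0.2392, 0.2474]
tool_rot: [[0.82, 0.573, 0.005], [0.573, -0.82, -0.001], [0.004, 0.004, -1.0]]
ft_force: [1.4, 0.1, 1.1]
finger_gap: 0.8
```

```bash
python3 - <<'E'
from h import *
s=get_image("side");t=get_image("top")
rel((.565,-.38,.146,34.9))
crop(t,"t_zq.png",385,190,412,217,22);crop(s,"s_zq.png",292,305,328,337,18)
for z in(.085,.09):
  c=np.array([.565,-.380])
  for n,d in(("t",t),("s",s)):
    print(z,n,"c",proj(d,(*c,z)).round(1),[(a,proj(d,(c[0]+.012*np.cos(np.radians(189.3-a)),c[1]+.012*np.sin(np.radians(189.3-a)),z)).round(1).tolist()) for a in(50,65,74.5,85,100)])
E
```

```text
t 53.35 tcp [ 0.473  -0.2372  0.246 ] yaw 35.06 gap 0.799 F [ 0.5 -0.7 -0.3]
[-0.02 -0.17  0.16] [-0.7  16.97  9.99]
0.085 t c [399.1 202.2] [(50, [396.1, 205.9]), (65, [395.3, 205.0]), (74.5, [394.8, 204.3]), (85, [394.5, 203.5]), (100, [394.3, 202.2])]
0.085 s c [311.4 317.1] [(50, [306.6, 316.1]), (65, [306.9, 315.0]), (74.5, [307.3, 314.3]), (85, [307.9, 313.8]), (100, [308.9, 313.1])]
0.09 t c [399.8 202.1] [(50, [396.8, 205.8]), (65, [395.9, 204.9]), (74.5, [395.5, 204.2]), (85, [395.2, 203.4]), (100, [395.0, 202.1])]
0.09 s c [311.6 316.2] [(50, [306.7, 315.1]), (65, [307.1, 314.0]), (74.5, [307.5, 313.4]), (85, [308.1, 312.8]), (100, [309.1, 312.1])]
```

View pics/t_zq.png

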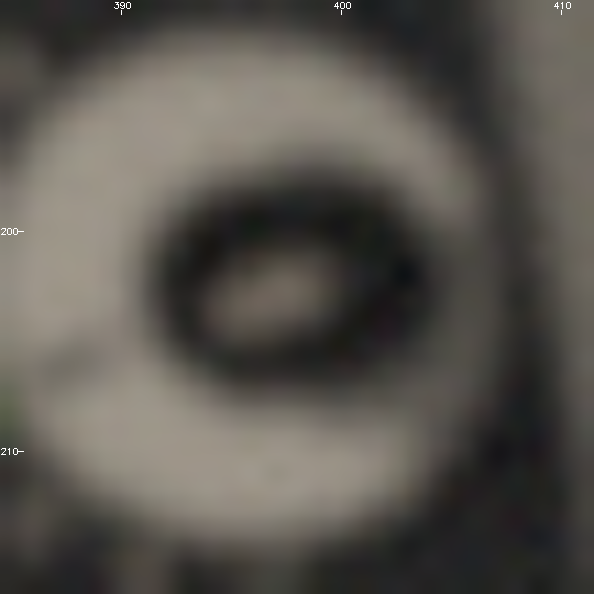

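View pics/s_zq.png

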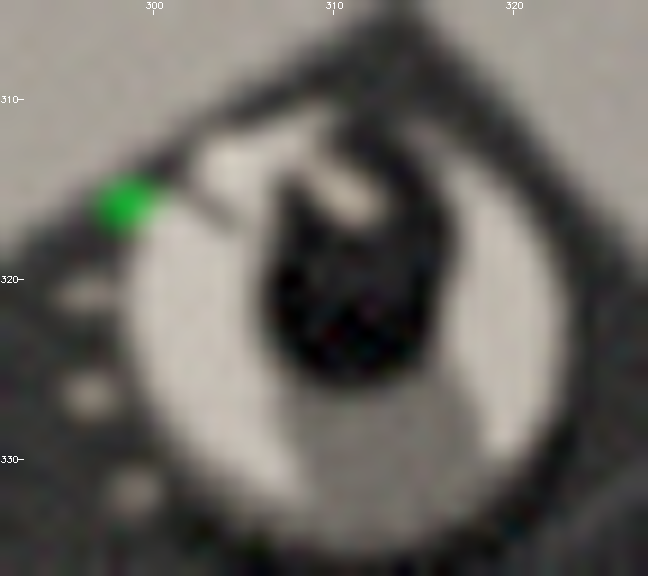

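```bash
cat > ptr.py <<'E'
from h import *
def ptr(d,box,z=.087):
    g=cv2.cvtColor(d["img"],cv2.COLOR_BGR2GRAY).astype(float);x0,y0,x1,y1=box
    w=g[y0:y1,x0:x1].copy();
    ys,xs=np.mgrid[y0:y1,x0:x1]
    lo=np.percentile(w,25);w=np.clip(w-lo-12,0,None)
    m=(w>0).astype(np.uint8);n,l,st,ce=cv2.connectedComponentsWithStats(m);k=1+np.argmax([w[l==i].sum() for i in range(1,n)]);w[l!=k]=0
    P=np.array([onz(d,(x,y),z)[:2] for x,y in zip(xs.ravel(),ys.ravel())]);W=w.ravel()
    c=(P*W[:,None]).sum(0)/W.sum();C=((P-c)*W[:,None]).T@(P-c)/W.sum();e,v=np.linalg.eigh(C);a=np.degrees(np.arctan2(v[1,1],v[0,1]))%180
    return c,a,np.sqrt(e),w.astype(int)
E
python3 - <<'E'
from ptr import *
s=get_image("side");t=get_image("top")
for d,b in((t,(393,199,402,207)),(s,(307,311,315,319))):
    c,a,e,w=ptr(d,b);print(c,a,e);print(w)
print([np.degrees(np.arctan2(*(onz(t,p,.087)-onz(t,q,.087))[1::-1])) for p,q in(((394.5,203.9),(399,201.6)),)],[np.degrees(np.arctan2(*(onz(s,p,.087)-onz(s,q,.087))[1::-1])) for p,q in(((308.5,313.2),(312,316.3)),)])
# initial picture pointer
for d,p,q in((t,(398.8,207.5),(399.3,201.5)),(s,(306.8,317.2),(312,316))): print(np.degrees(np.arctan2(*(onz(d,p,.087)-onz(d,q,.087))[1::-1]))%360)
E
```

```text
[ 0.56236976 -0.37295293] 118.82221519056091 [0.00226317 0.0046086 ]
[[ 0  0  0  0  0  0  0  0  0]
 [ 0  0  0  0  0  0  0  0  0]
 [ 0  0  0  3 11 18  2  0  0]
 [ 0  0 16 31 42 44 26  8  0]
 [ 0 10 36 53 60 56 34  7  0]
 [ 0 16 41 46 39 33 12  0  0]
 [ 2  4 16 18  8  3  0  0  0]
 [33 13  0  0  0  0  0  0  0]]
[ 0.56378913 -0.3707437 ] 95.82697360200122 [0.00328247 0.00518141]
[[ 50  73  75  50   8   0   0   0]
 [117 114  82  29   0   0   0   0]
 [135 117  85  34   0   0   0   0]
 [ 98  78  88  89  62  15   0   0]
 [ 51  20  68 109 101  58   6   0]
 [ 40   0  16  73 100  81  28   0]
 [ 30   0   0  11  46  35   0   0]
 [ 15   0   0   0   0   0   0   0]]
[np.float64(116.00902010862659)] [np.float64(106.90286059670666)]
172.5949018895601
167.12426080119639
```

```bash
python3 - <<'E'
from ptr import *
import pickle
t0,s0=pickle.load(open("d0.pkl","rb"))
s=get_image("side");t=get_image("top")
def cen(d,pix,bg,z=.087):
    g=cv2.cvtColor(d["img"],cv2.COLOR_BGR2GRAY).astype(float);x0,y0,x1,y1=pix
    w=np.clip(g[y0:y1,x0:x1]-bg,0,None);ys,xs=np.mgrid[y0:y1,x0:x1]
    print(w.astype(int).tolist()) if 0 else None
    return w,xs,ys
for d,b in((t0,(394,197,404,210)),(s0,(304,312,317,322))):
    print(cv2.cvtColor(d["img"],cv2.COLOR_BGR2GRAY)[b[1]:b[3],b[0]:b[2]])
for d,b in((t,(391,197,404,210)),(s,(304,309,317,322))):
    print(cv2.cvtColor(d["img"],cv2.COLOR_BGR2GRAY)[b[1]:b[3],b[0]:b[2]])
E
```

```text
[[117 111 103  97  85  80  89  94 103 114]
 [ 90  77  67  58  53  48  52  60  74  95]
 [ 58  42  41  35  24  28  27  34  42  68]
 [ 33  20  19  30  28  27  28  26  28  46]
 [ 19  21  27  24  32  41  36  31  33  31]
 [ 28  23  30  27  48  61  63  44  24  29]
 [ 19  25  13  30  62  89  83  51  28  29]
 [ 23  25  23  39  72  98  83  54  36  36]
 [ 27  22  20  49  74  97  82  52  31  38]
 [ 51  37  32  49  76  89  75  53  49  56]
 [ 87  71  62  69  84  87  76  63  67  76]
 [116 105  98 101 106 102  91  88  87  85]
 [136 131 127 127 128 125 118 109 107  95]]
[[119 124 141 153 145 116  74  46  25  44  63  95  79]
 [175 177 174 157 123  64  37  23  33  25  49  78  91]
 [184 183 168 128  70  31  30  34  25  30  30  54  91]
 [171 176 153  97  43  52  66  62  45  30  26  27  72]
 [131 159 145  99 102 120 129 114  82  38  34  26  51]
 [130 145 137 122 145 155 156 142  96  39  27  26  34]
 [165 153 124 104 106 106 101  82  55  29  30  25  33]
 [179 160 112  58  41  42  32  20  34  30  34  19  40]
 [180 151  86  23   9  24  21  28  21  30  32  11  49]
 [178 148  80  18   0  23  17  23  33  19  16
[... 742 characters left out ...]
89  60  50  46  43  45  49  39  48  51]
 [121  90  68  55  70  76  66  55  48  51  44  48  43]
 [ 90  74  85 100 122 127 100  51  55  53  53  67  63]
 [133 133 152 167 163 131  79  40  29  45  70 104  89]
 [191 190 188 183 165 133  87  50  26  37  53  91  95]
 [198 197 182 149 128 141 135 109  61  25  30  55 101]
 [184 191 166 104  71 119 157 152 109  48  25  33  91]
 [142 171 159  91  38  71 125 151 131  76  28  30  57]
 [141 152 142  79  29  40  58  94  80  44  33  32  40]
 [181 164 132  67  30  28  31  38  35  33  23  31  38]
 [191 172 120  51  22  31  36  30  34  36  28  28  43]
 [189 165  97  25  27  18  40  38  33  36  28  16  64]
 [192 159  87  28   6  19  22  25  31  27  23  15  88]]
```

```bash
python3 - <<'E'
from ptr import *
import pickle
t0,s0=pickle.load(open("d0.pkl","rb"))
s=get_image("side");t=get_image("top")
def pc(d,box,ex,z=.087,bg=32):
    g=cv2.cvtColor(d["img"],cv2.COLOR_BGR2GRAY).astype(float);x0,y0,x1,y1=box
    P=[];W=[]
    for y in range(y0,y1):
        for x in range(x0,x1):
            if ex(x,y): continue
            P.append(onz(d,(x,y),z)[:2]);W.append(max(g[y,x]-bg,0))
    P=np.array(P);W=np.array(W);c=(P*W[:,None]).sum(0)/W.sum();C=((P-c)*W[:,None]).T@(P-c)/W.sum();e,v=np.linalg.eigh(C)
    return c.round(4),np.degrees(np.arctan2(v[1,1],v[0,1]))%180,np.sqrt(e).round(4)
a=pc(t0,(397,200,403,207),lambda x,y:False);b=pc(s0,(308,314,314,320),lambda x,y:False)
print(a,b)
c=pc(t,(393,200,401,206),lambda x,y:x-393<y-204+0 or (x<394 and y>203));d=pc(s,(307,312,315,319),lambda x,y:(x+y)<622 or x<=308)
print(c,d)
for p,q in((a,c),(b,d)):
    v=q[0]-p[0];m=np.degrees(np.arctan2(v[1],v[0]));print("chord",np.linalg.norm(v),"theta now",m+90-28)
for dd,p,q in((s0,(308,317.03),(312,316.6)),(t0,(399.0,206),(399.46,202))): print(np.degrees(np.arctan2(*(onz(dd,p,.087)-onz(dd,q,.087))[1::-1]))%360)
E
```

```text
(array([ 0.5597, -0.3795]), np.float64(165.1654024969851), array([0.0028, 0.0035])) (array([ 0.5613, -0.378 ]), np.float64(165.43207232331176), array([0.0027, 0.0033]))
(array([ 0.5632, -0.3735]), np.float64(101.30645080442686), array([0.003 , 0.0043])) (array([ 0.566 , -0.3747]), np.float64(75.04758707523459), array([0.0033, 0.0037]))
chord 0.006946221994724937 theta now 121.74356283647035
chord 0.005742821606144447 theta now 97.07375449334893
159.86903521517016
170.83161316519082
```

```bash
python3 - <<'E'
from h import *
rel((.5653,-.3805,.19,20),(.5653,-.3805,.146,20))
print(observe()["q"],observe()["moment"])
E
```

```text
t 53.65 tcp [ 0.476  -0.2419  0.2464] yaw 34.89 gap 0.800 F [-0.2  0.9  0.4]
[ 0.15 -0.22 14.89] [-0.62 16.46  5.69]
[ 0.15 -0.22 14.89] [-0.64 16.45 10.09]
[-37.8801518    1.68580664 113.24093329   0.15624752  64.8472479
 -72.83906397] [-0.01753645  0.00659106 -0.04948831]
```

Emit:
{"name": "drive_tool", "arguments": {
  "motion": [0,0,3,-0.2,5,0,0.3,0,0,8,-0.4,10,1,0.3,0,0,14.9,-0.6,15.5,3,0.3,0,0,14.9,-0.6,16.4,5.5,0.3,0,0,14.9,-0.6,16.4,7,0.3,0,0,14.9,-0.6,16.4,8.5,0.3,0,0,14.9,-0.6,16.4,9.8,0.3,0,0,14.9,-0.6,16.4,10,0.3,0,0,14.9,-0.6,16.4,10,0.3,0,0,14.9,-0.6,16.4,10,0.3]
}}

```text
time: 54.9
tcp_pos: [0.5658, -0.3801, 0.1481]
tool_rot: [[0.94, 0.342, 0.006], [0.342, -0.94, -0.002], [0.005, 0.004, -1.0]]
ft_force: [-0.5, 0.1, 0.6]
finger_gap: 0.703
```

```bash
python3 - <<'E'
from h import *
rel((.5653,-.3805,.146,20))
print(observe()["moment"])
s=get_image("side");crop(s,"s_zr.png",260,260,345,350,8)
E
```

```text
t 54.90 tcp [ 0.5658 -0.3801  0.1481] yaw 20.00 gap 0.703 F [-0.5  0.1  0.6]
[ 0.22 -0.29  0.  ] [-0.06  0.02  0.21]
[ 0.02153938  0.04674183 -0.00210479]
```

View pics/s_zr.png

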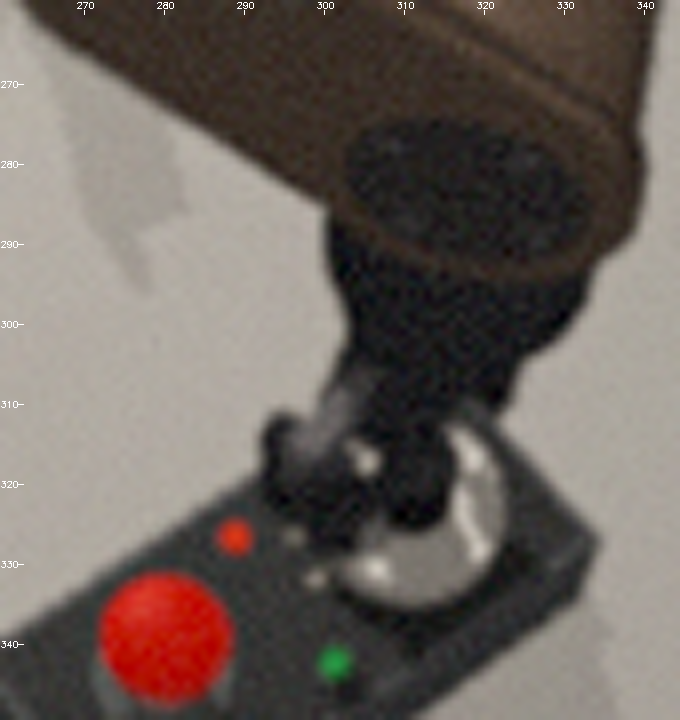

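Close, then turn back about 60° counter-clockwise (short of the stop).

Emit:
{"name": "drive_tool", "arguments": {
  "motion": [0,0,0,0,0,0.2,0.5,0,0,0,0,0,0.2,0.7,0,0,0,0,0,0.2,1,0,0,0,0,0,0.2,1,0,0,0,0,0,0.2,1,0,0,0,0,0,0.2,1,0,0,0,0,0,0.2,1,0,0,-8,0,0,0.2,1,0,0,-16,0,0,0.2,1,0,0,-24,0,0,0.2,1]
}}

```text
time: 56.2
tcp_pos: [0.5657, -0.3803, 0.1464]
tool_rot: [[0.716, 0.698, 0.006], [0.698, -0.716, -0.002], [0.003, 0.006, -1.0]]
ft_force: [-0.2, -0.1, 2.3]
finger_gap: 0.317
```

```bash
python3 - <<'E'
from h import *
rel((.5653,-.3805,.146,78),(.5653,-.3805,.146,84))
print(observe()["moment"])
E
```

```text
t 56.20 tcp [ 0.5657 -0.3803  0.1464] yaw 44.26 gap 0.317 F [-0.2 -0.1  2.3]
[  0.36  -0.07 -33.74] [-0.05 -0.01  0.03]
[  0.36  -0.05 -39.74] [-0.05 -0.01  0.03]
[ 0.22604336  0.05149236 -0.01015757]
```

Emit:
{"name": "drive_tool", "arguments": {
  "motion": [0,0,-6,0,0,0,1,0,0,-12,0,0,0,1,0,0,-18,0,0,0,1,0,0,-24,0,0,0,1,0,0,-29,0,0,0,1,0,0,-33,0,0,0,1,0,0,-36,0,0,0,1,0,0,-36,0,0,0,1,0,0,-36,0,0,0,1,0,0,-36,0,0,0,1]
}}

```text
time: 57.45
tcp_pos: [0.5656, -0.3805, 0.1464]
tool_rot: [[0.17, 0.985, 0.006], [0.986, -0.17, -0.002], [-0.001, 0.006, -1.0]]
ft_force: [-0.4, -1.0, 2.1]
finger_gap: 0.313
```

```bash
python3 - <<'E'
from h import *
rel((.5653,-.3805,.146,90))
print(observe()["moment"],observe()["effort"])
E
```

```text
t 57.45 tcp [ 0.5656 -0.3805  0.1464] yaw 80.23 gap 0.313 F [-0.4 -1.   2.1]
[ 0.34  0.11 -9.77] [-0.   -0.03  0.04]
[-0.03723078  0.16233713 -0.05345254] [ 8.89325012e-01 -4.22620296e+01 -2.50687945e+01  2.00643260e-01
 -8.65361653e-02 -6.18403719e-03]
```

Emit:
{"name": "drive_tool", "arguments": {
  "motion": [0,0,-1,0,0,0,1,0,0,-2,0,0,0,1,0,0,-3,0,0,0,1,0,0,-4,0,0,0,1,0,0,-5,0,0,0,1,0,0,-6,0,0,0,1,0,0,-7,0,0,0,1,0,0,-8,0,0,0,1,0,0,-8,0,0,0,1,0,0,-8,0,0,0,1]
}}

```text
time: 58.7
tcp_pos: [0.5656, -0.3806, 0.1463]
tool_rot: [[0.031, 1.0, 0.006], [1.0, -0.031, -0.003], [-0.002, 0.006, -1.0]]
ft_force: [0.1, -1.9, 1.3]
finger_gap: 0.314
```

```bash
python3 - <<'E'
from h import *
rel((.5653,-.3805,.146,90))
print(observe()["moment"])
E
```

```text
t 58.70 tcp [ 0.5656 -0.3806  0.1463] yaw 88.24 gap 0.314 F [ 0.1 -1.9  1.3]
[ 0.32  0.14 -1.76] [ 0.   -0.03  0.03]
[-0.05960507  0.15547282  0.07266913]
```

Emit:
{"name": "drive_tool", "arguments": {
  "motion": [0,0,-0.5,0,0,0,1,0,0,-1,0,0,0,1,0,0,-1.5,0,0,0,1,0,0,-2,0,0,0,1,0,0,-2.5,0,0,0,1,0,0,-3,0,0,0,1,0,0,-3.5,0,0,0,1,0,0,-4,0,0,0,1,0,0,-4,0,0,0,1,0,0,-4,0,0,0,1]
}}

```text
time: 59.95
tcp_pos: [0.5655, -0.3806, 0.1464]
tool_rot: [[-0.039, 0.999, 0.006], [0.999, 0.039, -0.003], [-0.003, 0.005, -1.0]]
ft_force: [-0.7, -1.7, 1.1]
finger_gap: 0.318
```

```bash
python3 - <<'E'
from h import *
rel((.5653,-.3805,.146,90))
for i in range(6): get_image("side");print(observe()["moment"])
E
```

```text
t 59.95 tcp [ 0.5655 -0.3806  0.1464] yaw 92.25 gap 0.318 F [-0.7 -1.7  1.1]
[0.32 0.16 2.25] [ 0.01 -0.02  0.04]
[-0.11369868  0.13061061  0.02841593]
[-0.10799546  0.14501318  0.01457447]
[-0.13898996  0.07373021  0.00563574]
[-0.15043543  0.19131981 -0.00424922]
[-0.14182193  0.14789633 -0.02538111]
[-0.14715302  0.12464037  0.03660098]
```

Emit:
{"name": "drive_tool", "arguments": {
  "motion": [0,0,-0.5,0,0,0,1,0,0,-1,0,0,0,1,0,0,-1.5,0,0,0,1,0,0,-2,0,0,0,1,0,0,-2.5,0,0,0,1,0,0,-3,0,0,0,1,0,0,-3.5,0,0,0,1,0,0,-4,0,0,0,1,0,0,-4,0,0,0,1,0,0,-4,0,0,0,1]
}}

```text
time: 61.5
tcp_pos: [0.5655, -0.3806, 0.1464]
tool_rot: [[-0.109, 0.994, 0.006], [0.994, 0.109, -0.003], [-0.003, 0.005, -1.0]]
ft_force: [-1.7, -1.4, 1.6]
finger_gap: 0.316
```

```bash
python3 - <<'E'
from h import *
rel((.5653,-.3805,.146,90))
for i in range(4): print(observe()["moment"],observe()["q"][5]);get_image("side");
E
```

```text
t 61.50 tcp [ 0.5655 -0.3806  0.1464] yaw 96.25 gap 0.316 F [-1.7 -1.4  1.6]
[0.31 0.17 6.25] [ 0.01 -0.02  0.03]
[-0.14812351  0.19579213  0.00470529] -138.7943384480307
[-0.22593279  0.1246438   0.01096096] -138.7939993067583
[-0.17853144  0.122366    0.00994122] -138.79272402750092
[-0.21802298  0.1725058  -0.00606146] -138.79299295383387
```

Emit:
{"name": "drive_tool", "arguments": {
  "motion": [0,0,-0.8,0,0,0,1,0,0,-1.6,0,0,0,1,0,0,-2.4,0,0,0,1,0,0,-3.2,0,0,0,1,0,0,-4,0,0,0,1,0,0,-4.8,0,0,0,1,0,0,-5.4,0,0,0,1,0,0,-6,0,0,0,1,0,0,-6,0,0,0,1,0,0,-6,0,0,0,1]
}}

```text
time: 62.95
tcp_pos: [0.5654, -0.3807, 0.1463]
tool_rot: [[-0.212, 0.977, 0.005], [0.977, 0.212, -0.003], [-0.004, 0.004, -1.0]]
ft_force: [-1.9, -3.1, 2.2]
finger_gap: 0.321
```

```bash
python3 - <<'E'
from h import *
rel((.5653,-.3805,.146,90))
for i in range(3): print(observe()["moment"],observe()["q"][5]);get_image("side");
s=get_image("side");crop(s,"s_zs.png",292,300,330,340,14)
E
```

```text
t 62.95 tcp [ 0.5654 -0.3807  0.1463] yaw 102.26 gap 0.321 F [-1.9 -3.1  2.2]
[ 0.28  0.2  12.26] [ 0.03 -0.    0.03]
[-0.40558584  0.33597766 -0.23501098] -144.7945287213352
[-0.39267606  0.4243531  -0.29183491] -144.79513462131203
[-0.3739548   0.38452826 -0.24945345] -144.7927598626942
```

View pics/s_zs.png

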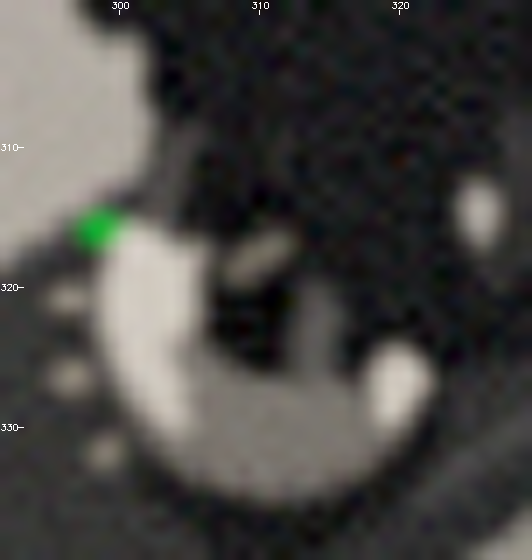

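Emit:
{"name": "drive_tool", "arguments": {
  "motion": [0,0,1,0,0,0,1,0,0,1,0,0,0,1,0,0,1,0,0,0,1,0,0,1,0,0,0,1,0,0,1,0,0,0,1,0,0,1,0,0,0,1,0,0,1,0,0,0,1,0,0,1,0,0,0,1,0,0,1,0,0,0,1,0,0,1,0,0,0,1]
}}

```text
time: 64.4
tcp_pos: [0.5654, -0.3807, 0.1463]
tool_rot: [[-0.195, 0.981, 0.005], [0.981, 0.195, -0.003], [-0.004, 0.004, -1.0]]
ft_force: [-2.3, -2.9, 1.1]
finger_gap: 0.316
```

```bash
python3 - <<'E'
from h import *
rel((.5653,-.3805,.146,90))
print(np.mean([(get_image("side"),observe()["moment"])[1] for i in range(6)],0))
E
```

```text
t 64.40 tcp [ 0.5654 -0.3807  0.1463] yaw 101.26 gap 0.316 F [-2.3 -2.9  1.1]
[ 0.27  0.19 11.26] [ 0.02 -0.    0.03]
[-0.37781272  0.39058867  0.00937215]
```

Emit:
{"name": "drive_tool", "arguments": {
  "motion": [0,0,1,0,0,0,1,0,0,1,0,0,0,1,0,0,1,0,0,0,1,0,0,1,0,0,0,1,0,0,1,0,0,0,1,0,0,1,0,0,0,1,0,0,1,0,0,0,1,0,0,1,0,0,0,1,0,0,1,0,0,0,1,0,0,1,0,0,0,1]
}}

```text
time: 65.95
tcp_pos: [0.5653, -0.3807, 0.1463]
tool_rot: [[-0.178, 0.984, 0.005], [0.984, 0.178, -0.003], [-0.004, 0.005, -1.0]]
ft_force: [-1.6, -1.8, 1.7]
finger_gap: 0.316
```

```bash
python3 - <<'E'
from h import *
rel((.5653,-.3805,.146,90))
print(np.mean([(get_image("side"),observe()["moment"])[1] for i in range(6)],0))
E
```

```text
t 65.95 tcp [ 0.5653 -0.3807  0.1463] yaw 100.25 gap 0.316 F [-1.6 -1.8  1.7]
[ 0.28  0.19 10.25] [0.02 0.   0.03]
[-0.32847177  0.40962901 -0.03769346]
```

Emit:
{"name": "drive_tool", "arguments": {
  "motion": [0,0,5,0,0,0,1,0,0,10,0,0,0,1,0,0,16,0,0,0,1,0,0,22,0,0,0,1,0,0,28,0,0,0,1,0,0,34,0,0,0,1,0,0,39,0,0,0,1,0,0,40,0,0,0,1,0,0,40,0,0,0,1,0,0,40,0,0,0,1]
}}

```text
time: 67.5
tcp_pos: [0.5655, -0.3803, 0.1463]
tool_rot: [[0.495, 0.869, 0.005], [0.869, -0.495, -0.002], [0.001, 0.005, -1.0]]
ft_force: [-2.5, 0.4, 2.1]
finger_gap: 0.316
```

```bash
python3 - <<'E'
from h import *
rel((.5654,-.3806,.1463,26.8))
E
```

```text
t 67.50 tcp [ 0.5655 -0.3803  0.1463] yaw 60.30 gap 0.316 F [-2.5  0.4  2.1]
[ 0.28 -0.14 33.5 ] [-0.03  0.01 -0.  ]
```

Emit:
{"name": "drive_tool", "arguments": {
  "motion": [0,0,5,0,0,0,1,0,0,10,0,0,0,1,0,0,16,0,0,0,1,0,0,22,0,0,0,1,0,0,27,0,0,0,1,0,0,31,0,0,0,1,0,0,33,0,0,0,1,0,0,33.5,0,0,0,1,0,0,33.5,0,0,0,1,0,0,33.5,0,0,0,1]
}}

```text
time: 68.75
tcp_pos: [0.5657, -0.38, 0.1463]
tool_rot: [[0.892, 0.451, 0.006], [0.451, -0.893, -0.001], [0.004, 0.004, -1.0]]
ft_force: [1.3, 1.0, 2.8]
finger_gap: 0.321
```

```bash
python3 - <<'E'
from h import *
rel((.5654,-.3806,.1463,26.8))
print(np.mean([(get_image("side"),observe()["moment"])[1] for i in range(4)],0))
E
```

```text
t 68.75 tcp [ 0.5657 -0.38    0.1463] yaw 26.81 gap 0.321 F [1.3 1.  2.8]
[ 0.21 -0.26  0.01] [-0.06  0.04 -0.  ]
[ 0.32761105 -0.1458485   0.04734932]
```

Emit:
{"name": "drive_tool", "arguments": {
  "motion": [0,0,0,0,0,0,0.66,0,0,0,0,0,0,0.6,0,0,0,0,0,0,0.4,0,0,0,0,0,0,0.3,0,0,0,0,0,-2,0.3,0,0,0,0,0,-5,0.3,0,0,0,0,0,-9,0.3,0,0,0,-0.6,-6,-10,0.3,0,0,0,-1.2,-12,-10,0.3,0,0,0,-1.7,-16.6,-10,0.3]
}}

```text
time: 70.2
tcp_pos: [0.4742, -0.2379, 0.2474]
tool_rot: [[0.892, 0.451, 0.008], [0.451, -0.892, -0.003], [0.006, 0.006, -1.0]]
ft_force: [-0.0, 0.3, 0.7]
finger_gap: 0.7
```

```bash
python3 - <<'E'
from h import *
s=get_image("side");t=get_image("top")
rel((.4715,-.394,.2,26.8))
crop(t,"t_zt.png",385,190,412,217,22);crop(s,"s_zt.png",292,305,328,337,18)
cv2.imwrite("pics/top_zt.png",t["img"])
E
```

```text
t 70.30 tcp [ 0.473  -0.2358  0.246 ] yaw 26.93 gap 0.700 F [-0.1 -1.4  0.2]
[ 0.11 -0.23  0.13] [-7.32 14.03  4.6 ]
```

View pics/t_zt.png

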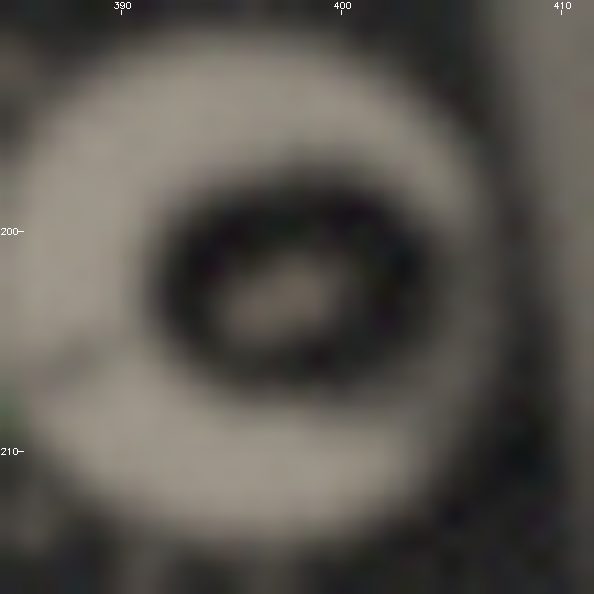

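View pics/s_zt.png

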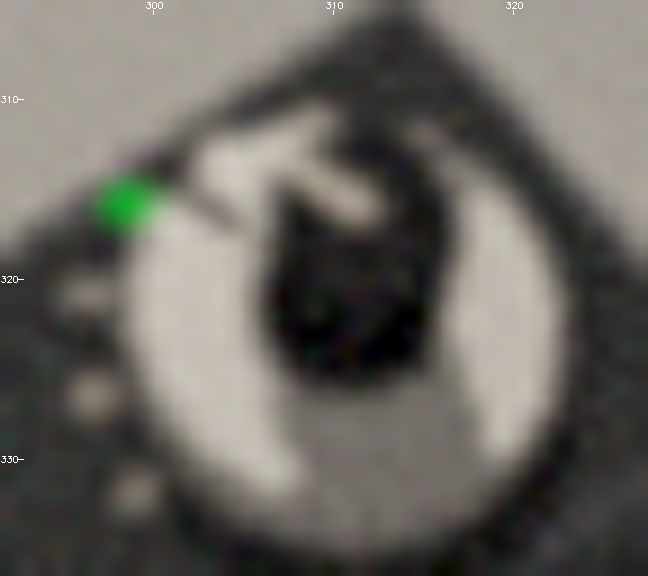

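View pics/top_zt.png

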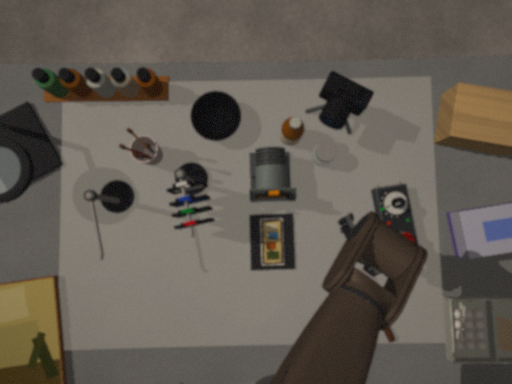

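Emit:
{"name": "drive_tool", "arguments": {
  "motion": [0,0,0,-2,4,0,0.6,0,0,0,-4,8,0,1,0,0,0,-6,11.5,1,1,0,0,0,-7.2,13.8,2.5,1,0,0,0,-7.3,14,4,1,0,0,0,-7.3,14,5.5,1,0,0,0,-7.3,14,6.5,1,0,0,0,-7.3,14,6.5,1,0,0,0,-7.3,14,6.5,1,0,0,0,-7.3,14,6.5,1]
}}

```text
time: 71.55
tcp_pos: [0.472, -0.3937, 0.1819]
tool_rot: [[0.891, 0.453, 0.005], [0.453, -0.891, -0.001], [0.004, 0.003, -1.0]]
ft_force: [-0.2, 0.1, -0.1]
finger_gap: 0.001
```

```bash
python3 - <<'E'
from h import *
s=get_image("side")
rel((.4718,-.394,.165,26.8),(.4718,-.394,.1456,26.8))
crop(s,"s_zu.png",250,270,335,375,7)
E
```

```text
t 71.60 tcp [ 0.4719 -0.3938  0.1818] yaw 26.95 gap -0.004 F [ 0.  -0.   0.1]
[ 0.19 -0.25  0.15] [-0.03  0.01  1.68]
[ 0.19 -0.25  0.15] [-0.03 -0.    3.62]
```

View pics/s_zu.png

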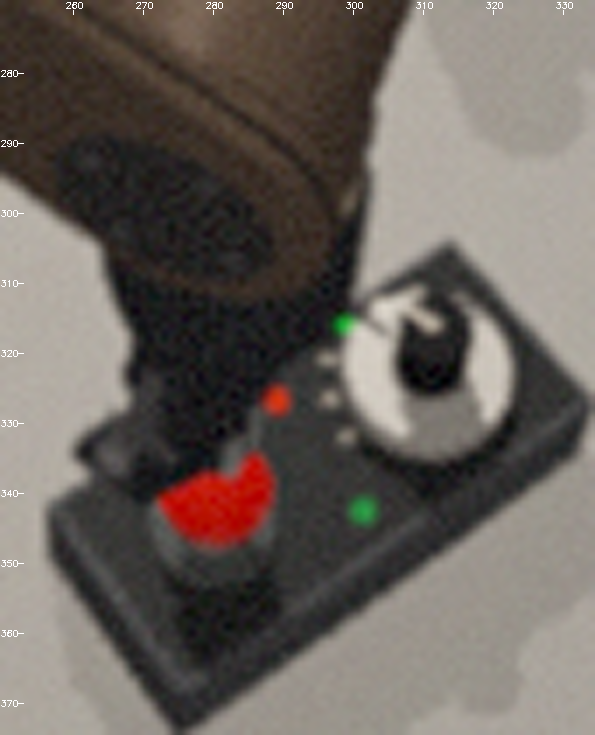

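Descend onto the plunger to about 10 mm of travel, then read the force.

Emit:
{"name": "drive_tool", "arguments": {
  "motion": [0,0,0,0,0,0.8,1,0,0,0,0,0,1.6,1,0,0,0,0,0,2.2,1,0,0,0,0,0,2.6,1,0,0,0,0,0,2.9,1,0,0,0,0,0,3.2,1,0,0,0,0,0,3.4,1,0,0,0,0,0,3.5,1,0,0,0,0,0,3.5,1,0,0,0,0,0,3.5,1]
}}

```text
time: 72.85
tcp_pos: [0.4721, -0.3938, 0.1473]
tool_rot: [[0.891, 0.453, 0.005], [0.453, -0.891, -0.001], [0.004, 0.003, -1.0]]
ft_force: [-2.1, 2.4, 5.7]
finger_gap: 0.003
```

```bash
python3 - <<'E'
from h import *
rel((.4718,-.394,.1456,26.8))
E
```

```text
t 72.85 tcp [ 0.4721 -0.3938  0.1473] yaw 26.95 gap 0.003 F [-2.1  2.4  5.7]
[ 0.16 -0.23  0.15] [-0.03  0.01  0.17]
```

Emit:
{"name": "drive_tool", "arguments": {
  "motion": [0,0,0,0,0,0.1,1,0,0,0,0,0,0.2,1,0,0,0,0,0,0.25,1,0,0,0,0,0,0.3,1,0,0,0,0,0,0.3,1,0,0,0,0,0,0.3,1,0,0,0,0,0,0.3,1,0,0,0,0,0,0.3,1,0,0,0,0,0,0.3,1,0,0,0,0,0,0.3,1]
}}

```text
time: 74.1
tcp_pos: [0.4721, -0.3938, 0.1454]
tool_rot: [[0.891, 0.453, 0.005], [0.453, -0.891, -0.001], [0.004, 0.003, -1.0]]
ft_force: [-3.3, 3.4, 8.3]
finger_gap: -0.003
```

Emit:
{"name": "drive_tool", "arguments": {
  "motion": [0,0,0,0,0,0.1,1,0,0,0,0,0,0.2,1,0,0,0,0,0,0.25,1,0,0,0,0,0,0.25,1,0,0,0,0,0,0.25,1,0,0,0,0,0,0.25,1,0,0,0,0,0,0.25,1,0,0,0,0,0,0.25,1,0,0,0,0,0,0.25,1,0,0,0,0,0,0.25,1]
}}

```text
time: 75.35
tcp_pos: [0.4722, -0.3939, 0.1453]
tool_rot: [[0.891, 0.454, 0.004], [0.454, -0.891, 0.0], [0.003, 0.002, -1.0]]
ft_force: [-5.5, 4.6, 13.3]
finger_gap: 0.001
```

Position unchanged while force rose to 13 N, so the plunger is at its stop. Lift off and retreat.

Emit:
{"name": "drive_tool", "arguments": {
  "motion": [0,0,0,0,0,-0.5,1,0,0,0,0,0,-1.5,1,0,0,0,0,0,-3,1,0,0,0,0,0,-5,1,0,0,0,0,0,-8,1,0,0,0,0,0,-12,1,0,0,0,0,0,-16,1,0,0,0,0,-3,-18,1,0,0,0,0,-6,-18,1,0,0,0,0,-8,-18,1]
}}

```text
time: 76.6
tcp_pos: [0.4349, -0.3218, 0.3268]
tool_rot: [[0.891, 0.454, 0.006], [0.454, -0.891, -0.002], [0.004, 0.004, -1.0]]
ft_force: [-0.3, 0.4, -0.5]
finger_gap: 0.004
```

```bash
python3 - <<'E'
from h import *
s=get_image("side");t=get_image("top")
rel((.4718,-.394,.165,26.8))
cv2.imwrite("pics/top_end.png",t["img"])
crop(s,"s_end.png",165,100,345,270,4.4);crop(s,"s_end2.png",190,225,340,375,4.5)
crop(t,"t_end.png",235,180,345,285,5)
hsv=cv2.cvtColor(s["img"],cv2.COLOR_BGR2HSV);m=cv2.inRange(hsv,(0,150,80),(8,255,255))|cv2.inRange(hsv,(174,150,80),(180,255,255))
ys,xs=np.nonzero(m[325:355,265:295]);print(len(xs),xs.mean()+265,ys.mean()+325)
E
```

```text
t 76.70 tcp [ 0.4349 -0.3214  0.3264] yaw 27.04 gap -0.000 F [-0.2 -0.2 -0.2]
[ 0.19 -0.23  0.24] [-0.08  8.09 16.17]
229 280.7991266375546 338.528384279476
```

View pics/s_end.png

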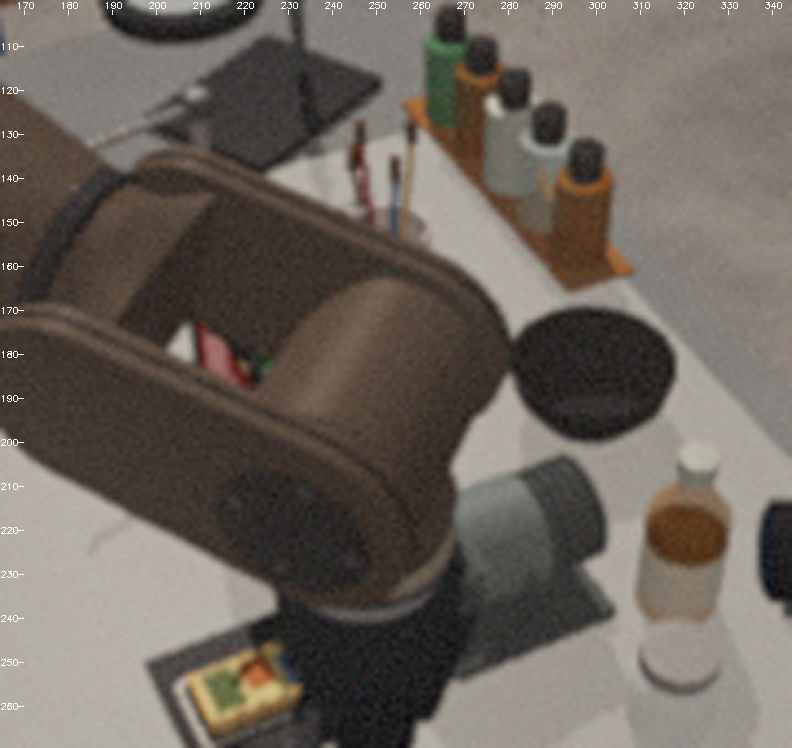

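View pics/s_end2.png

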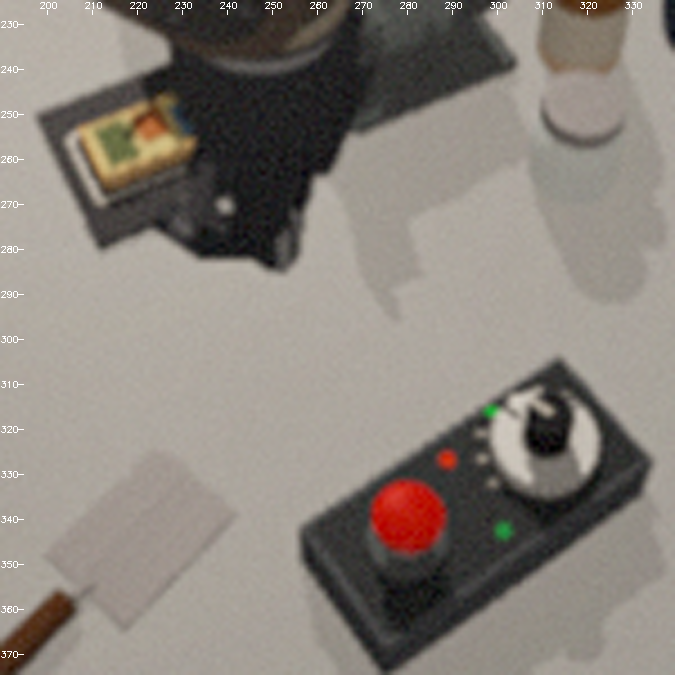

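View pics/t_end.png

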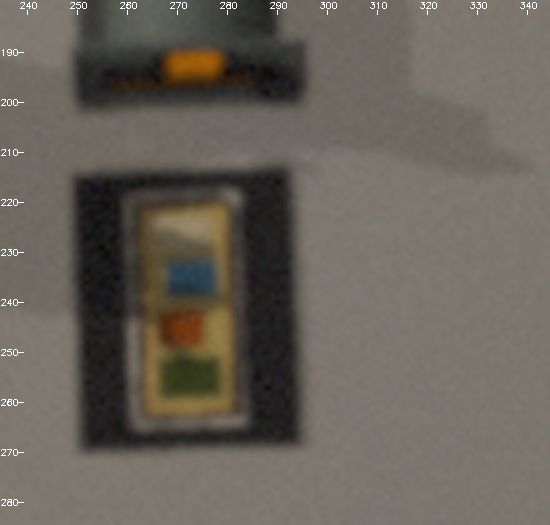

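```bash
python3 - <<'E'
from h import *
t=get_image("top");crop(t,"t_fin.png",60,120,220,270,5)
E
```

```text
(no output)
```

View pics/t_fin.png

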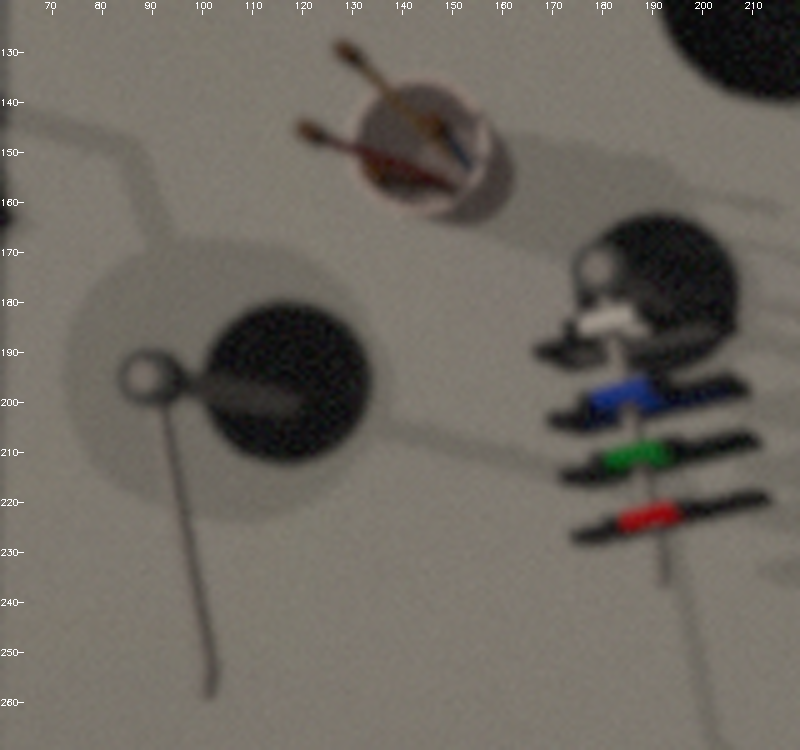

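All four other filters hang on the spare peg (tabs at about (181,184), (184,198), (187,210) and (189,222)), and the crowded peg is empty. Handing in.

```bash
python3 -c "
from workcell import close_job
print(close_job())"
```

```text
the job is handed in; nothing more can be done
None
```

The job is done and handed in at about 77 s of the 192 s allowed.

- **Filters:** The frosted filter came out of the lamp first, and it now hangs on the spare hook with the blue, green and red ones. The amber filter stands in the lamp holder. In the side view it sits exactly where the frosted one did, so it looks fully home.
- **Test panel:** It was knocked a few centimetres during the run, so I measured it again before picking it up. It now lies inside the white outline with about 6–7 mm clear on both long sides.
- **Dimmer knob:** My first turn, judged by eye from the pictures, overshot by about 7°. I turned the knob back to its stop at 0, felt by wrist torque, and then set it 74.5° (1.30 rad) from there. The pointer in the side view agrees, reading about 75°, but the readings from the pictures alone scatter by several degrees. The outer ring's mark looks unmoved.
- **Shutter plunger:** It stopped at about 12 mm of travel, and the force rose to 13 N with no further movement. I let it go, and it is back up at its starting height.
- **Final look:** The last top view shows the crowded hook empty and four filters on the spare hook. In the last pictures the jar, bottle and pot stand where they were. The arm hid the lamp front and the spare hook in the last side view, so I checked those from the top view only.

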